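# Pack the castings in the drilling guard and shut its lapped leaves

### The job

Stand every bossed iron casting that is waiting on the bench (one to three of them) side by side and square in the gap between the two fixed jaws of the drilling guard, and fill the rest of the gap with whichever aluminium packers make up its length snugly (about 4 mm to spare in all), down on the base plate and in line with the jaws, without forcing; leave packers that are not needed on the bench. Then shut the guard: swing the rebated leaf on the right fully home first, and the flanged leaf on the left last, so that its flange laps over the other. Do not disturb the other things on the bench.

Things in the scene. Friction and masses are not known exactly. Their poses are not given: they have to be found in the camera images.
- gap (a point): centre of the gap between the guard's two fixed green jaws with steel faces, on the base plate's top, 12 mm above the bench. x points from the leaves to the clear far wall, y from jaw to jaw (left seen from the robot), z up. Jaw faces are 144 mm apart (y = -72 and 72 mm), 50 mm long along x, 30 mm tall. The right set fills all but 4 mm; any other is 4 mm or more too long or leaves 12 mm or more
- guard: drilling guard, an open-topped box about 212 x 302 mm: steel base plate, green side walls, clear far wall, two leaves in front; walls and leaves 70 mm tall. Inner walls are 100 mm from its middle along x and 145 mm along y. Origin under the middle of the base plate, on the bench, 12 mm below gap, same axes
- rebated (a joint): angle (rad) of the right-hand leaf, 0 shut, growing as it swings out towards the robot, to 1.75; 1.1 to 1.6 at the start. Stays where left (about 0.08 N m friction), no latch. Its free edge is stepped back to a thin steel lip
- rebated_hinge (a point): on the vertical hinge axis of the rebated leaf, 45 mm above the bench; in the frame of gap at x = -106, y = -146 mm. Its axes turn with the leaf: y points from the hinge to the free edge, x into the guard when shut. The leaf is 10 mm thick (5 mm each side of the axis); full thickness reaches 122 mm from the axis, the lip 144 mm
- rebated_edge (a point): on the top edge of the rebated leaf, in the middle of its 10 mm thickness, 100 mm from its hinge axis, 70 mm above the bench; the leaf can be pinched here from above, or pushed below here on its outer face
- flanged (a joint): angle (rad) of the left-hand leaf, as for the rebated leaf. A steel strip (flange) on its outer face stands past its free edge and must lap over the lip of the rebated leaf; if this leaf is shut first, the other cannot shut
- flanged_hinge (a point): on the vertical hinge axis of the flanged leaf, 45 mm above the bench; in the frame of gap at x = -106, y = 146 mm. Its axes turn with the leaf: -y points from the hinge to the free edge, x into the guard when shut. The leaf is 10 mm thick (5 mm each side of the axis), reaches 144 mm from the axis; the flange, 4 mm thick on the outer face, covers 118 to 164 mm from the axis
- flanged_edge (a point): on the top edge of the flanged leaf, in the middle of its 10 mm thickness, 100 mm from its hinge axis, 70 mm above the bench; the leaf can be pinched here from above, or pushed below here on its outer face
- casting0_mid (a point): casting with a round boss on top, 60 x 30 x 38 mm block of dark iron, boss 25 mm across and 12 mm high in the middle of the top. 0.45 kg. May be absent. Lower long edges rounded 2 mm. The point is the centre of the block, half-way up its 38 mm; its x runs along the 60 mm length, y across the 30 mm thickness, z up.
- casting1_mid (a point): casting with a round boss on top, 60 x 30 x 38 mm block of dark iron, boss 25 mm across and 12 mm high in the middle of the top. 0.45 kg. May be absent. Lower long edges rounded 2 mm. The point is the centre of the block, half-way up its 38 mm; its x runs along the 60 mm length, y across the 30 mm thickness, z up.
- casting2_mid (a point): casting with a round boss on top, 60 x 30 x 38 mm block of dark iron, boss 25 mm across and 12 mm high in the middle of the top. 0.45 kg. May be absent. Lower long edges rounded 2 mm. The point is the centre of the block, half-way up its 38 mm; its x runs along the 60 mm length, y across the 30 mm thickness, z up.
- packer20_mid (a point): plain aluminium packing block with a flat top with two dark spots, lower long edges rounded 2 mm, 60 mm long, 20 mm thick, 38 mm tall, 0.15 kg. The point is its centre, half-way up; x runs along the 60 mm length, y across the 20 mm thickness, z up.
- packer30_mid (a point): plain aluminium packing block with a flat top with two dark spots, lower long edges rounded 2 mm, 60 mm long, 30 mm thick, 38 mm tall, 0.23 kg. The point is its centre, half-way up; x runs along the 60 mm length, y across the 30 mm thickness, z up.
- packer38_mid (a point): plain aluminium packing block with a flat top with two dark spots, lower long edges rounded 2 mm, 60 mm long, 38 mm thick, 38 mm tall, 0.28 kg. The point is its centre, half-way up; x runs along the 60 mm length, y across the 38 mm thickness, z up.
- packer42_mid (a point): plain aluminium packing block with a flat top with two dark spots, lower long edges rounded 2 mm, 60 mm long, 42 mm thick, 38 mm tall, 0.32 kg. The point is its centre, half-way up; x runs along the 60 mm length, y across the 42 mm thickness, z up.
- chuck: steel drill chuck standing on end, 52 mm across, 64 mm tall; not part of the job. Origin under its middle
- oil: white closed bottle, 60 mm across, 130 mm tall; not part of the job. Origin under its middle
- screwdriver: screwdriver lying on the bench; not part of the job. Origin under its middle
- spanner: steel spanner lying on the bench; not part of the job. Origin under its middle
- tin: closed grey tin, 60 mm across, 85 mm tall; not part of the job. Origin under its middle
- collar: steel ring, 70 mm across, 20 mm high; not part of the job. Origin under its middle
Not all that is in view belongs to the job. What is shaped like the part that bears casting0_mid but orange is not meant. What is shaped like the part that bears packer20_mid but purple is not meant.

How it is judged:
By the outcome, as a careful person would: the job done as asked, in the order asked, and still so for the second after the job is handed in, with the robot touching nothing.
Of casting0, casting1, casting2 only 1 to 3 are there at a start; the rules pass over those that are not, and their reading is None.
At some moment in a run one of packer38, packer42 may be knocked a few centimetres aside while the robot is not near it.
It also fails if it takes over 210 s, if anything falls off the work surface, if the arm or the gripper's body presses on something with over 40 N, if the wrist force passes 120 N, or if a joint passes its speed limit or range.

### The arm

A 7-joint arm with a two-finger parallel gripper is mounted at the origin on the work surface. World frame = base frame: x ahead of the robot, y to its left, z up, the work surface at z = 0. Lengths are in m, angles in rad, forces in N, time in s.
With the tool pointing down it reaches from about 0.4 to 0.85 m from the base axis. Payload 4.4 kg.
Tool frame: the origin (TCP) lies at the very end of the fingers, on their centre line; the grasp point (between the pads) lies 19 mm behind it; z points along the fingers, y is the direction in which the jaws open and shut (so a half turn about z gives the same grasp; the last joint's range is limited). The gripper opens to 94 mm and grips with 3 to 60 N. Pads are 16 mm wide; open, the fingers measure 119 mm over their backs; the gripper's body (75 mm by 177 mm) begins 78 mm behind the grasp point.
Start: joints at [-1.314, 0.628, 0.038, 1.517, -0.027, 0.996, -0.02], TCP at [0.206, 0.616, 0.175] pointing down, gripper open.
Joint ranges: [-3.06, 3.06], [-0.37, 2.12], [-1.25, 1.32], [0.18, 2.47], [-1.1, 4.24], [0.23, 1.98], [-2.94, 2.94]. Speed limits (rad/s): [2.57, 2.57, 3.14, 3.14, 3.14, 3.14, 3.14].

### API

Orientations are given as a rotation vector (axis times angle).
In Python, from rig import readout, capture, camera_info, finish_job, silhouettes, tip_of gives the robot as it stands. The module is installed in compiled form; this text tells all that it offers.
- The arm moves only by the tool servo_tool, never from a script. Its argument "moves" is a list of rows, each a list of 3 entries, a list of its own where there are three numbers: the shift along the tool's x, y, z in cm, then the turn about the tool's z in rad, then the closure, from -1 (fully open) to 1 (shut), so that 0 is half open. A call has 1 to 12 rows; each row shifts and turns the pose as measured when the row begins, along the tool's axes as they then stand; what a row does not reach is not made up. A row lasts 1/8 s, in which the tool goes at most 62.5 mm and 10.7 degrees, less where a joint would pass 70% of its speed; a pose out of reach is approached as far as the arm can. A call with a gripper value outside its range is refused whole. The fingers move at their own pace and stop on an object; "force" is the grip in N (left out, the last holds). Time passes only in rows, so rows that do not move let the fingers close. It gives the time, the measured TCP pose, the force and the opening at its end, in the units of the state.
- readout.get_state(): the state, without advancing time (a new reading comes with each control period).
- capture(name): name is "side" or "top" or "wrist"; returns (picture, depth): 480x640x3 uint8, red, green, blue; 480x640 float32, m along the optical axis (not along the pixel's ray), 0 where there is no reading.
- camera_info(name): a dict with "K" (3x3 intrinsics, pixels), "R" (3x3) and "t" (3): a world point X has camera coordinates R X + t. Camera axes: x right, y down, z forward; pixel columns grow to the right and rows downward; lengths in m; the calibration is good to about 2 mm. The wrist camera is an equidistant fisheye: a pixel r from the principal point sees the ray r / f radians off the axis. A picture is of the moment at which its call begins: read the wrist's pose just before it. camera_info takes no time and is no camera call; for the wrist camera it gives the pose at the moment of the call.
- finish_job(): hands the job in, once; it reports no verdict.
Trained networks look in the newest picture that a camera, given by its name, has taken for a name from the list of things; names that differ only in an ending like _2 or _b are one class to them, and where a whole thing is asked for, a point or a joint stands for the part that bears it (a point fixed in the world has none). Each returns a list of dicts, best first, with "confidence" (0 to 1); they miss things now and then, are a little off and sometimes report something else, mostly with a low value. They report only what shows in the picture. A call takes as long as a camera call. They do not tell look-alikes from the thing itself.
- silhouettes(camera, name): "mask" (480x640 bool, what is visible of it).
- tip_of(camera, name): "position" ([x, y, z] in m, in world coordinates, good to about 4 mm: a listed point, or the origin of a listed thing).
The state is a dict: "time_s": time; "qpos": joint angles; "dq": joint speeds; "effort": joint torques, N m; "eef_pos": TCP position; "orientation": TCP orientation; "ft_force": force on the tool from outside, world axes, zero at the start; "moment": the same for the moment, N m; "finger_gap": finger opening in m.
Only numpy, scipy, OpenCV 4.12 (cv2) and the standard library are available. Lean on these libraries where they do the work, as an engineer would, in place of code of your own. Each camera call takes 0.05 s, during which the arm holds its last target.

## Working session

There is one attempt and no reset: what is moved stays moved. The work goes in short steps, Python scripts to look and compute and a tool call to move; the robot and the scene stay as the last step left them, time stands still between calls to the robot, and variables do not carry over. Pictures are saved under pics/ and viewed, and the job is handed in when it is done.

Besides the shell and the picture viewer there is one more tool, called after "Request:" in YAML: its name, and indented under it one key for each argument. servo_tool: Moves the arm, as the interface text tells. Its arguments: {"type":"object","properties":{"moves":{"type":"array","items":{"type":"array"}},"force":{"type":"number"}},"required":["moves"]}

```bash
mkdir -p pics; ls
python3 - <<'E'
from rig import readout, capture, camera_info
import cv2, numpy as np
s=readout.get_state()
for k,v in s.items(): print(k,np.round(v,4))
for n in ("side","top","wrist"):
    p,d=capture(n); cv2.imwrite(f"pics/a_{n}.png",p[:,:,::-1]); np.save(f"a_{n}_d.npy",d)
    ci=camera_info(n); print(n,{k:np.round(v,3).tolist() for k,v in ci.items()})
E
```

```text
pics
time_s 0.0
qpos [-1.3138  0.6293  0.0384  1.5183 -0.027   0.9963 -0.02  ]
dq [ 0.0014  0.0002 -0.0006 -0.0003  0.0011  0.0004  0.0007]
effort [ 3.00000e-04 -5.49718e+01  1.14370e+00 -1.86635e+01 -5.20000e-02
  2.36000e-02  1.00000e-04]
eef_pos [0.2059 0.6158 0.1745]
orientation [-5.0470e-01 -3.1005e+00  2.9000e-03]
ft_force [-0.1715  0.2572  0.4369]
moment [0.0368 0.0308 0.0029]
finger_gap 0.0941
side {'K': [[533.117, 0.0, 323.08], [0.0, 533.117, 238.597], [0.0, 0.0, 1.0]], 'R': [[-0.983, -0.185, -0.013], [-0.103, 0.604, -0.79], [0.154, -0.775, -0.613]], 't': [0.529, 0.102, 1.243]}
top {'K': [[590.54, 0.0, 318.526], [0.0, 590.54, 252.107], [0.0, 0.0, 1.0]], 'R': [[0.022, -1.0, -0.012], [-0.996, -0.02, -0.09], [0.09, 0.014, -0.996]], 't': [0.009, 0.559, 1.404]}
wrist {'K': [[371.648, 0.0, 322.904], [0.0, 371.648, 241.722], [0.0, 0.0, 1.0]], 'R': [[0.318, 0.948, -0.001], [0.91, -0.304, 0.281], [0.266, -0.09, -0.96]], 't': [-0.65, -0.03, 0.391]}
```

View pics/a_top.png

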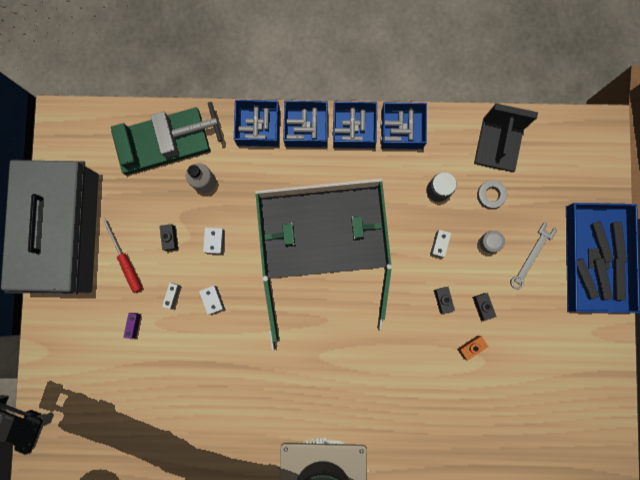

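View pics/a_side.png

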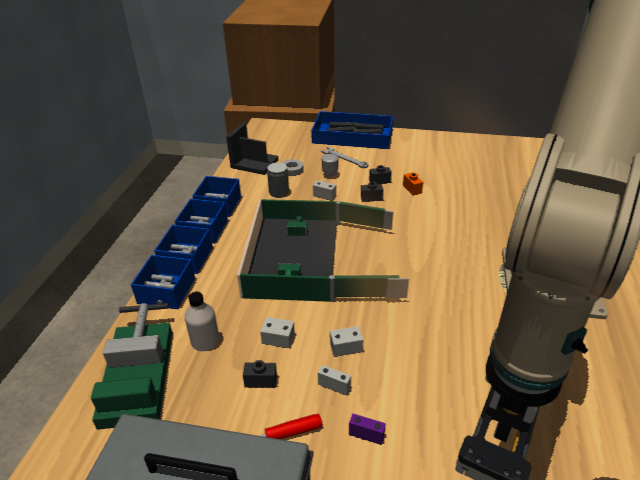

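View pics/a_wrist.png

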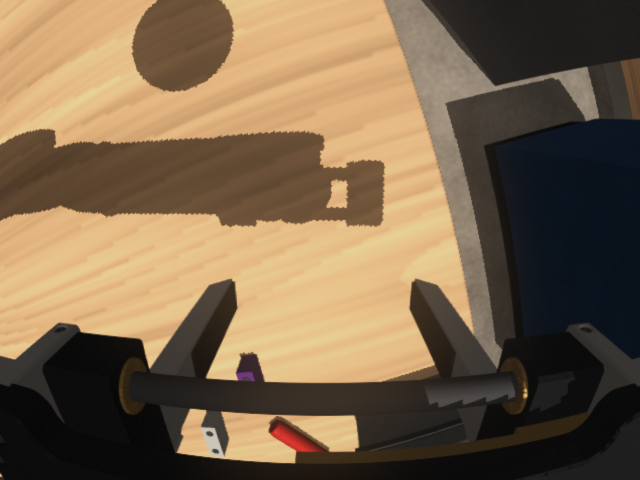

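The top view shows dark castings at (168,238), (444,300) and (485,306), and an orange decoy at (473,348). The packers are at (214,240), (171,295), (211,300) and (441,243), with a purple decoy at (132,325). Next I measure them.

```bash
cat > h.py <<'E'
from rig import readout, capture, camera_info, finish_job, silhouettes, tip_of
import cv2, numpy as np
from scipy.spatial.transform import Rotation as Ro
def cloud(d,ci):
    K=ci["K"];v,u=np.mgrid[0:480,0:640]
    c=np.stack([(u-K[0,2])*d/K[0,0],(v-K[1,2])*d/K[1,1],d],-1)
    return (c-ci["t"])@ci["R"]   # R^T (c-t)
def proj(X,ci):
    c=np.asarray(X)@ci["R"].T+ci["t"]; q=c@np.asarray(ci["K"]).T
    return q[...,:2]/q[...,2:]
def rect(P):
    r=cv2.minAreaRect((P[:,:2]*1000).astype(np.float32))
    (cx,cy),(w,h),a=r
    if w<h: w,h=h,w; a+=90
    a=(a+90)%180-90
    return cx,cy,w,h,a   # a = angle of long axis from world x, deg
def st():
    s=readout.get_state(); 
    yaw=tool_yaw(s)
    print("t",round(s["time_s"],2),"p",np.round(s["eef_pos"],4),"toolY dir deg",round(yaw,1),"F",np.round(s["ft_force"],1),"M",np.round(s["moment"],2),"gap",round(float(s["finger_gap"]),4))
    return s
def tool_yaw(s):
    R=Ro.from_rotvec(s["orientation"]).as_matrix(); y=R[:,1]
    return np.degrees(np.arctan2(y[1],y[0]))
def delta(target,yawdeg=None):
    """cm in tool axes to world target (m); turn (rad) to bring tool y to yawdeg (mod 180)"""
    s=readout.get_state();R=Ro.from_rotvec(s["orientation"]).as_matrix()
    d=R.T@(np.asarray(target)-s["eef_pos"])*100
    out=[np.round(d,2).tolist()]
    if yawdeg is not None:
        dy=(yawdeg-tool_yaw(s)+90)%180-90
        out.append(round(-np.radians(dy),3))
    out.append("q7 %.2f"%s["qpos"][6]); out.append("tilt %s"%np.round(R[:,2],3)); print(out)
E
python3 - <<'E'
from h import *
names=["casting0_mid","packer20_mid","packer30_mid","packer38_mid","packer42_mid","rebated_edge","flanged_edge","gap","guard","rebated_hinge","flanged_hinge"]
p,d=capture("top");ps,ds=capture("side")
np.save("top_d.npy",d);np.save("side_d.npy",ds)
ct,cs=camera_info("top"),camera_info("side")
W,Ws=cloud(d,ct),cloud(ds,cs)
for n in names:
  for cam,C,ci in(("top",W,ct),("side",Ws,cs)):
    for o in tip_of(cam,n): print(cam,n,round(o["confidence"],2),np.round(o["position"],4),"px",np.round(proj(o["position"],ci)))
def seg(p,C,z0,z1):
    m=((C[...,2]>z0)&(C[...,2]<z1)).astype(np.uint8)
    n,l,stt,c=cv2.connectedComponentsWithStats(m,connectivity=4)
    for i in range(1,n):
        if 60<stt[i,4]<1500:
            P=C[l==i]; print(np.round(c[i]),stt[i,4],"rect",np.round(rect(P),1),"z",np.round(np.percentile(P[:,2],[10,50,90])*1000,1))
print("top");seg(p,W,.028,.045)
print("side");seg(ps,Ws,.028,.045)
E
```

```text
top casting0_mid 0.85 [ 0.3391 -0.3548  0.02  ] px [474. 347.]
top casting0_mid 0.81 [ 0.4391 -0.3787  0.0194] px [484. 305.]
side casting0_mid 0.83 [ 0.4374 -0.3797  0.0203] px [380. 175.]
side casting0_mid 0.62 [ 0.3381 -0.3498  0.0241] px [413. 182.]
top packer20_mid 0.84 [0.3736 0.4706 0.0194] px [130. 325.]
top packer20_mid 0.75 [0.446  0.3738 0.0202] px [172. 296.]
top packer20_mid 0.28 [ 0.4233 -0.1303  0.0696] px [382. 310.]
side packer20_mid 0.8 [0.4488 0.3726 0.02  ] px [333. 378.]
side packer20_mid 0.59 [0.3762 0.4646 0.0197] px [365. 427.]
top packer30_mid 0.71 [ 0.5917 -0.2736  0.0191] px [440. 241.]
top packer38_mid 0.66 [0.4428 0.2755 0.0143] px [213. 298.]
side packer38_mid 0.92 [0.4371 0.2756 0.0198] px [347. 341.]
top packer42_mid 0.93 [0.5857 0.2772 0.0197] px [214. 239.]
top packer42_mid 0.57 [ 0.5453  0.5049 -0.0012] px [123. 254.]
side packer42_mid 0.85 [0.5825 0.2792 0.0218] px [277. 332.]
top rebated_edge 0.63 [ 0.4254 -0.1361  0.0713] px [385. 309.]
top rebated_edge 0.2 [ 0.4391 -0.38    0.0166] px [484. 305.]
side rebated_edge 0.97 [ 0.4251 -0.1348  0.0717] 
[... 4303 characters left out ...]
t [900.3 148.8 113.9  59.3  44.3] z [29.5 37.1 43.6]
[289. 269.] 242 rect [599.7 101.5  50.9  36.2   5.2] z [32.4 41.  43.4]
[323. 289.] 938 rect [511.4 150.2 375.3  12.4   8. ] z [29.8 36.5 43.1]
[277. 328.] 559 rect [581.1 277.1  60.8  48.   -1.4] z [32.8 37.8 39.9]
[205. 337.] 165 rect [720.1 324.8  59.1  27.4  35.5] z [30.4 36.9 42.8]
[124. 332.] 201 rect [890.3 339.9  40.9  34.2  18.7] z [28.6 30.  32.2]
[346. 337.] 546 rect [438.1 277.   60.4  41.7  23. ] z [32.4 38.  40.2]
[259. 371.] 414 rect [587.5 389.9  60.9  33.6   9. ] z [31.6 37.7 40.3]
[335. 375.] 390 rect [445.7 376.1  60.7  23.9 -14.8] z [31.3 37.7 40. ]
[367. 424.] 483 rect [372.8 467.9  60.4  23.5  -7.3] z [31.9 37.7 39.9]
```

Run:
```python
import cv2
a=cv2.imread("pics/a_top.png")
l=cv2.resize(a[210:345,100:240],None,fx=4,fy=4,interpolation=cv2.INTER_CUBIC)[:540,:400]
r=cv2.resize(a[210:365,415:510],None,fx=4,fy=4,interpolation=cv2.INTER_CUBIC)[:540,:380]
l=cv2.resize(a[210:345,100:240],(400,386));r=cv2.resize(a[210:365,415:510],(360,587))[:587]
import numpy as np
o=np.zeros((590,790,3),np.uint8);o[:386,:400]=l;o[:587,410:770]=r
cv2.imwrite("pics/b.png",o)
```

```text
(no output)
```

View pics/b.png

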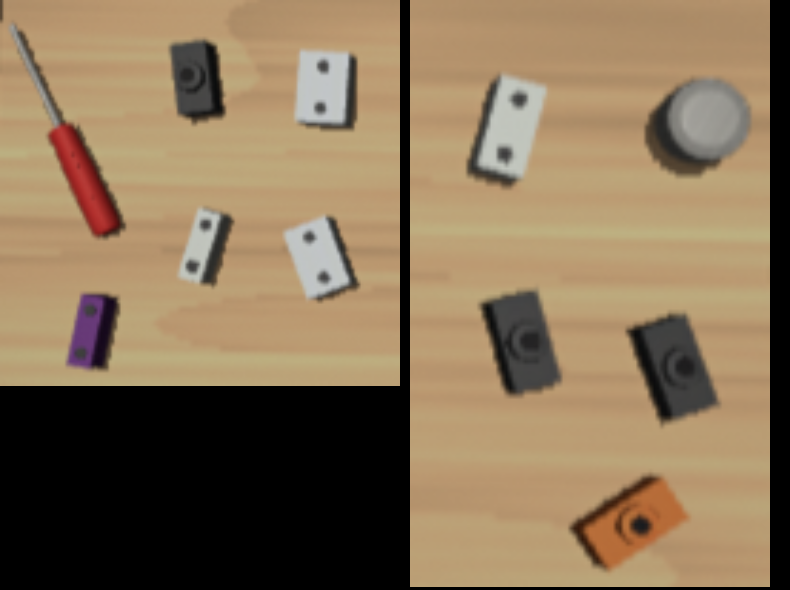

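Three dark castings make 90 mm, so the fill needs 50 mm, which is packers 20 and 30. The 38 and 42 stay on the bench. The packers' measured widths identify them:
- 42 at (213,241)
- 38 at (211,300)
- 30 at (441,243)
- 20 at (170,296); the purple block at (130,326) is the decoy

Next is the guard's pose.

```bash
cat > guard.py <<'E'
from h import *
def guard(W,tag):
    g=W.reshape(-1,3); 
    m=(g[:,0]>.45)&(g[:,0]<.76)&(abs(g[:,1])<.22)
    g=g[m]
    th=np.radians(6.); 
    for it in range(3):
        c=np.array([.61,.013]);R=np.array([[np.cos(th),np.sin(th)],[-np.sin(th),np.cos(th)]])
        q=(g[:,:2]-c)@R.T*1000; z=g[:,2]*1000
        res={}
        L=[]
        for sgn in(1,-1):
            w=(z>66)&(z<75)&(sgn*q[:,1]>130)&(sgn*q[:,1]<165)&(abs(q[:,0])<85)
            a,b=np.polyfit(q[w,0],q[w,1],1); L.append((a,b,w.sum(),np.percentile(q[w,1],[2,98]).round(1)))
        w=(z>64)&(z<75)&(q[:,0]>85)&(abs(q[:,1])<130)
        f=np.polyfit(q[w,1],q[w,0],1) if w.sum()>20 else None
        th+=(L[0][0]+L[1][0])/2
    print(tag,"yaw",np.degrees(th),L,"far",f,w.sum())
    for sgn in(1,-1):
        w=(z>40.5)&(z<44)&(sgn*q[:,1]>60)&(sgn*q[:,1]<125)
        inn=np.percentile(sgn*q[w,1],[1,3,10]); 
        f2=w&(sgn*q[:,1]<92)
        print(" jaw",sgn,w.sum(),"inner",inn.round(1),"x ext",np.percentile(q[f2,0],[2,5,50,95,98]).round(1))
E
python3 - <<'E'
from guard import *
guard(cloud(np.load("top_d.npy"),camera_info("top")),"top")
guard(cloud(np.load("side_d.npy"),camera_info("side")),"side")
a=cv2.imread("pics/a_top.png");b=cv2.imread("pics/a_side.png")
cv2.imwrite("pics/c.png",cv2.resize(a[170:350,245:400],None,fx=3.3,fy=3.3,interpolation=cv2.INTER_CUBIC))
E
```

```text
top yaw 6.755531125154991 [(np.float64(-0.0005863034467352531), np.float64(146.33775607113304), np.int64(166), array([143.4, 149.7])), (np.float64(0.0005843179173788822), np.float64(-149.02420699832143), np.int64(168), array([-152.1, -146. ]))] far [-1.67509966e-03  1.02082006e+02] 307
 jaw 1 98 inner [65.4 71.  73. ] x ext [-23.3 -22.1   3.4  98.6  99.7]
 jaw -1 89 inner [65.1 73.8 76. ] x ext [-23.7 -22.1  -2.   69.2  99.6]
side yaw 6.938323349128134 [(np.float64(0.0022283440758733963), np.float64(148.24158149173795), np.int64(255), array([142.5, 153.1])), (np.float64(-0.0022256816973905275), np.float64(-147.32172451246822), np.int64(172), array([-154.1, -141.4]))] far [3.07750710e-03 1.02367612e+02] 217
 jaw 1 134 inner [70.1 71.1 73.7] x ext [-24.2 -23.1   2.2  24.1  99.8]
 jaw -1 94 inner [69.4 71.7 73.4] x ext [-24.3 -22.2   3.2  23.6  99.4]
```

View pics/c.png

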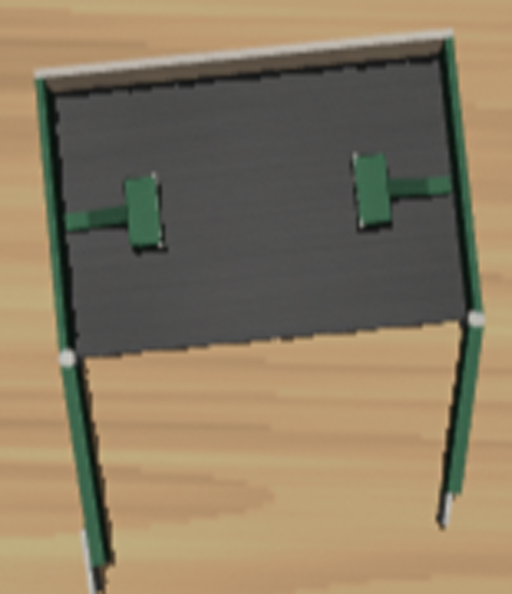

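Run:
```python
from h import *
s=st(); delta([.4457,.3753,.14],-14)
```

```text
t 1.35 p [0.2062 0.6164 0.1754] toolY dir deg 71.5 F [-0.1 -0.4 -0.6] M [ 0.07 -0.   -0.03] gap 0.0941
[[-30.36, -15.27, 3.54], np.float64(1.492), 'q7 -0.02', 'tilt [-0.  0. -1.]']
```

Request:
servo_tool:
  moves:
    - [[0,0,0],0.18,-0.2]
    - [[0,0,0],0.18,-0.2]
    - [[0,0,0],0.18,-0.2]
    - [[0,0,0],0.18,-0.2]
    - [[0,0,0],0.18,-0.2]
    - [[0,0,0],0.18,-0.2]
    - [[0,0,0],0.18,-0.2]
    - [[0,0,0],0.18,-0.2]
    - [[0,0,0],0.06,-0.2]
    - [[0,0,0],0,-0.2]
  force: 25

```text
time_s: 2.6
eef_pos: [0.2052, 0.6168, 0.1753]
orientation: [-2.528, -1.863, 0.001]
ft_force: [0.4, 1.2, 0.5]
finger_gap: 0.0562
```

Run:
```python
from h import *
s=st(); delta([.4457,.3753,.10],-14)
```

```text
t 2.6 p [0.2052 0.6168 0.1753] toolY dir deg -17.2 F [0.4 1.2 0.5] M [-0.11  0.05  0.  ] gap 0.0562
[[-15.94, 30.13, 7.49], np.float64(-0.056), 'q7 -1.31', 'tilt [-0.001  0.    -1.   ]']
```

Request:
servo_tool:
  moves:
    - [[-2.7,5,0.5],-0.056,-0.75]
    - [[-2.7,5,1],0,-0.75]
    - [[-2.7,5,1],0,-0.75]
    - [[-2.7,5,1],0,-0.75]
    - [[-2.7,5,1],0,-0.75]
    - [[-2.5,5,1],0,-0.75]
    - [[0,0,0],0,-0.75]

```text
time_s: 3.48
eef_pos: [0.4643, 0.3849, 0.1181]
orientation: [-2.457, -1.953, -0.006]
ft_force: [-0.4, 0.5, 0.5]
finger_gap: 0.0823
```

```bash
cat > wr.py <<'E'
from h import *
def wrist(name):
    ci=camera_info("wrist");s=readout.get_state()
    p,d=capture("wrist"); cv2.imwrite(f"pics/{name}.png",p[:,:,::-1])
    K=ci["K"];v,u=np.mgrid[0:480,0:640]
    a=(u-K[0,2])/K[0,0];b=(v-K[1,2])/K[1,1];r=np.hypot(a,b)+1e-9
    ray=np.stack([np.sin(r)*a/r,np.sin(r)*b/r,np.cos(r)],-1)
    C=ray*(d/np.maximum(ray[...,2],1e-3))[...,None]
    W=(C-ci["t"])@ci["R"]; W[(d==0)|(r>1.35)]=np.nan
    return p,W
def tops(W,z0=.03,z1=.045,minpx=300):
    m=((W[...,2]>z0)&(W[...,2]<z1)).astype(np.uint8)
    n,l,stt,c=cv2.connectedComponentsWithStats(m,connectivity=4)
    for i in range(1,n):
        if stt[i,4]>minpx:
            P=W[l==i]; print(np.round(c[i]),stt[i,4],"rect",np.round(rect(P),1),"z",np.round(np.percentile(P[:,2],[10,50,90])*1000,1))
E
python3 - <<'E'
from wr import *
s=st(); p,W=wrist("d1"); tops(W); delta([.4457,.3753,.10],-14)
E
```

```text
t 3.48 p [0.4643 0.3849 0.1181] toolY dir deg -13.0 F [-0.4  0.5  0.5] M [-0.04  0.12  0.03] gap 0.0823
[285.   7.] 417 rect [483.9 575.   64.3   4.5  -3.5] z [31.5 36.8 43.3]
[607.  69.] 405 rect [788.9 505.7  90.   32.   40.9] z [33.1 38.2 43.7]
[634. 164.] 318 rect [791.9 393.3  41.6  20.9  72.4] z [32.2 37.3 42.9]
[193. 167.] 1715 rect [375.  467.7  60.9  20.6  -9.1] z [36.3 37.3 38.3]
[463. 201.] 1828 rect [589.9 389.1  61.   31.1   8.8] z [35.5 36.9 37.9]
[583. 244.] 525 rect [717.4 319.8  58.5  26.7  57.2] z [31.5 37.5 43.5]
[305. 253.] 1857 rect [448.  375.7  59.9  21.  -14.9] z [35.9 37.1 38. ]
[475. 315.] 2092 rect [584.  278.   61.   43.5  -2.3] z [35.5 36.8 37.7]
[323. 352.] 2465 rect [440.2 277.2  60.8  39.8  21.9] z [35.7 37.  37.9]
[396. 436.] 986 rect [483.5 148.1 131.8   5.5   8.3] z [31.4 36.8 43.2]
[[-1.59, -1.29, 1.81], np.float64(0.021), 'q7 -0.66', 'tilt [-0.001  0.007 -1.   ]']
```

View pics/d1.png

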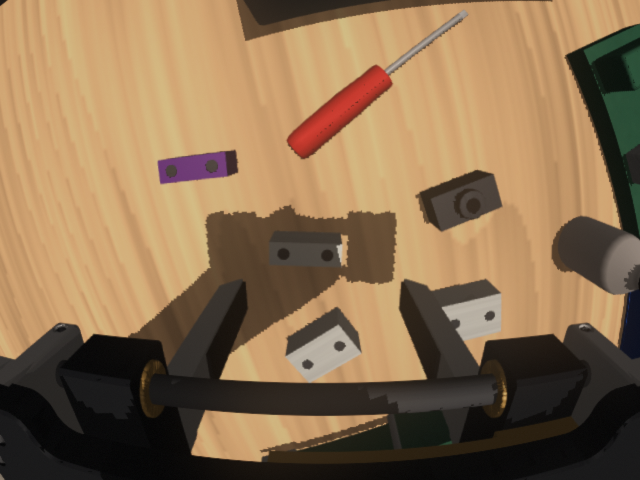

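The wrist picture shows the 20 mm packer at (305,253) between the fingers, the 38 at (323,352), the casting at (463,201) and the purple decoy at (193,167).

Request:
servo_tool:
  moves:
    - [[-1.4,-1.4,1],0.022,-0.7]
    - [[-0.2,0,2],0,-0.7]
    - [[0,0,2.5],0,-0.7]
    - [[0,0,1.5],0,-0.7]
    - [[0,0,0],0,-0.7]

```text
time_s: 4.15
eef_pos: [0.4388, 0.3841, 0.0476]
orientation: [-2.454, -1.942, -0.01]
ft_force: [0.2, -0.1, 0.1]
finger_gap: 0.08
```

Run:
```python
from h import *
s=st(); delta([.447,.3755,.006],-14.5)
```

```text
t 4.15 p [0.4388 0.3841 0.0476] toolY dir deg -13.3 F [ 0.2 -0.1  0.1] M [-0.1   0.07 -0.01] gap 0.08
[[-0.7, 1.02, 4.14], np.float64(0.021), 'q7 -0.63', 'tilt [-0.003  0.014 -1.   ]']
```

Request:
servo_tool:
  moves:
    - [[-0.7,1.0,0.3],0.02,-0.7]
    - [[0,0,0],0,-0.7]
    - [[0,0,0],0,-0.7]

```text
time_s: 4.53
eef_pos: [0.4488, 0.3756, 0.0461]
orientation: [-2.474, -1.916, -0.015]
ft_force: [-0.1, 0.5, 0.4]
finger_gap: 0.0799
```

Run:
```python
from h import *
s=st(); delta([.447,.3755,.006],-14.5)
```

```text
t 4.53 p [0.4488 0.3756 0.0461] toolY dir deg -14.5 F [-0.1  0.5  0.4] M [-0.06  0.07  0.  ] gap 0.0799
[[-0.12, -0.15, 4.01], np.float64(0.0), 'q7 -0.62', 'tilt [-0.     0.016 -1.   ]']
```

Request:
servo_tool:
  moves:
    - [[-0.1,-0.1,2],0,-0.7]
    - [[0,0,1.5],0,-0.7]
    - [[0,0,0.5],0,-0.7]
    - [[0,0,0],0,-0.7]

```text
time_s: 5.03
eef_pos: [0.4489, 0.3765, 0.0063]
orientation: [-2.474, -1.915, -0.02]
ft_force: [0.5, 0.3, 0.2]
finger_gap: 0.0798
```

Run:
```python
from h import *
s=st(); delta([.447,.3755,.006],-14.5)
```

```text
t 5.03 p [0.4489 0.3765 0.0063] toolY dir deg -14.5 F [0.5 0.3 0.2] M [-0.12  0.12  0.01] gap 0.0798
[[-0.15, -0.16, 0.03], np.float64(0.0), 'q7 -0.60', 'tilt [ 0.002  0.018 -1.   ]']
```

Request:
servo_tool:
  moves:
    - [[-0.1,-0.1,0],0,0.2]
    - [[0,0,0],0,0.2]
    - [[0,0,0],0,0.2]
    - [[0,0,-1],0,0.2]
    - [[0,0,-4],0,0.2]
    - [[0,0,-5],0,0.2]
    - [[0,0,0],0,0.2]
    - [[0,0,0],0,0.2]
  force: 30

```text
time_s: 6.02
eef_pos: [0.4472, 0.3738, 0.1111]
orientation: [-2.474, -1.915, -0.021]
ft_force: [-1.3, -0.7, -1.0]
finger_gap: 0.0577
```

```bash
cat >> h.py <<'E'
GC=np.array([.6095,.0127]);GY=6.85
def gp(x,y,z):
    a=np.radians(GY);return [GC[0]+x*np.cos(a)-y*np.sin(a),GC[1]+x*np.sin(a)+y*np.cos(a),z]
def ing():
    s=readout.get_state();a=np.radians(GY);d=s["eef_pos"][:2]-GC
    print("in gap frame mm",np.round([1000*(d[0]*np.cos(a)+d[1]*np.sin(a)),1000*(-d[0]*np.sin(a)+d[1]*np.cos(a)),1000*s["eef_pos"][2]],1))
E
python3 - <<'E'
from h import *
s=st(); delta(gp(0,58,.13),GY)
E
```

```text
t 6.03 p [0.4472 0.3738 0.1111] toolY dir deg -14.5 F [-1.3 -0.7 -1. ] M [-0.14  0.05  0.  ] gap 0.0577
[[5369.99, -2087.12, 101.62], np.float64(-0.373), 'q7 -0.66', 'tilt [ 0.003  0.018 -1.   ]']
```

```bash
sed -i 's/def gp(x,y,z):/def gp(x,y,z):\n    x=x\/1000;y=y\/1000/' h.py
python3 - <<'E'
from h import *
s=st(); delta(gp(0,58,.14),GY)
E
```

```text
t 6.03 p [0.4472 0.3738 0.1111] toolY dir deg -14.5 F [-1.3 -0.7 -1. ] M [-0.14  0.05  0.  ] gap 0.0577
[[-25.44, 22.64, -3.41], np.float64(-0.373), 'q7 -0.66', 'tilt [ 0.003  0.018 -1.   ]']
```

Request:
servo_tool:
  moves:
    - [[0,0,-2],-0.15,0.2]
    - [[0,0,-2],-0.15,0.2]
    - [[0,0,0],-0.07,0.2]
    - [[0,0,0],0,0.2]

```text
time_s: 6.52
eef_pos: [0.4436, 0.3708, 0.1471]
orientation: [-2.067, -2.351, -0.009]
ft_force: [-0.2, 0.6, -1.7]
finger_gap: 0.0573
```

Run:
```python
from h import *
s=st(); delta(gp(0,56,.14),GY)
```

```text
t 6.53 p [0.4436 0.3708 0.1471] toolY dir deg 7.3 F [-0.2  0.6 -1.7] M [-0.06  0.01  0.03] gap 0.0573
[[-32.05, 11.92, 0.27], np.float64(0.009), 'q7 -0.39', 'tilt [-0.005  0.012 -1.   ]']
```

Request:
servo_tool:
  moves:
    - [[-3,1.1,0],0.01,0.2]
    - [[-5,1.9,0],0,0.2]
    - [[-5,1.9,0],0,0.2]
    - [[-5,1.9,0],0,0.2]
    - [[-5,1.9,0],0,0.2]
    - [[-4,1.5,0],0,0.2]
    - [[-2,0.8,0],0,0.2]
    - [[0,0,0],0,0.2]
    - [[0,0,0],0,0.2]

```text
time_s: 7.65
eef_pos: [0.587, 0.0889, 0.1347]
orientation: [-2.086, -2.326, 0.006]
ft_force: [-0.2, 0.3, 0.1]
finger_gap: 0.0375
```

Run:
```python
from wr import *
from guard import guard
s=st();ing(); delta(gp(0,56,.14),GY); p,W=wrist("d2"); guard(W,"wrist")
```

```text
t 7.65 p [0.587  0.0889 0.1347] toolY dir deg 6.2 F [-0.2  0.3  0.1] M [-0.02  0.05 -0.07] gap 0.0375
in gap frame mm [-13.3  78.3 134.7]
[[-2.21, 1.34, -0.58], np.float64(-0.011), 'q7 0.13', 'tilt [-0.015  0.009 -1.   ]']
wrist yaw 6.850985130230667 [(np.float64(-0.0008072140862752669), np.float64(147.02235533847673), np.int64(1804), array([144.1, 150. ])), (np.float64(0.0008076046145966056), np.float64(-146.5498299502455), np.int64(446), array([-148.8, -144.7]))] far [1.73888382e-03 1.04551085e+02] 1395
 jaw 1 1290 inner [67.9 72.3 74.2] x ext [-21.4 -19.8   3.7  27.1 102.3]
 jaw -1 30 inner [72.1 72.1 72.9] x ext [-23.  -21.3  -1.1  25.1  26. ]
```

View pics/d2.png

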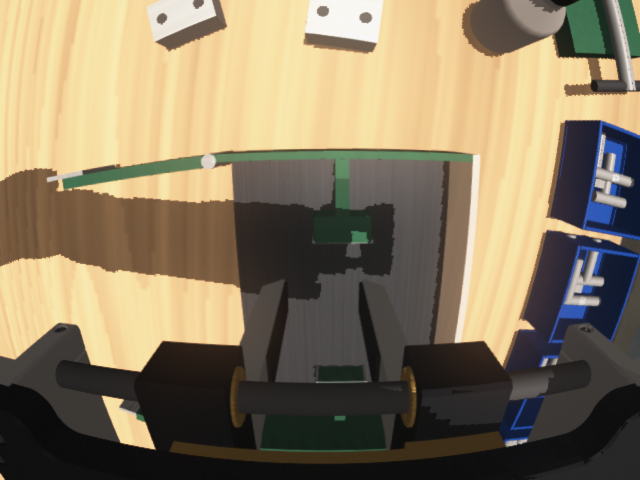

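The packer is gone from the fingers (gap 0.0375). Finding it.

Run:
```python
from h import *
p,d=capture("top"); cv2.imwrite("pics/e_top.png",p[:,:,::-1])
p,d=capture("side"); cv2.imwrite("pics/e_side.png",p[:,:,::-1])
```

```text
(no output)
```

View pics/e_top.png

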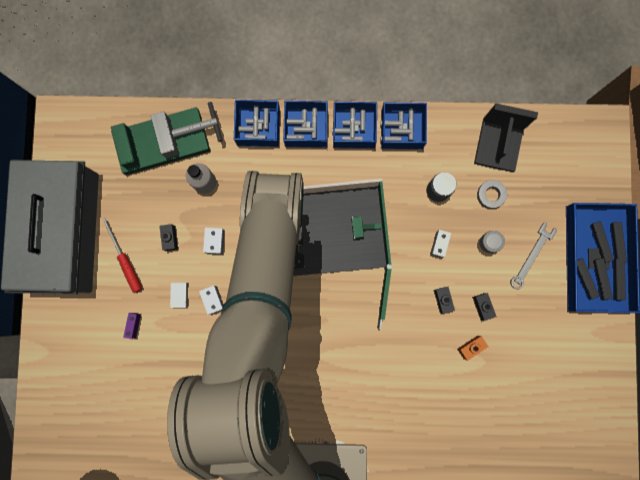

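View pics/e_side.png

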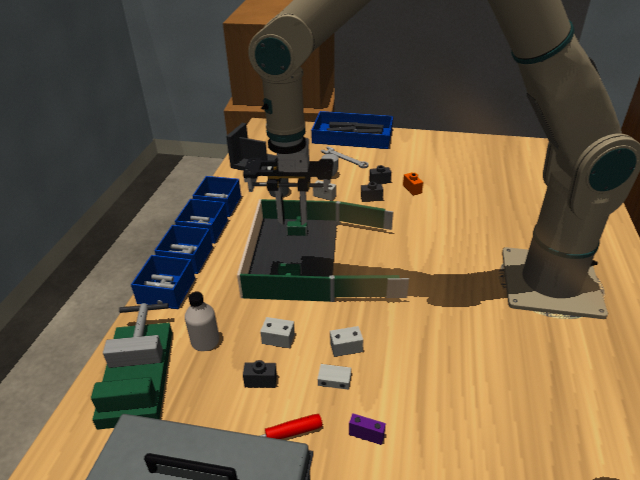

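The 20 mm packer fell on its side near where it was picked up: (179,295) in the top view, dots facing +y. I'll deal with it last, and grip harder and check each lift from here. Next is the left casting, top view (168,238): dark, bossed, not orange.

Run:
```python
from h import *
delta([.5885,.389,.13],9.3)
```

```text
[[29.77, 3.43, 0.76], np.float64(-0.052), 'q7 0.13', 'tilt [-0.015  0.008 -1.   ]']
```

Request:
servo_tool:
  moves:
    - [[3,0.3,0],-0.05,-0.75]
    - [[5,0.5,0],0,-0.75]
    - [[5,0.6,0],0,-0.75]
    - [[5,0.6,0],0,-0.75]
    - [[5,0.6,0],0,-0.75]
    - [[3.5,0.4,0],0,-0.75]
    - [[1.5,0.2,0],0,-0.75]
    - [[0,0,0],0,-0.75]
    - [[0,0,0],0,-0.75]
  force: 55

```text
time_s: 8.93
eef_pos: [0.5694, 0.3849, 0.138]
orientation: [-2.015, -2.387, 0.005]
ft_force: [0.1, -0.9, 0.1]
finger_gap: 0.0823
```

Run:
```python
from wr import *
s=st(); p,W=wrist("d3");tops(W,.015,.045); delta([.5885,.389,.06],9.3)
```

```text
t 8.93 p [0.5694 0.3849 0.138 ] toolY dir deg 9.7 F [ 0.1 -0.9  0.1] M [-0.11 -0.02  0.03] gap 0.0823
[388.  28.] 3400 rect [601.1 575.5 296.6   3.2   0. ] z [18.2 30.7 42.2]
[268. 109.] 2931 rect [502.9 483.7 101.5  25.   28.3] z [18.2 22.9 25. ]
[134. 113.] 1452 rect [375.1 467.9  61.7  20.9  -9.4] z [26.6 37.2 38.3]
[559. 229.] 9828 rect [830.7 419.7 221.1 111.9 -72.8] z [25.4 28.7 31.4]
[198. 232.] 2290 rect [450.5 360.1  60.8  38.7   1.4] z [18.1 19.2 20.1]
[347. 228.] 2019 rect [589.9 389.3  60.4  30.7   9.7] z [27.1 36.9 38. ]
[177. 310.] 2122 rect [440.5 277.3  61.7  39.2  22.3] z [24.4 36.9 38. ]
[594. 307.] 605 rect [894.8 350.1  49.   32.3 -72.6] z [27.8 28.6 29.5]
[464. 307.] 605 rect [722.9 333.2  43.4  10.5  23.5] z [18.5 30.5 42.5]
[320. 336.] 2894 rect [583.9 278.   60.1  43.9  -2. ] z [25.  36.7 37.8]
[310. 423.] 3128 rect [583.8 161.1 234.2   5.4   6.9] z [20.4 32.  42.5]
[[0.01, 2.06, 7.78], np.float64(0.006), 'q7 -0.26', 'tilt [-0.016  0.009 -1.   ]']
```

View pics/d3.png

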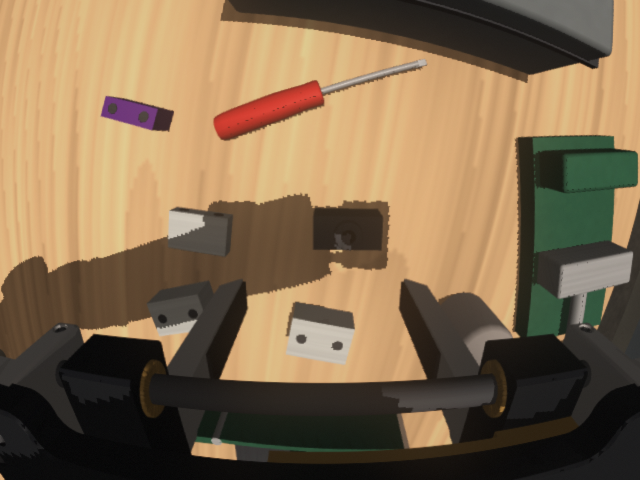

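The wrist view shows the casting at (347,228) and the fallen packer at (198,232), top at 19 mm.

Request:
servo_tool:
  moves:
    - [[0,1.6,1],0,-0.75]
    - [[0,0.5,3],0,-0.75]
    - [[0,0,3],0,-0.75]
    - [[0,0,2],0,-0.75]
    - [[0,0,0],0,-0.75]
    - [[0,0,0],0,-0.75]

```text
time_s: 9.72
eef_pos: [0.5977, 0.382, 0.0448]
orientation: [-2.03, -2.38, 0.002]
ft_force: [-0.8, 1.4, -0.0]
finger_gap: 0.0822
```

Run:
```python
from h import *
s=st(); delta([.589,.389,.006],9.3)
```

```text
t 9.72 p [0.5977 0.382  0.0448] toolY dir deg 9.1 F [-0.8  1.4 -0. ] M [-0.09  0.05 -0.04] gap 0.0822
[[0.79, -0.71, 3.89], np.float64(-0.004), 'q7 -0.23', 'tilt [-0.011  0.008 -1.   ]']
```

Request:
servo_tool:
  moves:
    - [[0.75,-0.7,0],0,-0.75]
    - [[0,0,0],0,-0.75]
    - [[0,0,1],0,-0.75]
    - [[0,0,0],0,-0.75]

```text
time_s: 10.22
eef_pos: [0.5899, 0.3906, 0.0373]
orientation: [-2.029, -2.382, -0.005]
ft_force: [-0.0, -0.7, 0.5]
finger_gap: 0.0819
```

Run:
```python
from h import *
s=st(); delta([.589,.389,.006],9.3)
```

```text
t 10.22 p [0.5899 0.3906 0.0373] toolY dir deg 9.1 F [-0.  -0.7  0.5] M [-0.06 -0.02 -0.02] gap 0.0819
[[-0.18, -0.1, 3.13], np.float64(-0.003), 'q7 -0.24', 'tilt [-0.007  0.01  -1.   ]']
```

Request:
servo_tool:
  moves:
    - [[-0.18,-0.05,1.2],0,-0.75]
    - [[0,0,1.5],0,-0.75]
    - [[0,0,0.5],0,-0.75]
    - [[0,0,0],0,-0.75]

```text
time_s: 10.72
eef_pos: [0.5892, 0.3882, 0.0019]
orientation: [-2.03, -2.381, -0.003]
ft_force: [0.0, -0.8, 0.2]
finger_gap: 0.0825
```

Run:
```python
from h import *
s=st(); delta([.589,.389,.005],9.3)
```

```text
t 10.72 p [0.5892 0.3882 0.0019] toolY dir deg 9.1 F [ 0.  -0.8  0.2] M [-0.08  0.02  0.01] gap 0.0825
[[0.09, -0.01, -0.31], np.float64(-0.003), 'q7 -0.23', 'tilt [-0.008  0.009 -1.   ]']
```

Request:
servo_tool:
  moves:
    - [[0.08,0,-0.3],0,0.4]
    - [[0,0,0],0,0.4]
    - [[0,0,0],0,0.4]
    - [[0,0,0],0,0.4]
  force: 55

```text
time_s: 11.22
eef_pos: [0.5892, 0.3891, 0.0057]
orientation: [-2.03, -2.382, -0.004]
ft_force: [0.1, -0.5, -1.2]
finger_gap: 0.0581
```

Run:
```python
from wr import *
s=st(); p,W=wrist("d4")
```

```text
t 11.22 p [0.5892 0.3891 0.0057] toolY dir deg 9.1 F [ 0.1 -0.5 -1.2] M [-0.09 -0.08 -0.03] gap 0.0581
```

View pics/d4.png

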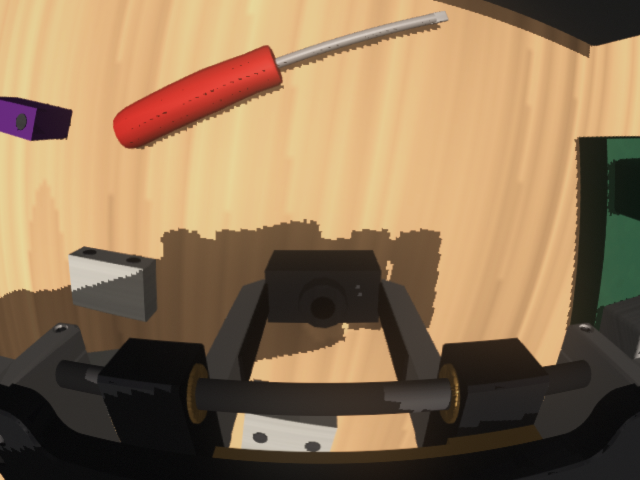

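Request:
servo_tool:
  moves:
    - [[0,0,-1],0,0.4]
    - [[0,0,-2],0,0.4]
    - [[0,0,-3],0,0.4]
    - [[0,0,-3],0,0.4]
    - [[0,0,-3],0,0.4]
    - [[0,0,0],0,0.4]

```text
time_s: 12.02
eef_pos: [0.5897, 0.3873, 0.1325]
orientation: [-2.03, -2.381, -0.002]
ft_force: [0.5, 0.3, -5.3]
finger_gap: 0.0579
```

Run:
```python
from wr import *
s=st(); p,W=wrist("d5"); delta(gp(0,56,.14),GY)
```

```text
t 12.03 p [0.5897 0.3873 0.1325] toolY dir deg 9.1 F [ 0.5  0.3 -5.3] M [-0.07 -0.02  0.01] gap 0.0579
[[-31.65, -3.59, -1.18], np.float64(0.039), 'q7 -0.26', 'tilt [-0.012  0.007 -1.   ]']
```

View pics/d5.png

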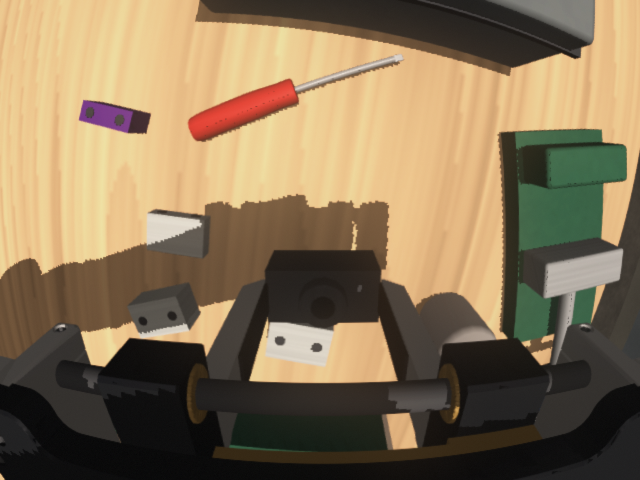

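The casting is held square in the fingers at (322,290), and the wrist reads −5.3 N. Carrying it over.

Request:
servo_tool:
  moves:
    - [[-1,-0.1,-1],0.04,0.4]
    - [[-2.5,-0.3,0],0,0.4]
    - [[-4,-0.5,0],0,0.4]
    - [[-4,-0.5,0],0,0.4]
    - [[-4,-0.5,0],0,0.4]
    - [[-4,-0.5,0],0,0.4]
    - [[-4,-0.5,0],0,0.4]
    - [[-3,-0.3,0],0,0.4]
    - [[-2,0,0],0,0.4]
    - [[-1,0,0],0,0.4]
    - [[0,0,0],0,0.4]
    - [[0,0,0],0,0.4]

```text
time_s: 13.58
eef_pos: [0.5821, 0.0736, 0.1322]
orientation: [-2.092, -2.317, 0.031]
ft_force: [-0.1, 0.1, -4.5]
finger_gap: 0.0583
```

Run:
```python
from wr import *
from guard import guard
s=st();ing(); delta(gp(0,56,.09),GY); p,W=wrist("d6"); guard(W,"wrist")
```

```text
t 13.57 p [0.5821 0.0736 0.1322] toolY dir deg 5.8 F [-0.1  0.1 -4.5] M [-0.07  0.01  0.02] gap 0.0583
in gap frame mm [-20.   63.8 132.2]
[[-0.75, 2.13, 4.17], np.float64(-0.018), 'q7 0.14', 'tilt [-0.028 -0.001 -1.   ]']
wrist yaw 6.855656208799704 [(np.float64(-0.0011842875032533917), np.float64(146.97456549126971), np.int64(1858), array([143.9, 150. ])), (np.float64(0.0011579915844913914), np.float64(-147.96195717867823), np.int64(855), array([-152.3, -144.9]))] far [9.37847955e-04 1.04592745e+02] 1620
 jaw 1 1400 inner [67.4 71.4 73.2] x ext [-21.4 -19.6   3.2  26.8 102.5]
 jaw -1 442 inner [72.8 73.1 74.3] x ext [-21.4 -19.5   1.3  23.8  25.1]
```

View pics/d6.png

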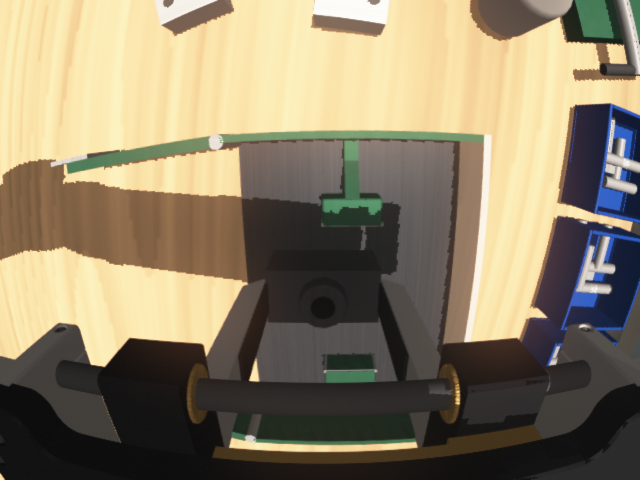

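Request:
servo_tool:
  moves:
    - [[-0.3,1,0],-0.01,0.4]
    - [[-0.5,1,0],-0.01,0.4]
    - [[0,0.2,0],0,0.4]
    - [[0,0,0],0,0.4]

```text
time_s: 14.12
eef_pos: [0.607, 0.0703, 0.1313]
orientation: [-2.063, -2.343, 0.029]
ft_force: [0.4, -0.2, -5.1]
finger_gap: 0.0584
```

Run:
```python
from h import *
s=st();ing(); delta(gp(1.5,54,.04),GY)
```

```text
t 14.12 p [0.607  0.0703 0.1313] toolY dir deg 7.3 F [ 0.4 -0.2 -5.1] M [-0.08  0.02  0.01] gap 0.0584
in gap frame mm [  4.4  57.5 131.3]
[[-0.37, -0.05, 9.13], np.float64(0.008), 'q7 0.17', 'tilt [-0.027 -0.001 -1.   ]']
```

Request:
servo_tool:
  moves:
    - [[-0.3,0,0],0.008,0.4]
    - [[0,0,1],0,0.4]
    - [[0,0,2],0,0.4]
    - [[0,0,2],0,0.4]
    - [[0,0,1.5],0,0.4]
    - [[0,0,1],0,0.4]
    - [[0,0,0],0,0.4]

```text
time_s: 15.0
eef_pos: [0.6038, 0.0671, 0.052]
orientation: [-2.072, -2.333, 0.031]
ft_force: [0.2, 0.2, -4.3]
finger_gap: 0.0581
```

Run:
```python
from h import *
s=st();ing(); delta(gp(1.5,54,.02),GY)
```

```text
t 15.0 p [0.6038 0.0671 0.052 ] toolY dir deg 6.8 F [ 0.2  0.2 -4.3] M [-0.06 -0.03  0.04] gap 0.0581
in gap frame mm [ 0.9 54.7 52. ]
[[-0.08, 0.16, 3.2], np.float64(-0.001), 'q7 0.20', 'tilt [-0.029 -0.001 -1.   ]']
```

Request:
servo_tool:
  moves:
    - [[-0.08,0.1,1],0,0.4]
    - [[0,0,1],0,0.4]
    - [[0,0,0.6],0,0.4]
    - [[0,0,0.3],0,0.4]
    - [[0,0,0],0,0.4]

```text
time_s: 15.62
eef_pos: [0.6056, 0.0664, 0.0222]
orientation: [-2.073, -2.334, 0.028]
ft_force: [0.1, 0.5, -5.0]
finger_gap: 0.058
```

Run:
```python
from h import *
s=st();ing(); delta(gp(1.5,54,.018),GY)
```

```text
t 15.62 p [0.6056 0.0664 0.0222] toolY dir deg 6.8 F [ 0.1  0.5 -5. ] M [-0.06 -0.09  0.03] gap 0.058
in gap frame mm [ 2.5 53.8 22.2]
[[0.02, -0.09, 0.42], np.float64(-0.001), 'q7 0.21', 'tilt [-0.026 -0.    -1.   ]']
```

Request:
servo_tool:
  moves:
    - [[0.15,-0.05,0.1],0,0.4]
    - [[0.1,0,0],0,0.4]
    - [[0.1,0,0],0,0.4]

```text
time_s: 16.0
eef_pos: [0.6051, 0.0691, 0.0218]
orientation: [-2.075, -2.335, 0.028]
ft_force: [-0.1, -3.2, -4.7]
finger_gap: 0.0576
```

Run:
```python
from h import *
s=st();ing()
```

```text
t 16.0 p [0.6051 0.0691 0.0218] toolY dir deg 6.8 F [-0.1 -3.2 -4.7] M [-0.77  0.04 -0.01] gap 0.0576
in gap frame mm [ 2.3 56.5 21.8]
```

Request:
servo_tool:
  moves:
    - [[-0.03,-0.05,0.15],0,0.4]
    - [[0,0,0.15],0,0.4]
    - [[0,0,0.15],0,0.4]
    - [[0,0,0],0,0.4]

```text
time_s: 16.5
eef_pos: [0.605, 0.0688, 0.0181]
orientation: [-2.075, -2.335, 0.026]
ft_force: [-0.4, -0.4, -2.3]
finger_gap: 0.0579
```

Run:
```python
from h import *
s=st();ing()
```

```text
t 16.5 p [0.605  0.0688 0.0181] toolY dir deg 6.7 F [-0.4 -0.4 -2.3] M [-0.18  0.14  0.01] gap 0.0579
in gap frame mm [ 2.2 56.2 18.1]
```

Request:
servo_tool:
  moves:
    - [[0,0,0.08],0,0.1]
    - [[0,0,0],0,-0.5]
    - [[0,0,0],0,-0.6]
    - [[0,0,0],0,-0.7]
    - [[0,0,-1],0,-0.7]
    - [[0,0,-3],0,-0.7]
    - [[0,0,-4],0,-0.7]
    - [[0,0,-4],0,-0.7]
    - [[0,0,0],0,-0.7]
    - [[0,0,0],0,-0.7]

```text
time_s: 17.75
eef_pos: [0.6102, 0.07, 0.1445]
orientation: [-2.077, -2.338, 0.018]
ft_force: [-0.7, 0.4, -0.4]
finger_gap: 0.08
```

Run:
```python
from wr import *
from guard import guard
s=st();ing();p,W=wrist("d7"); guard(W,"w"); 
m=W.copy(); m[(W[...,0]<.5)|(W[...,0]>.7)|(abs(W[...,1])>.13)]=np.nan
tops(m,.045,.055)
delta([.449,-.2815,.15],14.5)
```

```text
t 17.75 p [0.6102 0.07   0.1445] toolY dir deg 6.8 F [-0.7  0.4 -0.4] M [-0.09  0.05  0.02] gap 0.08
in gap frame mm [  7.5  56.8 144.5]
w yaw 6.8273743967022185 [(np.float64(0.001056706319837855), np.float64(146.77703866987417), np.int64(1674), array([143.8, 149.6])), (np.float64(-0.0010567287463948522), np.float64(-147.90582716153537), np.int64(923), array([-152.2, -144.8]))] far [-2.16043336e-04  1.04760743e+02] 1352
 jaw 1 1356 inner [70.3 70.7 73. ] x ext [-21.2 -19.4   3.   26.7 102.2]
 jaw -1 682 inner [72.6 73.3 74.8] x ext [-21.  -19.7   2.1  25.3  26.5]
[319. 233.] 1695 rect [605.9  69.   59.4  29.8   7. ] z [48.1 49.  50. ]
[[-33.0, -20.19, -0.29], np.float64(-0.135), 'q7 0.16', 'tilt [-0.018  0.001 -1.   ]']
```

View pics/d7.png

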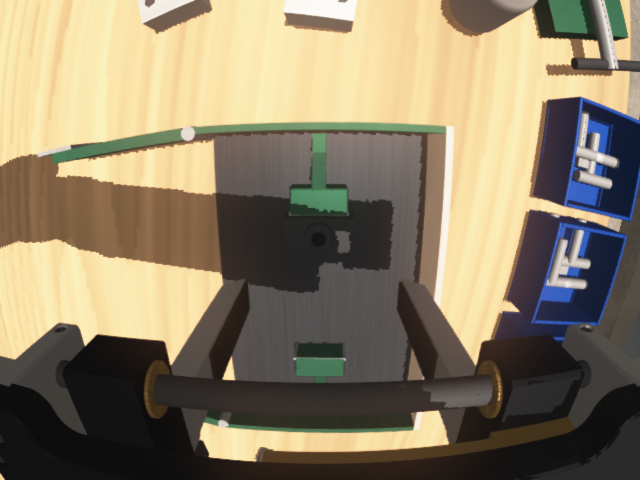

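The casting at (319,233) stands square against the left jaw (yaw 7.0°, top z 49 mm). The wrist camera agrees with the TCP to 1 mm, so I shift the gap centre by +2.7 mm in x. Next is the right casting, top view (444,300).

Request:
servo_tool:
  moves:
    - [[-2,-1.2,0],-0.13,-0.7]
    - [[-3.7,-2.6,0],0,-0.7]
    - [[-4.2,-2.9,0],0,-0.7]
    - [[-4.2,-2.9,0],0,-0.7]
    - [[-4.2,-2.9,0],0,-0.7]
    - [[-4.2,-2.9,0],0,-0.7]
    - [[-3.7,-2.6,0],0,-0.7]
    - [[-2.6,-1.8,0],0,-0.7]
    - [[-1,-0.8,0],0,-0.7]
    - [[0,0,0],0,-0.7]
    - [[0,0,0],0,-0.7]

```text
time_s: 19.18
eef_pos: [0.4736, -0.2735, 0.1352]
orientation: [-1.897, -2.462, 0.026]
ft_force: [-0.5, 0.7, -1.1]
finger_gap: 0.0797
```

```bash
sed -i 's/GC=np.array(.*;GY/GC=np.array([.6122,.0130]);GY/' h.py
python3 - <<'E'
from wr import *
s=st(); p,W=wrist("d8");W[W[...,1]>-.2]=np.nan;tops(W,.025,.045); delta([.452,-.2815,.06],14.5)
E
```

```text
t 19.18 p [ 0.4736 -0.2735  0.1352] toolY dir deg 14.8 F [-0.5  0.7 -1.1] M [-0.04  0.02  0.02] gap 0.0797
[300. 235.] 1893 rect [ 452.4 -282.7   60.5   31.2   15.2] z [35.7 37.  38. ]
[445. 265.] 2165 rect [ 587.8 -273.2   61.6   30.8  -14.9] z [35.4 36.8 37.8]
[174. 271.] 1578 rect [ 340.5 -350.4   60.7   31.3  -56.1] z [29.9 36.9 38.2]
[546. 283.] 641 rect [ 706.2 -263.5   58.5   26.    67.6] z [27.1 35.6 43.2]
[271. 324.] 1223 rect [ 439.4 -377.8   58.1   31.8   19.3] z [30.2 36.8 38.1]
[397. 358.] 366 rect [ 573.8 -381.8   41.3   11.1   61.3] z [28.2 35.9 43.1]
[[-0.35, -2.04, 7.59], np.float64(0.005), 'q7 0.89', 'tilt [-0.037  0.007 -0.999]']
```

View pics/d8.png

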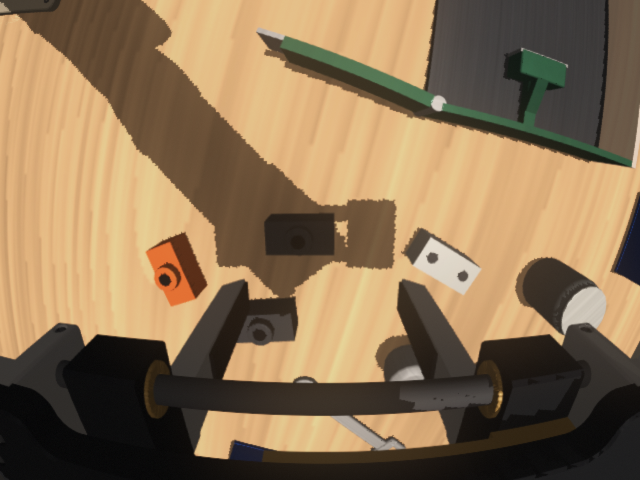

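Request:
servo_tool:
  moves:
    - [[0,-1,-6],0,-0.7]
    - [[0,0,-6],0,-0.7]
    - [[0,0,0],0,-0.7]
    - [[0,0,0],0,-0.7]

```text
time_s: 19.73
eef_pos: [0.4708, -0.2703, 0.2573]
orientation: [-1.882, -2.47, 0.024]
ft_force: [-0.1, -0.2, -0.7]
finger_gap: 0.0801
```

Run:
```python
from wr import *
s=st();  delta([.452,-.2822,.06],14.9)
```

```text
t 19.73 p [ 0.4708 -0.2703  0.2573] toolY dir deg 15.4 F [-0.1 -0.2 -0.7] M [-0.05 -0.03  0.01] gap 0.0801
[[-1.04, -1.45, 19.77], np.float64(0.009), 'q7 0.86', 'tilt [-0.038  0.01  -0.999]']
```

Request:
servo_tool:
  moves:
    - [[0,5,0],0,-0.7]
    - [[0,5,0],0,-0.7]
    - [[0,0,0],0,-0.7]
    - [[0,0,0],0,-0.7]

```text
time_s: 20.23
eef_pos: [0.5666, -0.2399, 0.2478]
orientation: [-1.874, -2.463, 0.028]
ft_force: [-0.6, -1.3, 0.4]
finger_gap: 0.0802
```

Run:
```python
from wr import *
s=st();  delta([.452,-.2822,.06],14.9)
```

```text
t 20.23 p [ 0.5666 -0.2399  0.2478] toolY dir deg 15.5 F [-0.6 -1.3  0.4] M [-0.02  0.01 -0.04] gap 0.0802
[[-1.52, -11.36, 19.24], np.float64(0.01), 'q7 0.75', 'tilt [-0.048  0.014 -0.999]']
```

Request:
servo_tool:
  moves:
    - [[-0.5,-6,0],0,-0.7]
    - [[-0.5,-5,0],0,-0.7]
    - [[0,0,0],0,-0.7]
    - [[0,0,0],0,-0.7]

```text
time_s: 20.72
eef_pos: [0.4561, -0.2795, 0.2499]
orientation: [-1.874, -2.457, 0.03]
ft_force: [1.3, -0.4, 0.0]
finger_gap: 0.0799
```

Run:
```python
from wr import *
s=st();  delta([.452,-.2822,.06],14.9)
```

```text
t 20.73 p [ 0.4561 -0.2795  0.2499] toolY dir deg 15.4 F [ 1.3 -0.4  0. ] M [-0.09 -0.05 -0.04] gap 0.0799
[[-0.72, 0.42, 18.98], np.float64(0.008), 'q7 0.88', 'tilt [-0.053  0.016 -0.998]']
```

Request:
servo_tool:
  moves:
    - [[0,0,0],0,-0.7]
    - [[0,0,0],0,-0.7]
    - [[0,0,0],0,-0.7]
    - [[0,0,0],0,-0.7]
    - [[0,0,0],0,-0.7]
    - [[0,0,0],0,-0.7]
    - [[0,0,0],0,-0.7]
    - [[0,0,0],0,-0.7]

```text
time_s: 21.72
eef_pos: [0.4585, -0.2777, 0.249]
orientation: [-1.868, -2.46, 0.029]
ft_force: [0.1, -0.3, -0.3]
finger_gap: 0.08
```

Run:
```python
from wr import *
s=st();  delta([.452,-.2822,.06],14.9)
for i in range(4):
    capture("top"); s=readout.get_state();R=Ro.from_rotvec(s["orientation"]).as_matrix();print(R[:2,2].round(4),s["eef_pos"].round(4),s["dq"].round(4))
```

```text
t 21.73 p [ 0.4585 -0.2777  0.249 ] toolY dir deg 15.6 F [ 0.1 -0.3 -0.3] M [-0.03 -0.04  0.04] gap 0.08
[[-0.83, 0.13, 18.89], np.float64(0.012), 'q7 0.88', 'tilt [-0.053  0.017 -0.998]']
[-0.0528  0.0167] [ 0.4585 -0.2777  0.249 ] [-0.001  -0.0001  0.0004 -0.0006 -0.0006 -0.0006  0.0004]
[-0.0528  0.0167] [ 0.4585 -0.2777  0.249 ] [ 0.0004  0.0005  0.0015 -0.0002  0.0005  0.0012 -0.0009]
[-0.0529  0.0167] [ 0.4585 -0.2777  0.249 ] [-0.0005 -0.0016 -0.0004  0.0012 -0.0002 -0.0013  0.0009]
[-0.0528  0.0166] [ 0.4585 -0.2777  0.249 ] [-0.0002  0.0006  0.0007  0.0013  0.0008 -0.0027  0.0011]
```

Request:
servo_tool:
  moves:
    - [[-0.4,0,2],-0.01,-0.7]
    - [[-0.4,0,2],0,-0.7]
    - [[0,0,2],0,-0.7]
    - [[0,0,2],0,-0.7]
    - [[0,0,2],0,-0.7]
    - [[0,0,2],0,-0.7]
    - [[0,0,2],0,-0.7]
    - [[0,0,1],0,-0.7]
    - [[0,0,0],0,-0.7]

```text
time_s: 23.05
eef_pos: [0.4545, -0.2842, 0.0955]
orientation: [-1.858, -2.473, 0.028]
ft_force: [-0.1, -0.1, 0.9]
finger_gap: 0.0801
```

Run:
```python
from wr import *
s=st();  delta([.452,-.2822,.006],14.9)
```

```text
t 23.05 p [ 0.4545 -0.2842  0.0955] toolY dir deg 16.2 F [-0.1 -0.1  0.9] M [-0.06  0.02  0.01] gap 0.0801
[[0.01, 0.2, 8.95], np.float64(0.023), 'q7 0.96', 'tilt [-0.05   0.015 -0.999]']
```

Request:
servo_tool:
  moves:
    - [[0,0.2,2],0.02,-0.7]
    - [[0,0,2],0,-0.7]
    - [[0,0,2],0,-0.7]
    - [[0,0,1.5],0,-0.7]
    - [[0,0,1],0,-0.7]
    - [[0,0,0],0,-0.7]

```text
time_s: 23.8
eef_pos: [0.4571, -0.2851, 0.0122]
orientation: [-1.889, -2.462, 0.026]
ft_force: [1.4, 0.2, 0.8]
finger_gap: 0.0799
```

Run:
```python
from wr import *
s=st();  delta([.452,-.2822,.0],14.9)
```

```text
t 23.8 p [ 0.4571 -0.2851  0.0122] toolY dir deg 15.0 F [1.4 0.2 0.8] M [-0.03  0.02  0.02] gap 0.0799
[[0.39, -0.37, 1.24], np.float64(0.002), 'q7 0.97', 'tilt [-0.041  0.01  -0.999]']
```

Request:
servo_tool:
  moves:
    - [[0.3,-0.37,0.5],0,-0.7]
    - [[0.05,0,0.4],0,-0.7]
    - [[0,0,0.3],0,-0.7]
    - [[0,0,0.3],0,-0.7]

```text
time_s: 24.3
eef_pos: [0.4528, -0.2831, -0.002]
orientation: [-1.891, -2.464, 0.025]
ft_force: [-0.2, -0.8, 0.1]
finger_gap: 0.0796
```

Run:
```python
from wr import *
s=st();  delta([.452,-.2822,.0],14.9)
```

```text
t 24.3 p [ 0.4528 -0.2831 -0.002 ] toolY dir deg 15.0 F [-0.2 -0.8  0.1] M [-0.07  0.05 -0.03] gap 0.0796
[[0.11, -0.06, -0.2], np.float64(0.002), 'q7 0.98', 'tilt [-0.038  0.009 -0.999]']
```

Request:
servo_tool:
  moves:
    - [[0.1,0,0.3],0,-0.7]
    - [[0,0,0.2],0,-0.7]
    - [[0,0,0.2],0,-0.7]

```text
time_s: 24.68
eef_pos: [0.4524, -0.282, -0.0095]
orientation: [-1.891, -2.464, 0.025]
ft_force: [0.2, 0.7, 0.5]
finger_gap: 0.0797
```

Run:
```python
from wr import *
s=st();  delta([.452,-.2822,.0],14.9)
```

```text
t 24.68 p [ 0.4524 -0.282  -0.0095] toolY dir deg 15.0 F [0.2 0.7 0.5] M [-0.05 -0.01 -0.03] gap 0.0797
[[0.01, -0.07, -0.95], np.float64(0.002), 'q7 0.98', 'tilt [-0.038  0.009 -0.999]']
```

Run:
```python
from wr import *
p,W=wrist("d9"); p,d=capture("side"); cv2.imwrite("pics/d9s.png",cv2.resize(p[120:260,280:480,::-1],None,fx=4,fy=4))
```

```text
(no output)
```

View pics/d9.png

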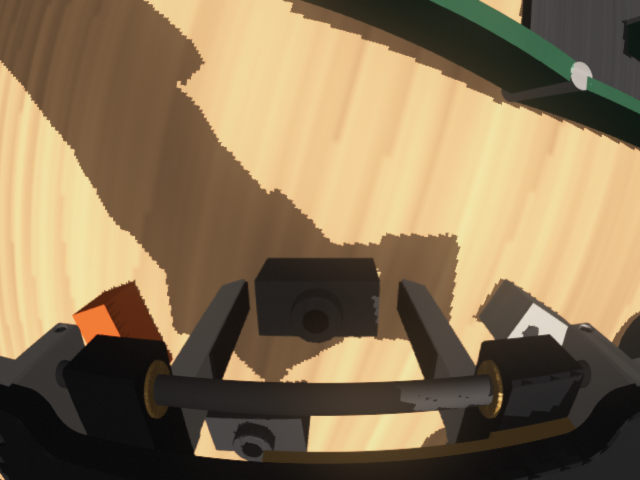

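View pics/d9s.png

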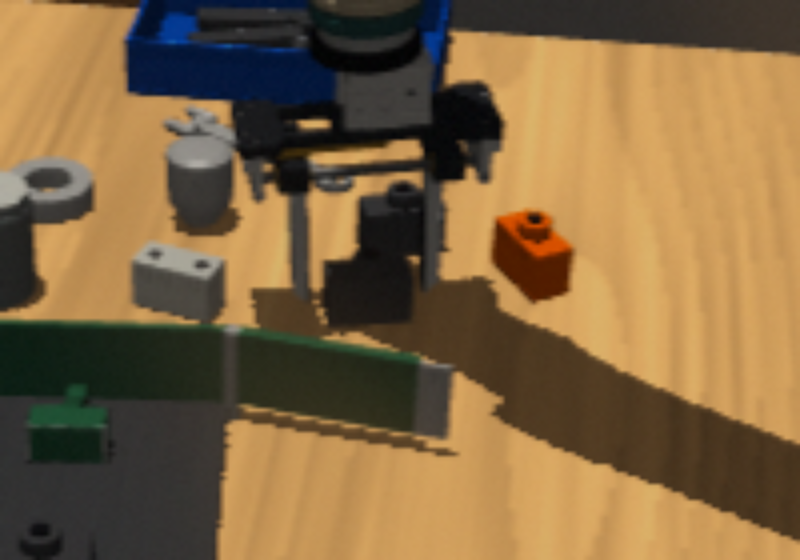

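Request:
servo_tool:
  moves:
    - [[0,0,0.3],0,-0.7]
    - [[0,0,0.2],0,-0.7]
    - [[0,0,0.2],0,-0.7]

```text
time_s: 25.15
eef_pos: [0.4522, -0.282, -0.0169]
orientation: [-1.891, -2.464, 0.025]
ft_force: [0.3, -0.1, 0.3]
finger_gap: 0.0799
```

Run:
```python
from wr import *
s=st();  delta([.452,-.2822,.0],14.9)
ci=camera_info("wrist"); C=-ci["R"].T@ci["t"]; R=Ro.from_rotvec(s["orientation"]).as_matrix()
print("cam in tool",(R.T@(C-s["eef_pos"])).round(4))
```

```text
t 25.15 p [ 0.4522 -0.282  -0.0169] toolY dir deg 15.0 F [ 0.3 -0.1  0.3] M [-0.06  0.02  0.04] gap 0.0799
[[0.01, -0.08, -1.69], np.float64(0.002), 'q7 0.99', 'tilt [-0.038  0.009 -0.999]']
cam in tool [ 0.0821  0.0015 -0.2085]
```

Run:
```python
from wr import *
s=st(); p,W=wrist("d10"); R=Ro.from_rotvec(s["orientation"]).as_matrix()
T=(W-s["eef_pos"])@R*1000
for uv in((240,285),(232,300),(246,283),(405,285),(412,300),(220,330),(430,340),(320,350),(320,270)): print(uv,T[uv[1],uv[0]].round(1),W[uv[1],uv[0]].round(4))
```

```text
t 25.15 p [ 0.4522 -0.282  -0.0169] toolY dir deg 15.0 F [ 0.3 -0.1  0.3] M [-0.06  0.02  0.04] gap 0.0799
(240, 285) [  8.5 -41.1 -36.5] [ 0.4117 -0.2847  0.0212]
(232, 300) [  8.7 -41.  -54.9] [ 0.4124 -0.2847  0.0396]
(246, 283) [  7.5 -39.  -31.2] [ 0.4137 -0.2851  0.0158]
(405, 285) [  9.1  42.9 -37.8] [ 0.4926 -0.2624  0.0196]
(412, 300) [  8.6  42.8 -54.5] [ 0.4933 -0.2631  0.0363]
(220, 330) [  7.8 -40.  -81.7] [ 0.4146 -0.2855  0.0662]
(430, 340) [  7.8  42.4 -89.4] [ 0.4945 -0.2642  0.0712]
(320, 350) [-10.4   0.  -66.5] [ 0.4574 -0.2925  0.0494]
(320, 270) [ 14.5  -0.2 -29.9] [ 0.4493 -0.2683  0.0133]
```

View pics/d10.png

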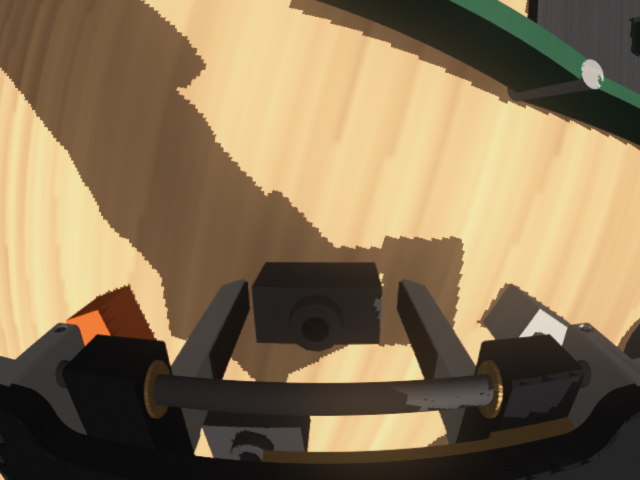

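The wrist depth puts the fingertips about 29 mm above the reported TCP (tips at world z≈16 mm while the TCP reads −17 mm). That explains the earlier slip: I was gripping only the top few mm. I'll go lower from here.

Request:
servo_tool:
  moves:
    - [[0,-0.08,0.3],0,-0.7]
    - [[0,0,0.3],0,-0.7]
    - [[0,0,0.2],0,-0.7]
    - [[0,0,0],0,-0.7]

```text
time_s: 25.7
eef_pos: [0.4507, -0.282, -0.0258]
orientation: [-1.89, -2.464, 0.025]
ft_force: [0.1, 0.0, 0.3]
finger_gap: 0.08
```

Run:
```python
from wr import *
s=st();  delta([.452,-.2822,.0],14.9)
```

```text
t 25.7 p [ 0.4507 -0.282  -0.0258] toolY dir deg 15.0 F [0.1 0.  0.3] M [-0.05 -0.04 -0.  ] gap 0.08
[[-0.01, 0.03, -2.58], np.float64(0.002), 'q7 0.99', 'tilt [-0.039  0.009 -0.999]']
```

Request:
servo_tool:
  moves:
    - [[0,0,0.2],0,-0.7]
    - [[0,0,0.2],0,-0.7]

```text
time_s: 25.95
eef_pos: [0.4508, -0.2821, -0.0287]
orientation: [-1.891, -2.464, 0.025]
ft_force: [-4.1, 2.2, 25.2]
finger_gap: 0.0799
```

Request:
servo_tool:
  moves:
    - [[0,0,0.2],0,-0.7]
    - [[0,0,0],0,-0.7]

```text
time_s: 26.2
eef_pos: [0.451, -0.2821, -0.028]
orientation: [-1.892, -2.465, 0.023]
ft_force: [-0.4, -0.4, -0.2]
finger_gap: 0.0798
```

Run:
```python
from wr import *
s=st();  delta([.452,-.2822,.0],14.9)
```

```text
t 26.2 p [ 0.451  -0.2821 -0.028 ] toolY dir deg 15.0 F [-0.4 -0.4 -0.2] M [-0.05  0.03 -0.01] gap 0.0798
[[0.02, 0.0, -2.8], np.float64(0.002), 'q7 0.99', 'tilt [-0.036  0.009 -0.999]']
```

Request:
servo_tool:
  moves:
    - [[0,0,0.15],0,-0.7]
    - [[0,0,0.15],0,-0.7]
    - [[0,0,0.15],0,-0.7]
    - [[0,0,0.15],0,-0.7]
    - [[0,0,0.15],0,-0.7]
    - [[0,0,0],0,-0.7]

```text
time_s: 26.95
eef_pos: [0.4514, -0.2823, -0.0284]
orientation: [-1.893, -2.467, 0.019]
ft_force: [0.3, -0.2, 0.5]
finger_gap: 0.08
```

Run:
```python
from wr import *
s=st();  delta([.452,-.2822,.0],14.9)
```

```text
t 26.95 p [ 0.4514 -0.2823 -0.0284] toolY dir deg 15.0 F [ 0.3 -0.2  0.5] M [-0.06  0.09 -0.02] gap 0.08
[[0.05, -0.02, -2.84], np.float64(0.002), 'q7 1.00', 'tilt [-0.032  0.01  -0.999]']
```

Request:
servo_tool:
  moves:
    - [[0,0,-0.4],0,0.4]
    - [[0,0,0],0,0.4]
    - [[0,0,0],0,0.4]
    - [[0,0,0],0,0.4]
    - [[0,0,0],0,0.4]
  force: 40

```text
time_s: 27.58
eef_pos: [0.4504, -0.2825, -0.0247]
orientation: [-1.893, -2.466, 0.02]
ft_force: [-1.3, 0.0, 3.7]
finger_gap: 0.0602
```

Run:
```python
from wr import *
s=st();  delta(gp(0,24,.11),GY)
```

```text
t 27.57 p [ 0.4504 -0.2825 -0.0247] toolY dir deg 15.0 F [-1.3  0.   3.7] M [-0.08  0.24  0.01] gap 0.0602
[[26.99, 23.19, -13.69], np.float64(0.142), 'q7 0.99', 'tilt [-0.034  0.01  -0.999]']
```

Request:
servo_tool:
  moves:
    - [[0,0,-1],0,0.4]
    - [[0,0,-2.5],0,0.4]
    - [[0,0,-3],0.05,0.4]
    - [[0,0,-3],0.05,0.4]
    - [[0,0,-2.5],0.04,0.4]
    - [[0,0,-1],0,0.4]
    - [[0,0,0],0,0.4]

```text
time_s: 28.45
eef_pos: [0.4543, -0.2805, 0.1067]
orientation: [-2.058, -2.322, 0.023]
ft_force: [0.8, 0.5, -5.0]
finger_gap: 0.06
```

Run:
```python
from wr import *
s=st();  delta(gp(0,24,.105),GY)
```

```text
t 28.45 p [ 0.4543 -0.2805  0.1067] toolY dir deg 6.9 F [ 0.8  0.5 -5. ] M [-0.08 -0.03 -0.04] gap 0.06
[[29.64, 19.2, 0.04], np.float64(0.001), 'q7 0.84', 'tilt [-0.039  0.014 -0.999]']
```

Request:
servo_tool:
  moves:
    - [[1.5,1,0],0,0.4]
    - [[3,2,0],0,0.4]
    - [[3.5,2.3,0],0,0.4]
    - [[3.5,2.3,0],0,0.4]
    - [[3.5,2.3,0],0,0.4]
    - [[3.5,2.3,0],0,0.4]
    - [[3.5,2.3,0],0,0.4]
    - [[3,2,0],0,0.4]
    - [[2,1.3,0],0,0.4]
    - [[1,0.7,0],0,0.4]
    - [[0,0,0],0,0.4]
    - [[0,0,0],0,0.4]

```text
time_s: 29.95
eef_pos: [0.6004, 0.0427, 0.0919]
orientation: [-2.036, -2.313, 0.038]
ft_force: [0.4, 0.1, -5.5]
finger_gap: 0.06
```

Run:
```python
from wr import *
s=st(); ing(); delta(gp(0,24,.05),GY)
```

```text
t 29.95 p [0.6004 0.0427 0.0919] toolY dir deg 7.3 F [ 0.4  0.1 -5.5] M [-0.12 -0.05 -0.03] gap 0.06
in gap frame mm [-8.2 30.9 91.9]
[[-0.81, 1.05, 4.11], np.float64(0.008), 'q7 0.28', 'tilt [-0.061  0.021 -0.998]']
```

Request:
servo_tool:
  moves:
    - [[-0.8,1,-6],0,0.4]
    - [[0,0,-6],0,0.4]
    - [[0,0,0],0,0.4]
    - [[0,0,0],0,0.4]

```text
time_s: 30.45
eef_pos: [0.6156, 0.0256, 0.2123]
orientation: [-2.047, -2.3, 0.047]
ft_force: [0.3, 0.5, -4.8]
finger_gap: 0.0601
```

Run:
```python
from wr import *
s=st(); ing(); delta(gp(0,24,.05),GY)
```

```text
t 30.45 p [0.6156 0.0256 0.2123] toolY dir deg 6.7 F [ 0.3  0.5 -4.8] M [-0.1  -0.03  0.05] gap 0.0601
in gap frame mm [  4.9  12.1 212.3]
[[0.76, 0.56, 16.26], np.float64(-0.002), 'q7 0.24', 'tilt [-0.067  0.019 -0.998]']
```

Request:
servo_tool:
  moves:
    - [[0,0,2.5],0,0.4]
    - [[0,0,2.5],0,0.4]
    - [[0,0,2.5],0,0.4]
    - [[0,0,2.5],0,0.4]
    - [[0,0,0],0,0.4]
    - [[0,0,0],0,0.4]

```text
time_s: 31.2
eef_pos: [0.5998, 0.0238, 0.1014]
orientation: [-2.046, -2.285, 0.066]
ft_force: [0.7, 0.3, -5.0]
finger_gap: 0.0599
```

Run:
```python
from wr import *
s=st(); ing(); delta(gp(0,24,.05),GY)
```

```text
t 31.2 p [0.5998 0.0238 0.1014] toolY dir deg 6.4 F [ 0.7  0.3 -5. ] M [-0.12 -0.13  0.03] gap 0.0599
in gap frame mm [-11.   12.2 101.4]
[[1.06, 1.51, 5.07], np.float64(-0.008), 'q7 0.28', 'tilt [-0.084  0.017 -0.996]']
```

Run:
```python
from h import *
s=readout.get_state(); print(np.round(s["qpos"],3),np.round(s["effort"],1))
```

```text
[-0.253  0.709  0.307  1.644 -0.273  0.915  0.28 ] [ -0.1 -56.4   5.1 -16.1  -0.1   0.6   0. ]
```

Request:
servo_tool:
  moves:
    - [[0,0,-2.5],0,0.4]
    - [[0,0,-2.5],0,0.4]
    - [[0,0,-2.5],0,0.4]
    - [[0,0,-2.5],0,0.4]

```text
time_s: 31.7
eef_pos: [0.6077, 0.0213, 0.2049]
orientation: [-2.047, -2.284, 0.068]
ft_force: [-0.0, 0.3, -4.7]
finger_gap: 0.0601
```

Run:
```python
from wr import *
s=st(); ing(); delta(gp(0,24,.05),GY); print(s["dq"].round(3))
```

```text
t 31.7 p [0.6077 0.0213 0.2049] toolY dir deg 6.3 F [-0.   0.3 -4.7] M [-0.14 -0.17 -0.02] gap 0.0601
in gap frame mm [ -3.5   8.8 204.9]
[[1.13, 1.6, 15.45], np.float64(-0.009), 'q7 0.24', 'tilt [-0.084  0.017 -0.996]']
[-0.018 -0.176  0.062 -0.307  0.075  0.467 -0.071]
```

Request:
servo_tool:
  moves:
    - [[0,0,0],0,0.4]

```text
time_s: 31.82
eef_pos: [0.6098, 0.0209, 0.2076]
orientation: [-2.05, -2.287, 0.062]
ft_force: [0.3, -0.0, -4.8]
finger_gap: 0.0603
```

Run:
```python
from wr import *
s=st(); ing(); delta(gp(0,24,.05),GY); print(s["dq"].round(3))
```

```text
t 31.82 p [0.6098 0.0209 0.2076] toolY dir deg 6.3 F [ 0.3 -0.  -4.8] M [-0.11 -0.14 -0.03] gap 0.0603
in gap frame mm [ -1.5   8.1 207.6]
[[1.19, 1.33, 15.74], np.float64(-0.009), 'q7 0.24', 'tilt [-0.079  0.017 -0.997]']
[-0.     0.017 -0.01   0.041  0.    -0.002  0.001]
```

Request:
servo_tool:
  moves:
    - [[0,0,-3],0,0.4]
    - [[0,0,0],0,0.4]
    - [[0,0,-3],0,0.4]
    - [[0,0,0],0,0.4]

```text
time_s: 32.33
eef_pos: [0.6111, 0.02, 0.2631]
orientation: [-2.046, -2.282, 0.069]
ft_force: [1.3, 0.0, -5.3]
finger_gap: 0.0597
```

Run:
```python
from wr import *
s=st(); ing(); delta(gp(0,24,.05),GY); print(s["dq"].round(3))
```

```text
t 32.33 p [0.6111 0.02   0.2631] toolY dir deg 6.3 F [ 1.3  0.  -5.3] M [-0.11 -0.12 -0.03] gap 0.0597
in gap frame mm [-2.000e-01  7.100e+00  2.631e+02]
[[1.13, 1.79, 21.27], np.float64(-0.01), 'q7 0.22', 'tilt [-0.086  0.017 -0.996]']
[-0.001  0.056 -0.021  0.104 -0.006 -0.012  0.005]
```

Request:
servo_tool:
  moves:
    - [[0.5,0.5,1],0,0.4]
    - [[0.5,0.5,1],0,0.4]
    - [[0,0,1],0,0.4]
    - [[0,0,1],0,0.4]
    - [[0,0,1],0,0.4]
    - [[0,0,1],0,0.4]
    - [[0,0,0.5],0,0.4]
    - [[0,0,0.2],0,0.4]
    - [[0,0,0],0,0.4]

```text
time_s: 33.45
eef_pos: [0.6094, 0.0336, 0.184]
orientation: [-2.041, -2.276, 0.081]
ft_force: [-0.2, -0.0, -4.9]
finger_gap: 0.0602
```

Run:
```python
from wr import *
s=st(); ing(); delta(gp(0,24,.05),GY); print(s["dq"].round(3))
```

```text
t 33.45 p [0.6094 0.0336 0.184 ] toolY dir deg 6.3 F [-0.2 -0.  -4.9] M [-0.13 -0.14  0.08] gap 0.0602
in gap frame mm [ -0.3  20.8 184. ]
[[-0.04, 1.31, 13.34], np.float64(-0.009), 'q7 0.23', 'tilt [-0.098  0.016 -0.995]']
[ 0.001 -0.003  0.001 -0.004 -0.002 -0.003 -0.   ]
```

Request:
servo_tool:
  moves:
    - [[0,0,-0.05],0,0.4]
    - [[0,0,-0.05],0,0.4]
    - [[0,0,-0.05],0,0.4]
    - [[0,0,-0.05],0,0.4]
    - [[0,0,-0.05],0,0.4]
    - [[0,0,-0.05],0,0.4]

```text
time_s: 34.2
eef_pos: [0.6106, 0.0335, 0.1884]
orientation: [-2.042, -2.277, 0.079]
ft_force: [0.3, -0.4, -4.8]
finger_gap: 0.0599
```

Run:
```python
from wr import *
s=st(); ing(); delta(gp(0,24,.05),GY); print(s["qpos"].round(4))
```

```text
t 34.2 p [0.6106 0.0335 0.1884] toolY dir deg 6.3 F [ 0.3 -0.4 -4.8] M [-0.11 -0.1   0.01] gap 0.0599
in gap frame mm [  0.9  20.5 188.4]
[[-0.03, 1.2, 13.79], np.float64(-0.009), 'q7 0.23', 'tilt [-0.095  0.017 -0.995]']
[-0.2794  0.6386  0.3374  1.5105 -0.238   1.1289  0.2275]
```

Request:
servo_tool:
  moves:
    - [[0,0,-0.2],0,0.4]
    - [[0,0,-0.2],0,0.4]
    - [[0,0,-0.2],0,0.4]
    - [[0,0,-0.2],0,0.4]
    - [[0,0,-0.2],0,0.4]
    - [[0,0,-0.2],0,0.4]

```text
time_s: 34.95
eef_pos: [0.6118, 0.0332, 0.2011]
orientation: [-2.042, -2.277, 0.079]
ft_force: [0.8, 0.0, -3.9]
finger_gap: 0.0605
```

Run:
```python
from wr import *
s=st(); ing(); delta(gp(0,24,.05),GY); print(s["qpos"].round(4))
```

```text
t 34.95 p [0.6118 0.0332 0.2011] toolY dir deg 6.3 F [ 0.8  0.  -3.9] M [-0.07 -0.15  0.02] gap 0.0605
in gap frame mm [  2.   20.1 201.1]
[[-0.02, 1.2, 15.07], np.float64(-0.01), 'q7 0.22', 'tilt [-0.096  0.017 -0.995]']
[-0.2802  0.6287  0.3408  1.4912 -0.2336  1.1577  0.2232]
```

Request:
servo_tool:
  moves:
    - [[0,0,2.5],0,0.4]

```text
time_s: 35.08
eef_pos: [0.6117, 0.0335, 0.178]
orientation: [-2.044, -2.28, 0.073]
ft_force: [-0.4, -1.0, -5.3]
finger_gap: 0.0606
```

Request:
servo_tool:
  moves:
    - [[0,0,2.5],0,0.4]

```text
time_s: 35.2
eef_pos: [0.6096, 0.034, 0.1528]
orientation: [-2.045, -2.281, 0.072]
ft_force: [0.2, -0.7, -5.1]
finger_gap: 0.06
```

Request:
servo_tool:
  moves:
    - [[0,0,2.5],0,0.4]

```text
time_s: 35.33
eef_pos: [0.6077, 0.0345, 0.1275]
orientation: [-2.045, -2.281, 0.071]
ft_force: [0.9, 0.1, -5.5]
finger_gap: 0.0601
```

Request:
servo_tool:
  moves:
    - [[0,0,0],0,0.4]

```text
time_s: 35.45
eef_pos: [0.6059, 0.0347, 0.126]
orientation: [-2.043, -2.279, 0.075]
ft_force: [0.1, -0.1, -5.0]
finger_gap: 0.0602
```

Request:
servo_tool:
  moves:
    - [[0,0,0],0,0.4]

```text
time_s: 35.58
eef_pos: [0.6069, 0.0345, 0.127]
orientation: [-2.044, -2.28, 0.074]
ft_force: [0.2, -0.2, -3.8]
finger_gap: 0.06
```

Request:
servo_tool:
  moves:
    - [[0,0,0],0,0.4]

```text
time_s: 35.7
eef_pos: [0.6077, 0.0345, 0.128]
orientation: [-2.045, -2.281, 0.072]
ft_force: [-0.3, -0.1, -5.6]
finger_gap: 0.0603
```

Run:
```python
from wr import *
s=st(); ing(); print(s["qpos"].round(4))
D=[([0.6118,0.0332,0.2011],[-2.042,-2.277,.079])]
```

```text
t 35.7 p [0.6077 0.0345 0.128 ] toolY dir deg 6.3 F [-0.3 -0.1 -5.6] M [-0.08 -0.16 -0.05] gap 0.0603
in gap frame mm [ -1.9  21.9 128. ]
[-0.2723  0.6927  0.3177  1.5902 -0.2629  0.9908  0.25  ]
```

Request:
servo_tool:
  moves:
    - [[0,0,-0.3],0,0.4]
    - [[0,0,-0.8],0,0.4]
    - [[0,0,-1.4],0,0.4]
    - [[0,0,-2],0,0.4]
    - [[0,0,-2.6],0,0.4]
    - [[0,0,-3.2],0,0.4]
    - [[0,0,3.2],0,0.4]
    - [[0,0,2.6],0,0.4]
    - [[0,0,2],0,0.4]
    - [[0,0,1.4],0,0.4]
    - [[0,0,0.8],0,0.4]
    - [[0,0,0.3],0,0.4]

```text
time_s: 37.2
eef_pos: [0.6153, 0.0337, 0.142]
orientation: [-2.054, -2.29, 0.053]
ft_force: [-0.2, 0.2, -4.6]
finger_gap: 0.0602
```

Run:
```python
from wr import *
s=st(); ing(); delta(gp(0,24,.05),GY);print(s["qpos"].round(4),s["dq"].round(3))
```

```text
t 37.2 p [0.6153 0.0337 0.142 ] toolY dir deg 6.3 F [-0.2  0.2 -4.6] M [-0.03 -0.11  0.03] gap 0.0602
in gap frame mm [  5.5  20.2 142. ]
[[0.14, 0.08, 9.23], np.float64(-0.01), 'q7 0.25', 'tilt [-0.071  0.018 -0.997]']
[-0.2731  0.6767  0.3224  1.576  -0.26    1.0026  0.2475] [ 0.003  0.017 -0.005  0.018 -0.01  -0.053  0.009]
```

The tilt drift comes from vertical accelerations, and a sawtooth (slow start up, sharp reversal, soft stop down) reverses it: −0.09 → −0.071. I'll repeat that.

Request:
servo_tool:
  moves:
    - [[0,0,-0.5],0,0.4]
    - [[0,0,-1.3],0,0.4]
    - [[0,0,-2.1],0,0.4]
    - [[0,0,-3],0,0.4]
    - [[0,0,-3.9],0,0.4]
    - [[0,0,-4.8],0,0.4]
    - [[0,0,4.8],0,0.4]
    - [[0,0,3.9],0,0.4]
    - [[0,0,3],0,0.4]
    - [[0,0,2.1],0,0.4]
    - [[0,0,1.3],0,0.4]
    - [[0,0,0.5],0,0.4]

```text
time_s: 38.7
eef_pos: [0.626, 0.0323, 0.1614]
orientation: [-2.068, -2.304, 0.024]
ft_force: [0.4, 0.3, -4.9]
finger_gap: 0.0601
```

Run:
```python
from wr import *
s=st(); ing(); delta(gp(0,24,.05),GY);print(s["qpos"].round(4),s["dq"].round(3))
```

```text
t 38.7 p [0.626  0.0323 0.1614] toolY dir deg 6.2 F [ 0.4  0.3 -4.9] M [-0.09 -0.04  0.03] gap 0.0601
in gap frame mm [ 16.   17.5 161.4]
[[0.37, -1.14, 11.21], np.float64(-0.011), 'q7 0.24', 'tilt [-0.044  0.019 -0.999]']
[-0.274   0.6554  0.3288  1.5558 -0.2561  1.017   0.2442] [ 0.006  0.023 -0.008  0.033 -0.015 -0.085  0.015]
```

Request:
servo_tool:
  moves:
    - [[0,0,-0.5],0,0.4]
    - [[0,0,-1.3],0,0.4]
    - [[0,0,-2.1],0,0.4]
    - [[0,0,-3],0,0.4]
    - [[0,0,-4.2],0,0.4]
    - [[0,0,4.8],0,0.4]
    - [[0,0,3.9],0,0.4]
    - [[0,0,3],0,0.4]
    - [[0,0,2.1],0,0.4]
    - [[0,0,1.3],0,0.4]
    - [[0,0,0.5],0,0.4]
    - [[0,0,0.2],0,0.4]

```text
time_s: 40.2
eef_pos: [0.6381, 0.0321, 0.135]
orientation: [-2.083, -2.321, -0.01]
ft_force: [-0.4, -0.1, -5.2]
finger_gap: 0.0602
```

Run:
```python
from wr import *
s=st(); ing(); delta(gp(0,24,.05),GY);print(s["qpos"].round(4),s["dq"].round(3))
```

```text
t 40.2 p [0.6381 0.0321 0.135 ] toolY dir deg 6.2 F [-0.4 -0.1 -5.2] M [-0.08  0.03  0.04] gap 0.0602
in gap frame mm [ 27.9  15.8 135. ]
[[0.6, -2.72, 8.55], np.float64(-0.012), 'q7 0.26', 'tilt [-0.013  0.02  -1.   ]']
[-0.2666  0.6816  0.3175  1.5846 -0.2736  0.9312  0.2595] [ 0.002  0.011 -0.005  0.008 -0.008 -0.032  0.008]
```

Request:
servo_tool:
  moves:
    - [[0.2,-0.9,2.5],-0.01,0.4]
    - [[0.3,-0.9,2],0,0.4]
    - [[0,-0.6,1.5],0,0.4]
    - [[0,-0.2,1],0,0.4]
    - [[0,0,0.5],0,0.4]
    - [[0,0,0.2],0,0.4]
    - [[0,0,0],0,0.4]

```text
time_s: 41.08
eef_pos: [0.6177, 0.0356, 0.0624]
orientation: [-2.078, -2.339, -0.026]
ft_force: [0.6, 0.5, -4.5]
finger_gap: 0.06
```

Run:
```python
from wr import *
s=st(); ing(); delta(gp(0,24,.0),GY)
p,W=wrist("f1")
```

```text
t 41.08 p [0.6177 0.0356 0.0624] toolY dir deg 6.8 F [ 0.6  0.5 -4.5] M [-0.15  0.06 -0.01] gap 0.06
in gap frame mm [ 8.2 21.8 62.4]
[[0.09, -0.84, 6.24], np.float64(-0.001), 'q7 0.30', 'tilt [ 0.001  0.021 -1.   ]']
```

View pics/f1.png

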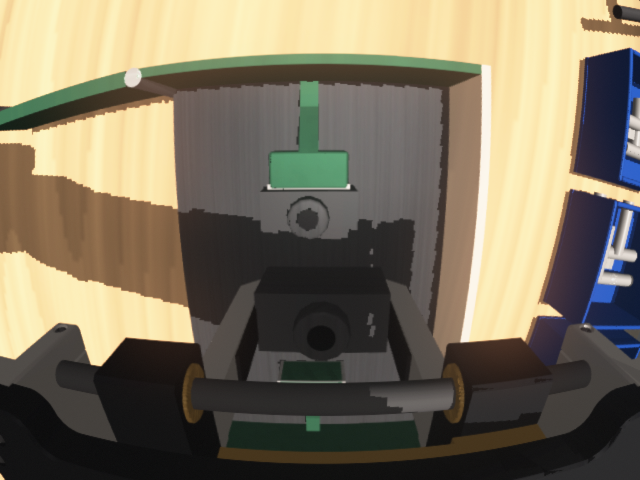

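Request:
servo_tool:
  moves:
    - [[0.05,-0.6,1.5],0,0.4]
    - [[0,-0.2,1.2],0,0.4]
    - [[0,0,0.6],0,0.4]
    - [[0,0,0.2],0,0.4]
    - [[0,0,0],0,0.4]

```text
time_s: 41.75
eef_pos: [0.6127, 0.0358, 0.028]
orientation: [-2.08, -2.342, -0.032]
ft_force: [0.5, -0.4, -6.0]
finger_gap: 0.06
```

Run:
```python
from wr import *
s=st(); ing(); delta(gp(0,24,-.01),GY)
```

```text
t 41.75 p [0.6127 0.0358 0.028 ] toolY dir deg 6.8 F [ 0.5 -0.4 -6. ] M [-0.13  0.08  0.02] gap 0.06
in gap frame mm [ 3.2 22.6 28. ]
[[0.06, -0.35, 3.8], np.float64(-0.001), 'q7 0.32', 'tilt [ 0.007  0.021 -1.   ]']
```

Request:
servo_tool:
  moves:
    - [[0,-0.25,1.2],0,0.4]
    - [[0,-0.1,1.2],0,0.4]
    - [[0,0,0.6],0,0.4]
    - [[0,0,0.3],0,0.4]
    - [[0,0,0],0,0.4]

```text
time_s: 42.38
eef_pos: [0.6094, 0.0361, -0.0074]
orientation: [-2.08, -2.342, -0.032]
ft_force: [-0.0, 0.4, -4.7]
finger_gap: 0.0603
```

Run:
```python
from wr import *
s=st(); ing(); delta(gp(0,26,-.01),GY)
```

```text
t 42.38 p [ 0.6094  0.0361 -0.0074] toolY dir deg 6.8 F [-0.   0.4 -4.7] M [-0.1   0.11  0.04] gap 0.0603
in gap frame mm [ 0.  23.3 -7.4]
[[0.27, -0.0, 0.27], np.float64(-0.002), 'q7 0.34', 'tilt [ 0.007  0.021 -1.   ]']
```

Touch the base first, then slide to contact.

Request:
servo_tool:
  moves:
    - [[0.1,0,0.3],0,0.4]
    - [[0.1,0,0.1],0,0.4]

```text
time_s: 42.62
eef_pos: [0.6098, 0.0383, -0.0111]
orientation: [-2.081, -2.342, -0.033]
ft_force: [0.4, -0.3, -4.3]
finger_gap: 0.0606
```

Request:
servo_tool:
  moves:
    - [[0.1,0,0],0,0.4]

```text
time_s: 42.75
eef_pos: [0.6098, 0.0394, -0.011]
orientation: [-2.081, -2.342, -0.033]
ft_force: [0.1, -0.9, -4.8]
finger_gap: 0.0598
```

Run:
```python
from wr import *
s=st(); ing(); delta(gp(0,26,-.01),GY)
```

```text
t 42.75 p [ 0.6098  0.0394 -0.011 ] toolY dir deg 6.8 F [ 0.1 -0.9 -4.8] M [-0.16  0.08  0.04] gap 0.0598
in gap frame mm [  0.8  26.5 -11. ]
[[-0.05, -0.08, -0.1], np.float64(-0.002), 'q7 0.34', 'tilt [ 0.008  0.021 -1.   ]']
```

Request:
servo_tool:
  moves:
    - [[0.1,-0.05,0.05],0,0.4]

```text
time_s: 42.88
eef_pos: [0.6099, 0.0394, -0.0111]
orientation: [-2.083, -2.343, -0.034]
ft_force: [0.0, -2.5, -3.3]
finger_gap: 0.0601
```

Request:
servo_tool:
  moves:
    - [[0.05,0,0.1],0,0.4]

```text
time_s: 43.0
eef_pos: [0.61, 0.0394, -0.0118]
orientation: [-2.084, -2.343, -0.033]
ft_force: [-1.2, -1.7, 1.3]
finger_gap: 0.06
```

Run:
```python
from wr import *
s=st(); ing()
```

```text
t 43.0 p [ 0.61    0.0394 -0.0118] toolY dir deg 6.7 F [-1.2 -1.7  1.3] M [-0.45  0.49 -0.02] gap 0.06
in gap frame mm [  0.9  26.5 -11.8]
```

Request:
servo_tool:
  moves:
    - [[0,0,0],0,-0.4]
    - [[0,0,0],0,-0.6]
    - [[0,0,0],0,-0.7]
    - [[0,0,0],0,-0.7]
    - [[0,0,-0.4],0,-0.7]
    - [[0,0,-1],0,-0.7]
    - [[0,0,-2],0,-0.7]
    - [[0,0,-3],0,-0.7]
    - [[0,0,-3.5],0,-0.7]
    - [[0,0,-3.5],0,-0.7]
    - [[0,0,0],0,-0.7]

```text
time_s: 44.38
eef_pos: [0.6105, 0.0377, 0.1314]
orientation: [-2.085, -2.346, -0.042]
ft_force: [-0.4, 0.3, -0.5]
finger_gap: 0.0797
```

```bash
cat > look.py <<'E'
from wr import *
import sys
from guard import guard
def look(n):
    p,W=wrist(n); guard(W,"w")
    m=W.copy(); m[(W[...,0]<.5)|(W[...,0]>.7)|(abs(W[...,1])>.15)]=np.nan
    a=np.radians(GY)
    mm=((m[...,2]>.045)&(m[...,2]<.0545)).astype(np.uint8)
    P=m[mm>0]; d=P[:,:2]-GC; g=np.c_[d[:,0]*np.cos(a)+d[:,1]*np.sin(a),-d[:,0]*np.sin(a)+d[:,1]*np.cos(a)]*1000
    g=g[(abs(g[:,0])<45)&(abs(g[:,1])<80)]
    h=np.histogram(g[:,1],bins=np.arange(-76,78,2)); print("y occupancy",[(int(e),int(c)) for c,e in zip(*h) if c>0][:: ])
    print("x ext",np.percentile(g[:,0],[1,5,95,99]).round(1))
E
python3 - <<'E'
from look import *
s=st(); ing(); look("f2"); delta([.44,-.3778,.1],19.3)
E
```

```text
t 44.38 p [0.6105 0.0377 0.1314] toolY dir deg 6.7 F [-0.4  0.3 -0.5] M [-0.06  0.1  -0.02] gap 0.0797
in gap frame mm [  1.2  24.7 131.4]
w yaw 6.708116445947348 [(np.float64(0.0017230264560376745), np.float64(146.76628978427854), np.int64(2004), array([143.7, 150. ])), (np.float64(-0.0017612719591170065), np.float64(-148.19851316242304), np.int64(1082), array([-152.3, -145.1]))] far [-1.72467342e-03  1.04662576e+02] 1817
 jaw 1 1486 inner [70.6 71.8 73.4] x ext [-21.2 -19.6   3.   26.4 102.2]
 jaw -1 812 inner [73.3 73.8 75.3] x ext [-21.3 -20.    2.4  24.   25.4]
y occupancy [(10, 96), (12, 133), (14, 117), (16, 109), (18, 96), (20, 101), (22, 103), (24, 93), (26, 105), (28, 106), (30, 106), (32, 128), (34, 129), (36, 175), (38, 188), (40, 175), (42, 156), (44, 121), (46, 133), (48, 114), (50, 112), (52, 107), (54, 105), (56, 110), (58, 107), (60, 121), (62, 117), (64, 140), (66, 156), (68, 196), (70, 139)]
x ext [-28.6 -26.3  29.2  31.5]
[[-39.34, -21.71, 1.86], np.float64(-0.219), 'q7 0.27', 'tilt [ 0.013  0.022 -1.   ]']
```

View pics/f2.png

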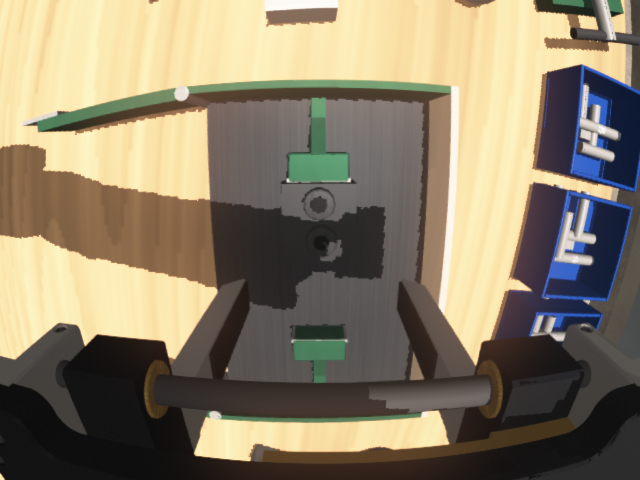

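Castings 1 and 2 sit together against the left jaw at (319,204) and (322,242), occupying y 10.5–71. Next is the third casting.

Request:
servo_tool:
  moves:
    - [[-2,-0.6,0],-0.11,-0.7]
    - [[-3.5,-1.7,0],-0.11,-0.7]
    - [[-4.6,-3,0],0,-0.7]
    - [[-4.6,-3.5,0],0,-0.7]
    - [[-4.6,-3.5,0],0,-0.7]
    - [[-4.6,-3.5,0],0,-0.7]
    - [[-4,-3,0],0,-0.7]
    - [[-3,-2.2,0],0,-0.7]
    - [[-2,-1.5,0],0,-0.7]
    - [[-1,-0.8,0],0,-0.7]
    - [[0,0,0],0,-0.7]

```text
time_s: 45.8
eef_pos: [0.4848, -0.3645, 0.1064]
orientation: [-1.787, -2.554, -0.034]
ft_force: [-0.2, 0.5, -0.7]
finger_gap: 0.08
```

Run:
```python
from look import *
s=st(); p,W=wrist("f3"); W[W[...,1]>-.2]=np.nan;tops(W,.025,.045);delta([.44,-.3778,-.024],19.3)
```

```text
t 45.8 p [ 0.4848 -0.3645  0.1064] toolY dir deg 20.0 F [-0.2  0.5 -0.7] M [-0.08  0.02 -0.04] gap 0.08
[163. 168.] 2143 rect [ 340.6 -350.6   60.8   31.6  -55.8] z [31.5 37.  38.2]
[477. 182.] 2729 rect [ 587.7 -273.4   61.9   31.1  -14.9] z [35.4 36.9 37.9]
[573. 230.] 764 rect [ 706.3 -271.3   59.8   29.2  -86.5] z [26.9 35.1 42.9]
[262. 239.] 2245 rect [ 438.4 -378.6   60.4   31.    20.2] z [34.4 37.  38. ]
[252. 437.] 1291 rect [ 5.009e+02 -5.850e+02  1.318e+02  4.600e+00 -1.000e-01] z [26.9 33.9 42.5]
[[-0.22, -4.8, 13.02], np.float64(0.014), 'q7 1.14', 'tilt [-0.007  0.033 -0.999]']
```

View pics/f3.png

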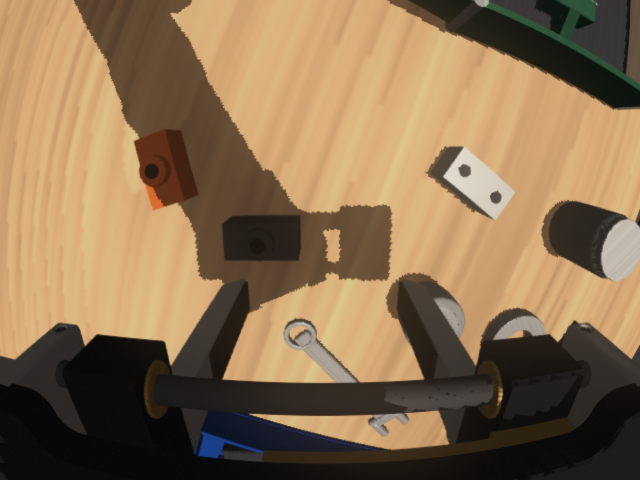

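Request:
servo_tool:
  moves:
    - [[-0.1,-2,2.5],0,-0.7]
    - [[0,-2,3],0,-0.7]
    - [[0,-0.8,2.5],0,-0.7]
    - [[0,0,1.5],0,-0.7]
    - [[0,0,0.8],0,-0.7]
    - [[0,0,0.3],0,-0.7]
    - [[0,0,0],0,-0.7]

```text
time_s: 46.72
eef_pos: [0.4451, -0.3696, -0.0016]
orientation: [-1.769, -2.567, -0.041]
ft_force: [-1.8, -1.0, -0.2]
finger_gap: 0.08
```

Run:
```python
from look import *
s=st(); R=Ro.from_rotvec(s["orientation"]).as_matrix()[:,2]; print("grasp pt",(s["eef_pos"]-.048*R).round(4))
delta(np.array([.4386,-.3784,.019+.004])+.048*R,20)
```

```text
t 46.73 p [ 0.4451 -0.3696 -0.0016] toolY dir deg 20.9 F [-1.8 -1.  -0.2] M [-0.25  0.43  0.01] gap 0.08
grasp pt [ 0.4453 -0.3713  0.0463]
[[-0.51, -0.9, 2.31], np.float64(0.015), 'q7 1.24', 'tilt [-0.005  0.035 -0.999]']
```

Request:
servo_tool:
  moves:
    - [[0,-0.8,0],0.015,-0.7]
    - [[-0.5,0,0],0,-0.7]
    - [[0,0,0.5],0,-0.7]
    - [[0,0,0],0,-0.7]

```text
time_s: 47.22
eef_pos: [0.4424, -0.3776, -0.0057]
orientation: [-1.791, -2.558, -0.044]
ft_force: [-0.2, -0.4, -0.2]
finger_gap: 0.08
```

Run:
```python
from look import *
s=st(); R=Ro.from_rotvec(s["orientation"]).as_matrix()[:,2]; print("grasp pt",(s["eef_pos"]-.048*R).round(4))
p,W=wrist("f4");m=W.copy();m[(W[...,1]>-.33)|(W[...,1]<-.42)|(W[...,0]<.38)|(W[...,0]>.5)]=np.nan;tops(m,.03,.045,100)
delta(np.array([.4386,-.3784,.019+.004])+.048*R,20)
```

```text
t 47.23 p [ 0.4424 -0.3776 -0.0057] toolY dir deg 20.0 F [-0.2 -0.4 -0.2] M [-0.07  0.07  0.04] gap 0.08
grasp pt [ 0.4424 -0.3792  0.0423]
[314. 296.] 5276 rect [ 438.7 -378.7   60.5   31.3   20.1] z [35.8 37.  37.9]
[410. 296.] 493 rect [ 482.3 -361.6   21.7    9.6   75.4] z [31.7 37.7 43.7]
[236. 297.] 503 rect [ 402.9 -390.4   21.4    9.8  -34.4] z [31.7 37.8 43.7]
[[0.17, -0.36, 1.95], np.float64(-0.0), 'q7 1.25', 'tilt [ 0.001  0.033 -0.999]']
```

View pics/f4.png

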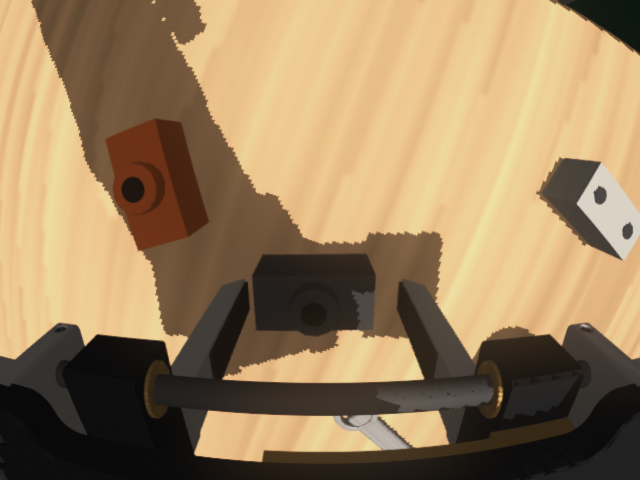

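Request:
servo_tool:
  moves:
    - [[0.1,-0.3,0.8],0,-0.7]
    - [[0,0,0.6],0,-0.7]
    - [[0,0,0.3],0,-0.7]
    - [[0,0,0],0,-0.7]
    - [[0,0,0],0,0.4]
    - [[0,0,0],0,0.4]
    - [[0,0,0],0,0.4]
    - [[0,0,0],0,0.4]

```text
time_s: 48.28
eef_pos: [0.4388, -0.3769, -0.024]
orientation: [-1.79, -2.558, -0.044]
ft_force: [-0.6, -0.1, -1.3]
finger_gap: 0.0599
```

Run:
```python
from look import *
s=st(); R=Ro.from_rotvec(s["orientation"]).as_matrix()[:,2]; print("grasp pt",(s["eef_pos"]-.048*R).round(4));delta(gp(0,-6,.1),GY)
```

```text
t 48.27 p [ 0.4388 -0.3769 -0.024 ] toolY dir deg 20.0 F [-0.6 -0.1 -1.3] M [-0.12  0.09 -0.02] gap 0.0599
grasp pt [ 0.4388 -0.3785  0.0239]
[[30.49, 29.64, -11.09], np.float64(0.23), 'q7 1.26', 'tilt [ 0.     0.034 -0.999]']
```

Request:
servo_tool:
  moves:
    - [[0,0,-0.5],0,0.4]
    - [[0,0,-1.2],0,0.4]
    - [[0,0,-2.5],0.06,0.4]
    - [[0,0,-3.5],0.06,0.4]
    - [[0,0,-4],0.06,0.4]
    - [[0,0,0],0.05,0.4]
    - [[0,0,0],0,0.4]

```text
time_s: 49.15
eef_pos: [0.4388, -0.3797, 0.0994]
orientation: [-2.077, -2.326, -0.042]
ft_force: [-0.2, 0.5, -3.9]
finger_gap: 0.0596
```

Run:
```python
from look import *
s=st(); delta(gp(0,-6,.1),GY)
```

```text
t 49.15 p [ 0.4388 -0.3797  0.0994] toolY dir deg 6.5 F [-0.2  0.5 -3.9] M [-0.1   0.09 -0.  ] gap 0.0596
[[36.44, 21.66, 1.33], np.float64(-0.007), 'q7 1.04', 'tilt [ 0.001  0.036 -0.999]']
```

Request:
servo_tool:
  moves:
    - [[1.5,0.9,0],0,0.4]
    - [[2.5,1.5,0],0,0.4]
    - [[3.5,2.1,0],0,0.4]
    - [[4.2,2.5,0],0,0.4]
    - [[4.6,2.8,0],0,0.4]
    - [[4.6,2.8,0],0,0.4]
    - [[4.6,2.8,0],0,0.4]
    - [[4.6,2.8,0],0,0.4]
    - [[3.5,2,0.5],0,0.4]
    - [[0,0,0.5],0,0.4]
    - [[0,0,0.1],0,0.4]

```text
time_s: 50.52
eef_pos: [0.6008, 0.0071, 0.0966]
orientation: [-2.047, -2.331, -0.043]
ft_force: [0.1, -0.5, -3.3]
finger_gap: 0.0598
```

Run:
```python
from look import *
s=st(); ing();delta(gp(0,-6,.04),GY)
```

```text
t 50.52 p [0.6008 0.0071 0.0966] toolY dir deg 7.4 F [ 0.1 -0.5 -3.3] M [-0.25  0.01 -0.01] gap 0.0598
in gap frame mm [-12.   -4.5  96.6]
[[-0.43, 1.23, 5.64], np.float64(0.01), 'q7 0.39', 'tilt [-0.011  0.047 -0.999]']
```

Request:
servo_tool:
  moves:
    - [[-0.3,0,0],0,0.4]
    - [[-0.9,0,0],0,0.4]
    - [[-1.5,0,0],0,0.4]
    - [[-2.2,0,0],0,0.4]
    - [[-2.9,0,0],0,0.4]
    - [[-3.6,0,0],0,0.4]
    - [[3.6,0,0],0,0.4]
    - [[2.9,0.1,0],0,0.4]
    - [[2.2,0.1,0],0,0.4]
    - [[1.5,0.1,0],0,0.4]
    - [[0.9,0,0],0,0.4]
    - [[0.3,0,0],0,0.4]

```text
time_s: 52.02
eef_pos: [0.6042, -0.0165, 0.0972]
orientation: [-2.082, -2.312, -0.034]
ft_force: [-0.4, -0.2, -3.6]
finger_gap: 0.0598
```

Run:
```python
from look import *
s=st(); ing();delta(gp(0,-6,.04),GY)
```

```text
t 52.02 p [ 0.6042 -0.0165  0.0972] toolY dir deg 6.0 F [-0.4 -0.2 -3.6] M [-0.13  0.05 -0.  ] gap 0.0598
in gap frame mm [-11.4 -28.3  97.2]
[[2.03, 1.13, 5.8], np.float64(-0.015), 'q7 0.39', 'tilt [-0.008  0.036 -0.999]']
```

Request:
servo_tool:
  moves:
    - [[-0.4,0,0],0,0.4]
    - [[-1.3,0,0],0,0.4]
    - [[-2.2,0,0],0,0.4]
    - [[-3.2,0,0],0,0.4]
    - [[-4.4,0,0],0,0.4]
    - [[5.2,0,0],0,0.4]
    - [[4.2,0.2,0],0,0.4]
    - [[3.2,0.2,0],0,0.4]
    - [[2.2,0.2,0],0,0.4]
    - [[1.3,0.2,0],0,0.4]
    - [[0.6,0,0],0,0.4]
    - [[0.2,0,0],0,0.4]

```text
time_s: 53.52
eef_pos: [0.6097, 0.0123, 0.0979]
orientation: [-2.12, -2.295, -0.021]
ft_force: [-0.1, -0.1, -4.1]
finger_gap: 0.0599
```

Run:
```python
from look import *
s=st(); ing();delta(gp(0,-6,.04),GY)
```

```text
t 53.52 p [0.6097 0.0123 0.0979] toolY dir deg 4.5 F [-0.1 -0.1 -4.1] M [-0.14  0.12  0.03] gap 0.0599
in gap frame mm [-2.5 -0.4 97.9]
[[-0.67, 0.28, 5.77], np.float64(-0.04), 'q7 0.31', 'tilt [-0.003  0.021 -1.   ]']
```

Request:
servo_tool:
  moves:
    - [[-0.3,0.1,2.2],-0.02,0.4]
    - [[-0.3,0.1,1.6],-0.02,0.4]
    - [[-0.1,0,1.1],0,0.4]
    - [[0,0,0.6],0,0.4]
    - [[0,0,0.2],0,0.4]
    - [[0,0,0],0,0.4]

```text
time_s: 54.28
eef_pos: [0.6136, 0.0025, 0.0394]
orientation: [-2.08, -2.337, -0.022]
ft_force: [0.4, -0.4, -4.2]
finger_gap: 0.0596
```

Run:
```python
from look import *
s=st(); ing();delta(gp(0,-7,-.008),GY)
```

```text
t 54.27 p [0.6136 0.0025 0.0394] toolY dir deg 6.7 F [ 0.4 -0.4 -4.2] M [-0.06  0.03 -0.01] gap 0.0596
in gap frame mm [  0.2 -10.6  39.4]
[[0.27, -0.03, 4.74], np.float64(-0.003), 'q7 0.38', 'tilt [-0.001  0.019 -1.   ]']
```

Request:
servo_tool:
  moves:
    - [[0.2,0,1.6],0,0.4]
    - [[0,0,1.3],0,0.4]
    - [[0,0,0.9],0,0.4]
    - [[0,0,0.5],0,0.4]
    - [[0,0,0.2],0,0.4]
    - [[0,0,0],0,0.4]

```text
time_s: 55.02
eef_pos: [0.6138, 0.0061, -0.0086]
orientation: [-2.079, -2.338, -0.023]
ft_force: [0.3, -1.3, -4.2]
finger_gap: 0.0601
```

Run:
```python
from look import *
s=st(); ing();delta(gp(0,-4,-.012),GY)
```

```text
t 55.02 p [ 0.6138  0.0061 -0.0086] toolY dir deg 6.7 F [ 0.3 -1.3 -4.2] M [-0.07  0.05 -0.08] gap 0.0601
in gap frame mm [ 0.7 -7.1 -8.6]
[[0.3, -0.08, 0.35], np.float64(-0.003), 'q7 0.40', 'tilt [-0.     0.019 -1.   ]']
```

Request:
servo_tool:
  moves:
    - [[0.1,-0.05,0.25],0,0.4]
    - [[0.1,0,0.05],0,0.4]

```text
time_s: 55.28
eef_pos: [0.6135, 0.0079, -0.0111]
orientation: [-2.08, -2.338, -0.024]
ft_force: [0.0, -0.7, -3.6]
finger_gap: 0.0596
```

Request:
servo_tool:
  moves:
    - [[0.1,0,0],0,0.4]

```text
time_s: 55.4
eef_pos: [0.6136, 0.0091, -0.0109]
orientation: [-2.08, -2.338, -0.024]
ft_force: [0.5, -0.6, -4.2]
finger_gap: 0.06
```

Request:
servo_tool:
  moves:
    - [[0.06,0,0.05],0,0.4]

```text
time_s: 55.52
eef_pos: [0.6137, 0.0098, -0.0112]
orientation: [-2.08, -2.338, -0.025]
ft_force: [1.0, -1.8, -3.5]
finger_gap: 0.0599
```

Run:
```python
from look import *
s=st(); ing();delta(gp(0,-4,-.012),GY)
```

```text
t 55.52 p [ 0.6137  0.0098 -0.0112] toolY dir deg 6.7 F [ 1.  -1.8 -3.5] M [-0.31  0.07 -0.02] gap 0.0599
in gap frame mm [  1.1  -3.3 -11.2]
[[-0.07, -0.11, 0.08], np.float64(-0.003), 'q7 0.40', 'tilt [ 0.002  0.019 -1.   ]']
```

Request:
servo_tool:
  moves:
    - [[0.05,-0.05,0.08],0,0.4]

```text
time_s: 55.65
eef_pos: [0.6136, 0.0098, -0.0118]
orientation: [-2.081, -2.339, -0.025]
ft_force: [0.6, -1.2, -1.0]
finger_gap: 0.0599
```

Request:
servo_tool:
  moves:
    - [[0,0,0.05],0,-0.4]
    - [[0,0,0],0,-0.6]
    - [[0,0,0],0,-0.7]
    - [[0,0,0],0,-0.7]
    - [[0,0,-0.4],0,-0.7]
    - [[0,0,-1],0,-0.7]
    - [[0,0,-2],0,-0.7]
    - [[0,0,-3],0,-0.7]
    - [[0,0,-3.5],0,-0.7]
    - [[0,0,-3.5],0,-0.7]
    - [[0,0,0],0,-0.7]

```text
time_s: 57.02
eef_pos: [0.6149, 0.0071, 0.1308]
orientation: [-2.084, -2.341, -0.031]
ft_force: [0.1, 0.1, -0.4]
finger_gap: 0.0792
```

Run:
```python
from look import *
s=st(); ing(); look("f5"); delta([.5877,-.2733,.1],-14.9)
```

```text
t 57.02 p [0.6149 0.0071 0.1308] toolY dir deg 6.6 F [ 0.1  0.1 -0.4] M [-0.07  0.03  0.09] gap 0.0792
in gap frame mm [  1.9  -6.2 130.8]Traceback (most recent call last):
  File "<stdin>", line 2, in <module>
  File "look.py", line 5, in look
    p,W=wrist(n); guard(W,"w")
                  ~~~~~^^^^^^^
  File "guard.py", line 14, in guard
    a,b=np.polyfit(q[w,0],q[w,1],1); L.append((a,b,w.sum(),np.percentile(q[w,1],[2,98]).round(1)))
        ~~~~~~~~~~^^^^^^^^^^^^^^^^^
    raise TypeError("expected non-empty vector for x")
TypeError: expected non-empty vector for x
```

View pics/f5.png

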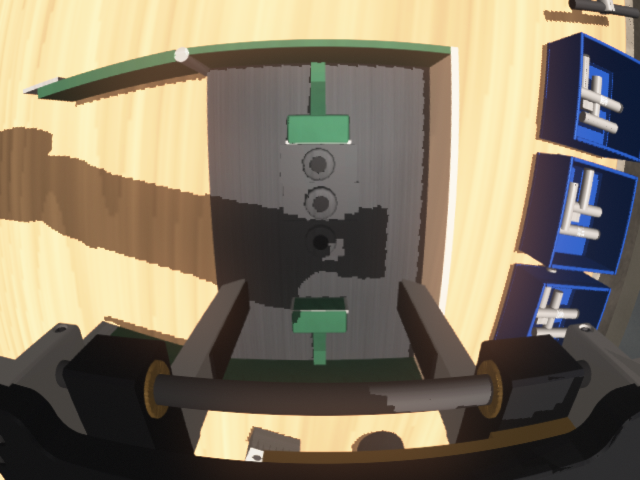

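Three bosses in line at (318,164), (321,203) and (320,242). Next is the 30 mm packer at (588,−273).

```bash
sed -i 's/p,W=wrist(n); guard(W,"w")/p,W=wrist(n)/' look.py
python3 - <<'E'
from look import *
s=st(); look("f5b"); delta([.5877,-.2733,.12],-14.9)
E
```

```text
t 57.08 p [0.6136 0.0074 0.1291] toolY dir deg 6.7 F [ 0.4 -0.1 -0.3] M [-0.09  0.07 -0.02] gap 0.08
y occupancy [(-22, 4), (-20, 123), (-18, 127), (-16, 111), (-14, 112), (-12, 102), (-10, 93), (-8, 110), (-6, 98), (-4, 107), (-2, 112), (0, 105), (2, 131), (4, 143), (6, 191), (8, 182), (10, 170), (12, 157), (14, 122), (16, 129), (18, 103), (20, 123), (22, 96), (24, 121), (26, 98), (28, 127), (30, 103), (32, 148), (34, 120), (36, 186), (38, 170), (40, 218), (42, 148), (44, 166), (46, 125), (48, 137), (50, 117), (52, 111), (54, 113), (56, 110), (58, 125), (60, 105), (62, 147), (64, 121), (66, 185), (68, 201), (70, 74)]
x ext [-28.2 -26.2  29.3  31.4]
[[-27.62, -5.73, 0.22], np.float64(0.376), 'q7 0.33', 'tilt [ 0.002  0.02  -1.   ]']
```

Request:
servo_tool:
  moves:
    - [[-0.5,0,0],0.18,-0.7]
    - [[-1,0,0],0.18,-0.7]
    - [[0,0,0],0.02,-0.7]

```text
time_s: 57.5
eef_pos: [0.6091, -0.007, 0.1238]
orientation: [-2.488, -1.886, -0.013]
ft_force: [0.1, 0.4, -0.5]
finger_gap: 0.08
```

Run:
```python
from look import *
s=st(); delta([.5877,-.2733,.12],-14.9)
```

```text
t 57.5 p [ 0.6091 -0.007   0.1238] toolY dir deg -15.7 F [ 0.1  0.4 -0.5] M [-0.11  0.06 -0.02] gap 0.08
[[-26.23, 5.13, -0.15], np.float64(-0.013), 'q7 0.05', 'tilt [-0.005  0.02  -1.   ]']
```

Request:
servo_tool:
  moves:
    - [[-1,0.2,0],-0.01,-0.7]
    - [[-2,0.4,0],0,-0.7]
    - [[-3,0.6,0],0,-0.7]
    - [[-4,0.8,0],0,-0.7]
    - [[-5,1,0],0,-0.7]
    - [[-5,1,0],0,-0.7]
    - [[-4.5,0.9,0],0,-0.7]
    - [[0,0,0],0,-0.7]
    - [[0,0,0],0,-0.7]

```text
time_s: 58.62
eef_pos: [0.5893, -0.2732, 0.1163]
orientation: [-2.469, -1.911, -0.007]
ft_force: [-0.4, 0.7, 0.4]
finger_gap: 0.0798
```

Run:
```python
from look import *
s=st(); p,W=wrist("f6"); W[W[...,1]>-.2]=np.nan;tops(W,.025,.045);R=Ro.from_rotvec(s["orientation"]).as_matrix()[:,2]; print("grasp pt",(s["eef_pos"]-.048*R).round(4))
delta(np.array([.5877,-.2733,.023])+.048*R,-14.9)
```

```text
t 58.62 p [ 0.5893 -0.2732  0.1163] toolY dir deg -14.5 F [-0.4  0.7  0.4] M [-0.01  0.02  0.05] gap 0.0798
[627. 109.] 466 rect [ 8.841e+02 -2.146e+02  8.120e+01  2.890e+01  2.000e-01] z [26.9 35.5 42.8]
[565. 117.] 436 rect [ 826.  -216.1   32.2    3.3  -89.8] z [27.1 35.2 43. ]
[452. 188.] 493 rect [ 706.1 -259.3   56.6   21.    57.2] z [27.3 35.3 43.3]
[321. 240.] 2894 rect [ 588.1 -273.2   59.9   31.1  -14.4] z [36.  37.1 38. ]
[601. 299.] 1211 rect [ 856.6 -411.6  119.8   41.9   15.2] z [27.1 35.4 43.3]
[356. 340.] 527 rect [ 595.  -375.6   50.1   21.9   -7.7] z [28.1 36.3 43. ]
grasp pt [ 0.5897 -0.2741  0.1643]
[[-0.11, -0.02, 14.15], np.float64(0.006), 'q7 0.45', 'tilt [-0.009  0.017 -1.   ]']
```

View pics/f6.png

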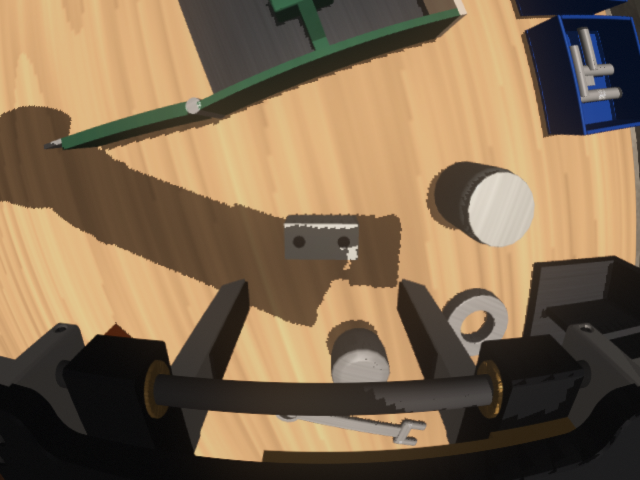

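Request:
servo_tool:
  moves:
    - [[-0.1,0,3.2],0.006,-0.7]
    - [[0,0,2.8],0,-0.7]
    - [[0,0,2.3],0,-0.7]
    - [[0,0,1.8],0,-0.7]
    - [[0,0,1.3],0,-0.7]
    - [[0,0,0.8],0,-0.7]
    - [[0,0,0.3],0,-0.7]
    - [[0,0,0],0,-0.7]

```text
time_s: 59.68
eef_pos: [0.5924, -0.2651, -0.0105]
orientation: [-2.464, -1.92, -0.015]
ft_force: [0.7, 0.4, 0.2]
finger_gap: 0.0802
```

Run:
```python
from look import *
s=st(); R=Ro.from_rotvec(s["orientation"]).as_matrix()[:,2]; print("grasp pt",(s["eef_pos"]-.048*R).round(4))
delta(np.array([.588,-.2732,.023])+.048*R,-14.7)
```

```text
t 59.67 p [ 0.5924 -0.2651 -0.0105] toolY dir deg -14.1 F [0.7 0.4 0.2] M [-0.1   0.1   0.02] gap 0.0802
grasp pt [ 0.5925 -0.2661  0.0375]
[[-0.83, -0.25, 1.43], np.float64(0.01), 'q7 0.51', 'tilt [-0.003  0.02  -1.   ]']
```

Request:
servo_tool:
  moves:
    - [[-0.8,-0.25,0.3],0.01,-0.7]
    - [[0,0,0.6],0,-0.7]
    - [[0,0,0.3],0,-0.7]
    - [[0,0,0],0,-0.7]

```text
time_s: 60.18
eef_pos: [0.5882, -0.2737, -0.0223]
orientation: [-2.477, -1.907, -0.015]
ft_force: [-0.4, 0.2, 0.8]
finger_gap: 0.0801
```

Run:
```python
from look import *
s=st(); R=Ro.from_rotvec(s["orientation"]).as_matrix()[:,2]; print("grasp pt",(s["eef_pos"]-.048*R).round(4))
delta(np.array([.588,-.2732,.023])+.048*R,-14.7)
```

```text
t 60.17 p [ 0.5882 -0.2737 -0.0223] toolY dir deg -14.8 F [-0.4  0.2  0.8] M [-0.1   0.07 -0.04] gap 0.0801
grasp pt [ 0.5882 -0.2746  0.0257]
[[0.12, -0.06, 0.27], np.float64(-0.002), 'q7 0.52', 'tilt [-0.002  0.018 -1.   ]']
```

Request:
servo_tool:
  moves:
    - [[0.12,-0.05,0.2],0,-0.7]
    - [[0,0,0],0,0.4]
    - [[0,0,0],0,0.4]
    - [[0,0,0],0,0.4]
    - [[0,0,0],0,0.4]

```text
time_s: 60.8
eef_pos: [0.5879, -0.2717, -0.0243]
orientation: [-2.476, -1.907, -0.015]
ft_force: [0.6, 0.0, -0.8]
finger_gap: 0.0599
```

Request:
servo_tool:
  moves:
    - [[0,0,-0.5],0,0.4]
    - [[0,0,-1.2],0,0.4]
    - [[0,0,-2.5],-0.1,0.4]
    - [[0,0,-3.5],-0.1,0.4]
    - [[0,0,-4],-0.1,0.4]
    - [[0,0,0],-0.08,0.4]
    - [[0,0,0],0,0.4]

```text
time_s: 61.68
eef_pos: [0.5883, -0.2745, 0.0997]
orientation: [-2.061, -2.355, -0.019]
ft_force: [-0.9, 0.3, -2.8]
finger_gap: 0.0597
```

Run:
```python
from look import *
s=st(); ing(); delta(gp(0,-38,.1),GY)
```

```text
t 61.67 p [ 0.5883 -0.2745  0.0997] toolY dir deg 7.6 F [-0.9  0.3 -2.8] M [-0.05  0.03  0.04] gap 0.0597
in gap frame mm [ -58.  -282.6   99.7]
[[24.37, 6.13, 0.4], np.float64(0.013), 'q7 0.76', 'tilt [-0.001  0.017 -1.   ]']
```

Request:
servo_tool:
  moves:
    - [[3.5,0.9,0],0.01,0.4]
    - [[4,1,0],0,0.4]
    - [[4,1,0],0,0.4]
    - [[3.5,0.9,0],0,0.4]
    - [[3,0.8,0],0,0.4]
    - [[2.3,0.6,0],0,0.4]
    - [[1.6,0.4,0],0,0.4]
    - [[1,0.2,0],0,0.4]
    - [[0.5,0.1,0],0,0.4]
    - [[0.2,0,0],0,0.4]
    - [[0,0,0],0,0.4]

```text
time_s: 63.05
eef_pos: [0.618, -0.0303, 0.1027]
orientation: [-2.097, -2.323, -0.011]
ft_force: [-0.5, 0.1, -2.5]
finger_gap: 0.0596
```

Run:
```python
from look import *
s=st(); ing(); delta(gp(0,-38,.035),GY)
```

```text
t 63.05 p [ 0.618  -0.0303  0.1027] toolY dir deg 5.9 F [-0.5  0.1 -2.5] M [-0.06  0.01 -0.  ] gap 0.0596
in gap frame mm [  0.6 -43.7 102.7]
[[0.48, -0.05, 6.77], np.float64(-0.017), 'q7 0.38', 'tilt [-0.004  0.013 -1.   ]']
```

Request:
servo_tool:
  moves:
    - [[0.2,0,2.2],-0.015,0.4]
    - [[0.2,0,1.8],0,0.4]
    - [[0,0,1.3],0,0.4]
    - [[0,0,0.8],0,0.4]
    - [[0,0,0.3],0,0.4]
    - [[0,0,0],0,0.4]

```text
time_s: 63.8
eef_pos: [0.6183, -0.029, 0.0369]
orientation: [-2.087, -2.337, -0.011]
ft_force: [-0.1, -0.4, -2.2]
finger_gap: 0.0598
```

Run:
```python
from look import *
s=st(); ing(); delta(gp(0,-38,-.008),GY)
```

```text
t 63.8 p [ 0.6183 -0.029   0.0369] toolY dir deg 6.5 F [-0.1 -0.4 -2.2] M [-0.02  0.06  0.02] gap 0.0598
in gap frame mm [  1.1 -42.5  36.9]
[[0.39, -0.11, 4.49], np.float64(-0.007), 'q7 0.42', 'tilt [-0.002  0.011 -1.   ]']
```

Request:
servo_tool:
  moves:
    - [[0.2,-0.1,1.6],-0.005,0.4]
    - [[0.1,0,1.3],0,0.4]
    - [[0,0,0.9],0,0.4]
    - [[0,0,0.4],0,0.4]
    - [[0,0,0.1],0,0.4]
    - [[0,0,0],0,0.4]

```text
time_s: 64.55
eef_pos: [0.6174, -0.0253, -0.0087]
orientation: [-2.08, -2.343, -0.012]
ft_force: [-1.0, 0.1, -2.0]
finger_gap: 0.0599
```

Run:
```python
from look import *
s=st(); ing(); delta(gp(0,-35,-.0115),GY)
```

```text
t 64.55 p [ 0.6174 -0.0253 -0.0087] toolY dir deg 6.8 F [-1.   0.1 -2. ] M [-0.11 -0.01 -0.08] gap 0.0599
in gap frame mm [  0.6 -38.7  -8.7]
[[0.36, -0.06, 0.28], np.float64(-0.001), 'q7 0.44', 'tilt [-0.001  0.011 -1.   ]']
```

Request:
servo_tool:
  moves:
    - [[0.15,-0.05,0.15],0,0.4]
    - [[0.1,0,0.05],0,0.4]

```text
time_s: 64.8
eef_pos: [0.6171, -0.0229, -0.0102]
orientation: [-2.081, -2.343, -0.013]
ft_force: [-0.1, 0.4, -1.4]
finger_gap: 0.0598
```

Request:
servo_tool:
  moves:
    - [[0.08,0,0],0,0.4]

```text
time_s: 64.92
eef_pos: [0.6172, -0.022, -0.01]
orientation: [-2.082, -2.344, -0.014]
ft_force: [-0.8, -0.5, -2.6]
finger_gap: 0.0596
```

Request:
servo_tool:
  moves:
    - [[0.06,0,0.05],0,0.4]

```text
time_s: 65.05
eef_pos: [0.6172, -0.0213, -0.0104]
orientation: [-2.081, -2.344, -0.014]
ft_force: [0.1, 0.6, -2.6]
finger_gap: 0.0598
```

Run:
```python
from look import *
s=st(); ing(); delta(gp(0,-35,-.0115),GY)
```

```text
t 65.05 p [ 0.6172 -0.0213 -0.0104] toolY dir deg 6.8 F [ 0.1  0.6 -2.6] M [-0.13  0.13 -0.05] gap 0.0598
in gap frame mm [  0.9 -34.6 -10.4]
[[-0.04, -0.09, 0.11], np.float64(-0.001), 'q7 0.43', 'tilt [ 0.001  0.011 -1.   ]']
```

Request:
servo_tool:
  moves:
    - [[0.06,-0.05,0.05],0,0.4]

```text
time_s: 65.18
eef_pos: [0.6167, -0.0206, -0.0109]
orientation: [-2.081, -2.344, -0.014]
ft_force: [0.3, 0.1, -2.8]
finger_gap: 0.0594
```

Request:
servo_tool:
  moves:
    - [[0.06,0,0.05],0,0.4]

```text
time_s: 65.3
eef_pos: [0.6166, -0.02, -0.0114]
orientation: [-2.081, -2.344, -0.014]
ft_force: [0.0, -0.2, -2.1]
finger_gap: 0.06
```

Run:
```python
from look import *
s=st(); ing(); delta(gp(0,-35,-.0115),GY)
```

```text
t 65.3 p [ 0.6166 -0.02   -0.0114] toolY dir deg 6.8 F [ 0.  -0.2 -2.1] M [-0.06  0.05 -0.06] gap 0.06
in gap frame mm [  0.4 -33.3 -11.4]
[[-0.17, -0.04, 0.01], np.float64(-0.001), 'q7 0.43', 'tilt [ 0.001  0.011 -1.   ]']
```

Request:
servo_tool:
  moves:
    - [[0.08,0,0.02],0,0.4]

```text
time_s: 65.42
eef_pos: [0.6166, -0.0196, -0.0115]
orientation: [-2.082, -2.344, -0.014]
ft_force: [0.6, -1.4, -1.5]
finger_gap: 0.0594
```

Request:
servo_tool:
  moves:
    - [[0.08,0,0.04],0,0.4]

```text
time_s: 65.55
eef_pos: [0.6166, -0.0196, -0.0118]
orientation: [-2.083, -2.345, -0.013]
ft_force: [-0.3, -2.6, -0.7]
finger_gap: 0.0594
```

Run:
```python
from look import *
s=st(); ing(); delta(gp(0,-35,-.0115),GY)
```

```text
t 65.55 p [ 0.6166 -0.0196 -0.0118] toolY dir deg 6.8 F [-0.3 -2.6 -0.7] M [-0.52  0.01  0.04] gap 0.0594
in gap frame mm [  0.5 -32.9 -11.8]
[[-0.21, -0.05, -0.03], np.float64(-0.001), 'q7 0.43', 'tilt [ 0.002  0.01  -1.   ]']
```

Contact on the base and on the neighbour. Release.

Request:
servo_tool:
  moves:
    - [[0,0,0.02],0,-0.4]
    - [[0,0,0],0,-0.6]
    - [[0,0,0],0,-0.7]
    - [[0,0,0],0,-0.7]
    - [[0,0,-0.4],0,-0.7]
    - [[0,0,-1],0,-0.7]
    - [[0,0,-2],0,-0.7]
    - [[0,0,-3],0,-0.7]
    - [[0,0,-3.5],0,-0.7]
    - [[0,0,-3.5],0,-0.7]
    - [[0,0,0],0,-0.7]

```text
time_s: 66.92
eef_pos: [0.6177, -0.0204, 0.1305]
orientation: [-2.085, -2.346, -0.019]
ft_force: [-0.2, -1.1, -0.4]
finger_gap: 0.0799
```

Run:
```python
from look import *
s=st(); ing(); look("f7"); p,d=capture("top"); cv2.imwrite("pics/f7t.png",p[:,:,::-1])
delta([.4505,.36,.1],1.4)
```

```text
t 66.92 p [ 0.6177 -0.0204  0.1305] toolY dir deg 6.8 F [-0.2 -1.1 -0.4] M [-0.08  0.06 -0.  ] gap 0.0799
in gap frame mm [  1.5 -33.9 130.5]
y occupancy [(-50, 121), (-48, 168), (-46, 164), (-44, 177), (-42, 169), (-40, 163), (-38, 177), (-36, 169), (-34, 167), (-32, 192), (-30, 171), (-28, 180), (-26, 174), (-24, 175), (-22, 195), (-20, 152), (-18, 162), (-16, 114), (-14, 129), (-12, 102), (-10, 108), (-8, 107), (-6, 99), (-4, 118), (-2, 110), (0, 125), (2, 119), (4, 158), (6, 165), (8, 197), (10, 193), (12, 168), (14, 148), (16, 130), (18, 131), (20, 106), (22, 125), (24, 96), (26, 130), (28, 93), (30, 142), (32, 104), (34, 162), (36, 165), (38, 190), (40, 213), (42, 168), (44, 175), (46, 121), (48, 149), (50, 102), (52, 140), (54, 97), (56, 127), (58, 114), (60, 117), (62, 134), (64, 117), (66, 164), (68, 152), (70, 100)]
x ext [-28.  -26.   29.2  31.3]
[[39.63, -11.9, 3.17], np.float64(0.094), 'q7 0.37', 'tilt [-0.     0.011 -1.   ]']
```

View pics/f7.png

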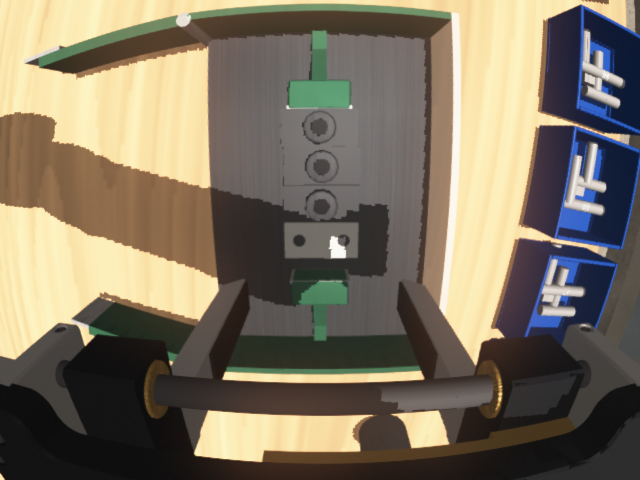

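View pics/f7t.png

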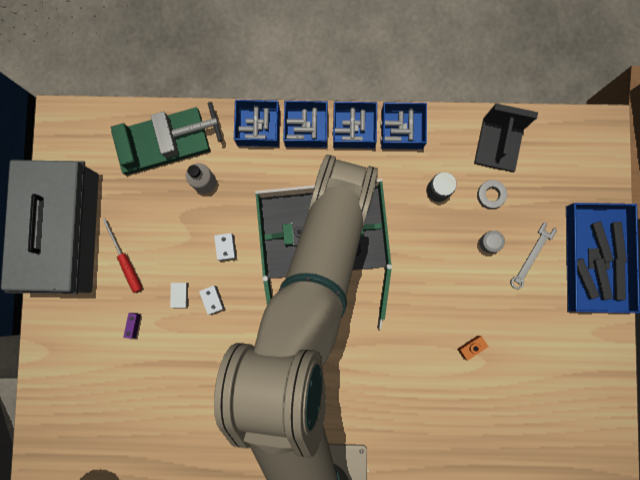

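The first four are seated, with three bosses and the 30 mm packer at (321,240), occupying −50 to 71. Packer 42 has been knocked to (225,247), as the text warned; it isn't needed. Next I right the fallen 20 mm packer by pinching its upper +y corner lightly, so that it swings spots-up.

Request:
servo_tool:
  moves:
    - [[3,-0.8,0],0.05,-0.7]
    - [[4.5,-1.2,0],0.045,-0.7]
    - [[5,-1.5,0],0,-0.7]
    - [[5,-1.5,0],0,-0.7]
    - [[5,-1.5,0],0,-0.7]
    - [[5,-1.5,0],0,-0.7]
    - [[4.5,-1.4,0],0,-0.7]
    - [[3.5,-1,0],0,-0.7]
    - [[2.5,-0.5,0],0,-0.7]
    - [[1.2,-0.2,0],0,-0.7]
    - [[0.3,0,0],0,-0.7]
    - [[0,0,0],0,-0.7]
  force: 7

```text
time_s: 68.53
eef_pos: [0.4782, 0.3769, 0.1157]
orientation: [-2.194, -2.228, 0.031]
ft_force: [-0.9, 0.5, -1.0]
finger_gap: 0.0796
```

Run:
```python
from look import *
s=st(); p,W=wrist("g1"); W[W[...,1]<.2]=np.nan;tops(W,.015,.045);delta([.4505,.386,.05],1.4)
```

```text
t 68.53 p [0.4782 0.3769 0.1157] toolY dir deg 0.9 F [-0.9  0.5 -1. ] M [-0.07  0.01 -0.04] gap 0.0796
[491.  16.] 2632 rect [ 6.002e+02  5.751e+02  2.938e+02  3.000e+00 -1.000e-01] z [17.4 27.9 41.4]
[355. 108.] 3483 rect [503.9 484.1 104.1  25.2  27.6] z [18.2 22.8 24.8]
[623. 203.] 5296 rect [805.  411.5 221.7  60.6 -73.1] z [19.8 28.5 34.1]
[200. 128.] 1864 rect [374.8 467.7  61.7  20.7  -9.4] z [35.7 37.2 38.2]
[292. 250.] 2855 rect [449.9 360.   60.2  38.2   1.1] z [18.2 19.1 20. ]
[558. 295.] 1030 rect [717.5 319.6  59.   26.9  58.5] z [18.4 30.7 42. ]
[282. 337.] 3091 rect [440.4 277.3  61.4  39.8  22.5] z [23.9 36.8 37.8]
[401. 362.] 1260 rect [553.1 250.5  40.8  38.1 -69.3] z [22.1 36.6 37.6]
[[1.01, -2.61, 6.64], np.float64(-0.01), 'q7 -0.38', 'tilt [-0.024 -0.004 -1.   ]']
```

View pics/g1.png

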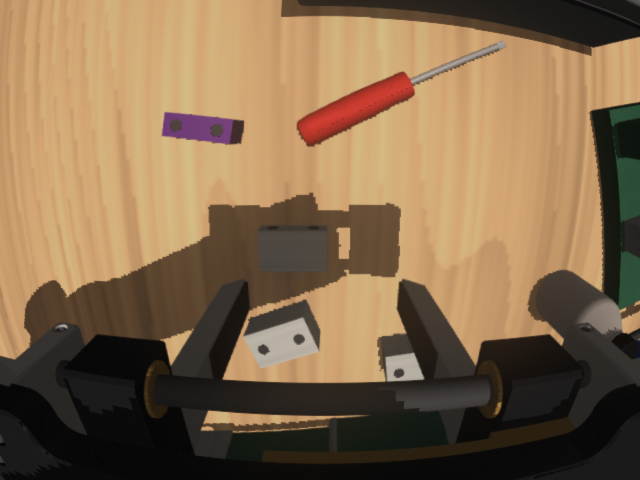

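Request:
servo_tool:
  moves:
    - [[0.3,-1,2.4],-0.01,-0.7]
    - [[0.3,-1,2.2],0,-0.7]
    - [[0,-0.5,1.8],0,-0.7]
    - [[0,0,1.3],0,-0.7]
    - [[0,0,0.8],0,-0.7]
    - [[0,0,0.3],0,-0.7]
    - [[0,0,0],0,-0.7]

```text
time_s: 69.45
eef_pos: [0.4569, 0.3756, 0.0279]
orientation: [-2.198, -2.229, 0.025]
ft_force: [-0.2, -0.3, 0.3]
finger_gap: 0.0798
```

Run:
```python
from look import *
s=st(); delta([.4495,.382,-.0155],1.2)
```

```text
t 69.45 p [0.4569 0.3756 0.0279] toolY dir deg 0.8 F [-0.2 -0.3  0.3] M [-0.01  0.05  0.02] gap 0.0798
[[0.67, -0.65, 4.35], np.float64(-0.007), 'q7 -0.34', 'tilt [-0.019 -0.004 -1.   ]']
```

Request:
servo_tool:
  moves:
    - [[0.6,-0.6,0.5],-0.007,-0.7]
    - [[0,0,1.2],0,-0.7]
    - [[0,0,1],0,-0.7]
    - [[0,0,0.7],0,-0.7]
    - [[0,0,0.3],0,-0.7]
    - [[0,0,0],0,-0.7]

```text
time_s: 70.2
eef_pos: [0.45, 0.3823, -0.0113]
orientation: [-2.189, -2.238, 0.023]
ft_force: [0.1, 0.5, 0.5]
finger_gap: 0.0798
```

Run:
```python
from look import *
s=st(); delta([.4495,.382,-.0155],1.2)
```

```text
t 70.2 p [ 0.45    0.3823 -0.0113] toolY dir deg 1.3 F [0.1 0.5 0.5] M [-0.08 -0.01 -0.02] gap 0.0798
[[-0.03, -0.04, 0.42], np.float64(0.001), 'q7 -0.33', 'tilt [-0.018 -0.003 -1.   ]']
```

Now pinch lightly and lift slowly.

Request:
servo_tool:
  moves:
    - [[0,0,0.4],0,-0.4]
    - [[0,0,0],0,0]
    - [[0,0,0],0,0.4]
    - [[0,0,0],0,0.4]
    - [[0,0,0],0,0.4]
  force: 7

```text
time_s: 70.82
eef_pos: [0.4502, 0.3824, -0.015]
orientation: [-2.189, -2.238, 0.022]
ft_force: [0.6, 0.6, -0.3]
finger_gap: 0.0594
```

Request:
servo_tool:
  moves:
    - [[0,0,-0.3],0,0.4]
    - [[0,0,-0.5],0,0.4]
    - [[0,0,-0.7],0,0.4]
    - [[0,0,-0.7],0,0.4]
    - [[0,0,-0.7],0,0.4]
    - [[0,0,-0.5],0,0.4]
    - [[0,0,0],0,0.4]

```text
time_s: 71.7
eef_pos: [0.4512, 0.3828, 0.022]
orientation: [-2.19, -2.238, 0.02]
ft_force: [0.6, 0.0, -1.8]
finger_gap: 0.0596
```

Run:
```python
from look import *
s=st(); p,W=wrist("g2"); p,d=capture("side"); cv2.imwrite("pics/g2s.png",cv2.resize(p[300:460,240:460,::-1],None,fx=3.5,fy=3.5))
```

```text
t 71.7 p [0.4512 0.3828 0.022 ] toolY dir deg 1.2 F [ 0.6  0.  -1.8] M [-0.04  0.05 -0.  ] gap 0.0596
```

View pics/g2.png

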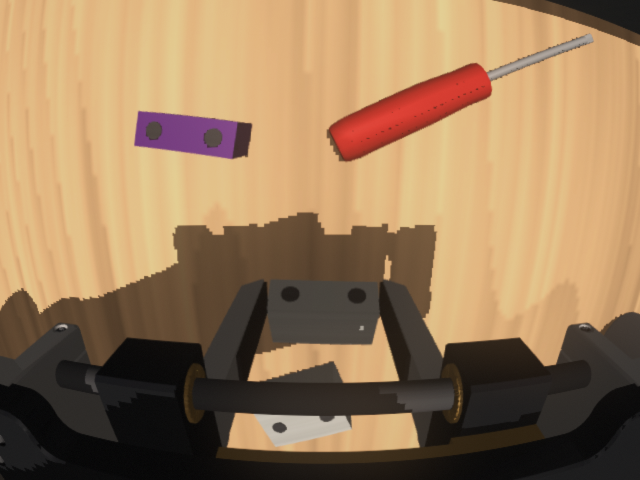

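View pics/g2s.png

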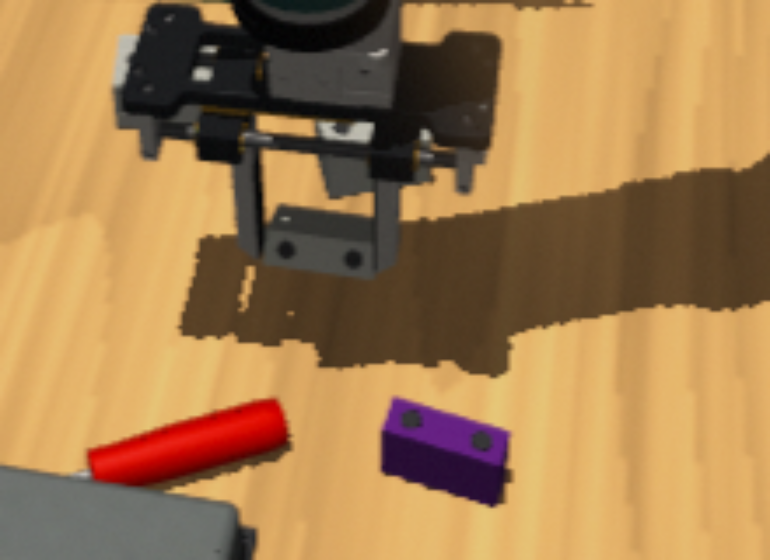

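```bash
cat > pl.py <<'E'
from look import *
def planes(W):
    s=readout.get_state()
    c=s["eef_pos"]+[0,0,.03]
    m=(np.abs(W-c)<np.array([.026,.06,.06])).all(-1)
    P=W[m]; d=P-c
    # profile in y-z: bins
    for y in np.arange(P[:,1].min(),P[:,1].max(),.003):
        k=(P[:,1]>=y)&(P[:,1]<y+.003)
        if k.sum()>5: print(round((y+.0015-s["eef_pos"][1])*1000,1),"z",(np.percentile(P[k,2],[10,50,90])*1000).round(1),k.sum())
E
python3 - <<'E'
from pl import *
p,W=wrist("g2b"); W[W[...,2]<.004]=np.nan; planes(W)
E
```

```text
-36.6 z [38.1 39.1 39.8] 220
-33.6 z [39.8 40.7 41.5] 235
-30.6 z [41.5 42.4 43.1] 258
-27.6 z [43.  44.  44.7] 279
-24.6 z [44.7 45.4 46.2] 280
-21.6 z [46.3 47.2 48. ] 289
-18.6 z [48.1 48.8 49.7] 294
-15.6 z [49.7 50.6 51.4] 296
-12.6 z [51.4 52.3 53.1] 342
-9.6 z [53.1 53.8 54.6] 346
-6.6 z [54.2 55.2 56. ] 479
-3.6 z [49.8 52.2 54.6] 875
-0.6 z [44.2 47.  49.7] 925
2.4 z [38.9 41.5 44. ] 802
5.4 z [39.  39.6 40.3] 16
```

Request:
servo_tool:
  moves:
    - [[0,0,-0.3],0,0.4]
    - [[0,0,-2.5],0,0.4]
    - [[0,0,-1.5],0,0.4]
    - [[0,0,-0.5],0,0.4]
    - [[0,0,0],0,0.4]
  force: 4.5

```text
time_s: 72.47
eef_pos: [0.4506, 0.3819, 0.0696]
orientation: [-2.189, -2.238, 0.027]
ft_force: [0.1, -0.2, -1.4]
finger_gap: 0.06
```

Run:
```python
from pl import *
s=st(); p,W=wrist("g3"); W[W[...,2]<.004]=np.nan; planes(W)
```

```text
t 72.47 p [0.4506 0.3819 0.0696] toolY dir deg 1.2 F [ 0.1 -0.2 -1.4] M [-0.04  0.01  0.02] gap 0.06
-25.6 z [73.7 75.6 77.1] 73
-22.6 z [78.2 80.8 81.7] 65
-19.6 z [82.3 84.  86.3] 72
-16.6 z [87.1 88.4 90.8] 87
-13.6 z [92.1 93.3 95.1] 104
-10.6 z [96.  97.6 99.4] 107
-7.6 z [101.2 102.4 103.4] 293
-4.6 z [100.1 101.3 102.6] 639
-1.6 z [ 98.3  99.6 100.8] 639
1.4 z [96.3 97.7 99. ] 647
4.4 z [94.3 95.6 97. ] 640
7.4 z [92.2 93.5 94.8] 642
10.4 z [91.6 92.5 93.2] 151
```

Request:
servo_tool:
  moves:
    - [[0,0,1.5],0,0.4]
    - [[0,0,1.5],0,0.4]
    - [[0,0,1.2],0,0.4]
    - [[0,0,0.7],0,0.4]
    - [[0,0,0.3],0,0.4]
    - [[0,0,0],0,0.4]

```text
time_s: 73.28
eef_pos: [0.4474, 0.38, 0.0107]
orientation: [-2.189, -2.237, 0.036]
ft_force: [0.0, 0.5, -1.0]
finger_gap: 0.0597
```

Run:
```python
from pl import *
s=st(); p,W=wrist("g4"); W[W[...,2]<.004]=np.nan; planes(W)
```

```text
t 73.28 p [0.4474 0.38   0.0107] toolY dir deg 1.2 F [ 0.   0.5 -1. ] M [-0.04 -0.04  0.02] gap 0.0597
-25.6 z [14.5 16.3 18.4] 76
-22.6 z [20.  21.7 22.9] 71
-19.6 z [23.8 25.8 27.6] 64
-16.6 z [28.1 29.5 32.1] 82
-13.6 z [33.  34.5 36.2] 104
-10.6 z [37.3 38.7 40.6] 106
-7.6 z [42.2 43.5 44.4] 289
-4.6 z [41.1 42.5 43.9] 662
-1.6 z [39.3 40.6 41.9] 632
1.4 z [37.2 38.7 40.1] 646
4.4 z [35.3 36.7 38.2] 645
7.4 z [33.2 34.6 35.8] 645
10.4 z [32.7 33.6 34.5] 146
```

Request:
servo_tool:
  moves:
    - [[-0.2,0,0.15],0,0.4]
    - [[-0.4,0,0.02],0,0.4]
    - [[-0.5,0,0.05],0,0.4]
    - [[-0.5,0,0.1],0,0.4]
    - [[-0.4,0,0.15],0,0.4]
    - [[-0.2,0,0.1],0,0.4]
    - [[0,0,0],0,0.4]

```text
time_s: 74.2
eef_pos: [0.4482, 0.3578, 0.0072]
orientation: [-2.188, -2.236, 0.03]
ft_force: [-0.7, 0.3, -0.8]
finger_gap: 0.06
```

Run:
```python
from pl import *
s=st(); p,W=wrist("g5"); W[W[...,2]<.004]=np.nan; planes(W)
```

```text
t 74.2 p [0.4482 0.3578 0.0072] toolY dir deg 1.2 F [-0.7  0.3 -0.8] M [-0.02  0.15 -0.02] gap 0.06
-58.5 z [ 7.5 22.1 33.9] 372
-55.5 z [ 8.8 24.8 36.9] 473
-52.5 z [ 8.2 22.7 35.1] 286
-25.5 z [ 8.9 10.1 11.6] 8
-22.5 z [11.7 13.6 15.9] 30
-19.5 z [17.2 19.3 21.1] 37
-16.5 z [22.6 24.7 26.9] 29
-13.5 z [28.1 29.5 31.7] 29
-10.5 z [32.8 35.7 37.7] 26
-7.5 z [39.8 40.7 41.5] 256
-4.5 z [38.6 39.8 40.9] 644
-1.5 z [37.  38.2 39.3] 614
1.5 z [35.4 36.7 38. ] 639
4.5 z [33.7 34.8 36. ] 633
7.5 z [31.9 33.  34.2] 622
10.5 z [31.1 31.9 32.8] 283
```

Request:
servo_tool:
  moves:
    - [[-0.1,0,0.2],0,0.4]
    - [[-0.3,0,0.1],0,0.4]
    - [[-0.4,0,0.15],0,0.4]
    - [[-0.4,0,0.2],0,0.4]

```text
time_s: 74.75
eef_pos: [0.4483, 0.349, 0.0023]
orientation: [-2.184, -2.237, 0.025]
ft_force: [-2.9, 0.5, 6.1]
finger_gap: 0.06
```

Run:
```python
from pl import *
s=st(); p,W=wrist("g6"); W[W[...,2]<.004]=np.nan; planes(W)
```

```text
t 74.75 p [0.4483 0.349  0.0023] toolY dir deg 1.4 F [-2.9  0.5  6.1] M [ 0.05  0.62 -0.03] gap 0.06
-58.4 z [ 7.6 18.4 29.5] 150
-55.4 z [ 7.3 21.3 32.2] 354
-52.4 z [ 9.5 27.  37.2] 494
-49.4 z [ 9.2 27.3 37.2] 528
-46.4 z [ 9.3 26.4 36.9] 501
-43.4 z [ 8.1 23.  35.2] 377
-7.4 z [39.5 40.2 40.9] 63
-4.4 z [39.3 40.2 41.1] 581
-1.4 z [38.4 39.3 40.2] 600
1.6 z [37.5 38.5 39.5] 609
4.6 z [11.4 37.5 38.5] 686
7.6 z [19.7 36.3 37.5] 735
10.6 z [26.6 35.2 36.3] 787
13.6 z [33.6 34.8 35.7] 208
```

Request:
servo_tool:
  moves:
    - [[-0.3,0,0.1],0,0.4]
    - [[-0.3,0,0.15],0,0.4]
    - [[-0.2,0,0.1],0,0.4]

```text
time_s: 75.18
eef_pos: [0.4485, 0.3402, -0.0007]
orientation: [-2.184, -2.237, 0.025]
ft_force: [-1.7, -0.6, 5.0]
finger_gap: 0.0602
```

Run:
```python
from pl import *
s=st(); p,W=wrist("g7"); W[W[...,2]<.004]=np.nan; planes(W)
```

```text
t 75.17 p [ 0.4485  0.3402 -0.0007] toolY dir deg 1.4 F [-1.7 -0.6  5. ] M [-0.12  0.38 -0.03] gap 0.0602
-58.4 z [ 5.7 14.9 23.1] 26
-55.4 z [ 8.2 17.6 26.6] 31
-52.4 z [ 9.1 33.7 37. ] 75
-49.4 z [12.3 36.2 37.5] 563
-46.4 z [10.2 32.7 37.5] 646
-43.4 z [10.  30.9 37.4] 568
-40.4 z [ 9.2 27.3 37.1] 562
-37.4 z [ 9.  24.8 36.9] 491
-34.4 z [ 7.9 24.1 36.3] 283
-7.4 z [37.2 38.  38.7] 371
-4.4 z [37.2 37.9 38.6] 533
-1.4 z [37.1 37.9 38.6] 523
1.6 z [36.9 37.7 38.7] 556
4.6 z [36.7 37.5 38.5] 584
7.6 z [36.3 37.1 38. ] 592
10.6 z [ 8.5 26.8 37.1] 2242
13.6 z [28.8 35.7 37.5] 114
```

The 20 mm packer is upright, flat top at about 38 mm. Regripping it deep.

Request:
servo_tool:
  moves:
    - [[0,0,0],0,0]
    - [[0,0,0],0,-0.4]
    - [[0,0,0],0,-0.7]
    - [[0,0,0],0,-0.7]
    - [[0,0,0],0,-0.7]

```text
time_s: 75.85
eef_pos: [0.4495, 0.3399, -0.0017]
orientation: [-2.185, -2.238, 0.024]
ft_force: [0.1, -0.4, 0.5]
finger_gap: 0.0799
```

Run:
```python
from pl import *
s=st(); p,W=wrist("g8"); m=W.copy();m[(W[...,1]<.31)|(W[...,1]>.38)|(W[...,0]<.4)|(W[...,0]>.5)]=np.nan; tops(m,.03,.045,200)
R=Ro.from_rotvec(s["orientation"]).as_matrix()[:,2]; delta(np.array([.449,.3416,.023])+.048*R,1.4)
```

```text
t 75.85 p [ 0.4495  0.3399 -0.0017] toolY dir deg 1.4 F [ 0.1 -0.4  0.5] M [-0.13 -0.03 -0.01] gap 0.0799
[239. 294.] 435 rect [409.7 342.   21.8   9.3 -56.4] z [32.3 38.5 43.8]
[320. 301.] 4756 rect [450.3 339.6  60.2  21.7   1.2] z [35.6 37.  37.9]
[406. 295.] 404 rect [492.7 343.4  19.8   7.3  65.2] z [31.5 37.6 43.5]
[[0.16, -0.1, 2.33], np.float64(-0.001), 'q7 -0.27', 'tilt [-0.02  -0.002 -1.   ]']
```

View pics/g8.png

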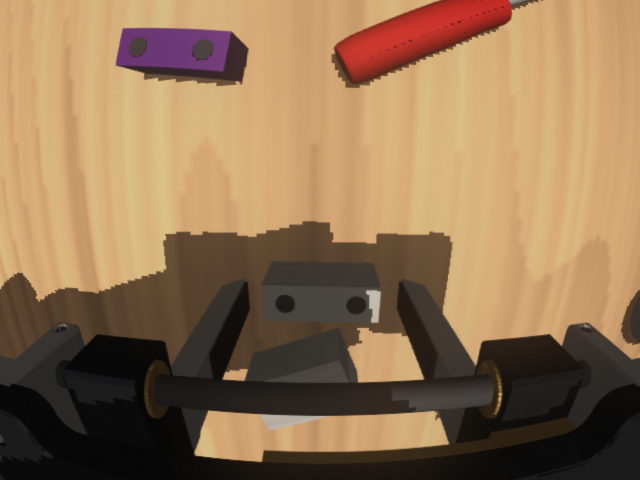

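Request:
servo_tool:
  moves:
    - [[0,0,0.8],0,-0.7]
    - [[0,0,0.8],0,-0.7]
    - [[0,0,0.4],0,-0.7]
    - [[0,0,0.2],0,-0.7]
    - [[0,0,0],0,-0.7]
  force: 40

```text
time_s: 76.53
eef_pos: [0.4487, 0.3396, -0.0258]
orientation: [-2.185, -2.238, 0.025]
ft_force: [0.3, 0.0, -0.8]
finger_gap: 0.0792
```

Run:
```python
from pl import *
s=st(); R=Ro.from_rotvec(s["orientation"]).as_matrix()[:,2]; delta(np.array([.4503,.3396,.023])+.048*R,1.2)
```

```text
t 76.53 p [ 0.4487  0.3396 -0.0258] toolY dir deg 1.4 F [ 0.3  0.  -0.8] M [-0.09  0.04  0.02] gap 0.0792
[[-0.01, 0.05, -0.08], np.float64(0.003), 'q7 -0.25', 'tilt [-0.021 -0.002 -1.   ]']
```

Request:
servo_tool:
  moves:
    - [[0,0,-0.1],0,0.4]
    - [[0,0,0],0,0.4]
    - [[0,0,0],0,0.4]
    - [[0,0,0],0,0.4]

```text
time_s: 77.03
eef_pos: [0.4489, 0.3397, -0.0244]
orientation: [-2.186, -2.238, 0.025]
ft_force: [0.5, -0.5, -1.6]
finger_gap: 0.0601
```

Request:
servo_tool:
  moves:
    - [[0,0,-0.5],0,0.4]
    - [[0,0,-1.2],0,0.4]
    - [[0,0,-2.5],-0.05,0.4]
    - [[0,0,-3.5],-0.05,0.4]
    - [[0,0,-4],0,0.4]
    - [[0,0,0],0,0.4]
    - [[0,0,0],0,0.4]

```text
time_s: 77.9
eef_pos: [0.451, 0.3396, 0.0987]
orientation: [-2.067, -2.347, 0.023]
ft_force: [-0.4, 0.3, -2.3]
finger_gap: 0.0602
```

Run:
```python
from pl import *
s=st(); p,W=wrist("g9"); delta(gp(0,-60.5,.1),GY)
```

```text
t 77.9 p [0.451  0.3396 0.0987] toolY dir deg 7.3 F [-0.4  0.3 -2.3] M [-0.06  0.07 -0.02] gap 0.0602
[[-40.48, 11.79, -0.4], np.float64(0.007), 'q7 -0.25', 'tilt [-0.02  -0.002 -1.   ]']
```

View pics/g9.png

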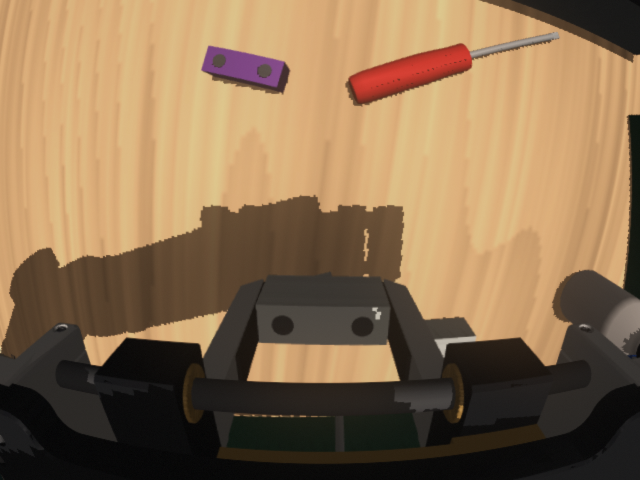

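Request:
servo_tool:
  moves:
    - [[-1.5,0.4,0],0.007,0.4]
    - [[-3,0.9,0],0,0.4]
    - [[-4.2,1.2,0],0,0.4]
    - [[-5,1.5,0],0,0.4]
    - [[-5,1.5,0],0,0.4]
    - [[-5,1.5,0],0,0.4]
    - [[-5,1.5,0],0,0.4]
    - [[-4.5,1.3,0],0,0.4]
    - [[-3.5,0.9,0],0,0.4]
    - [[-1.5,0.5,0],0,0.4]
    - [[0,0,0],0,0.4]
    - [[0,0,0],0,0.4]

```text
time_s: 79.45
eef_pos: [0.6031, -0.0504, 0.0844]
orientation: [-2.078, -2.324, 0.056]
ft_force: [0.6, 0.4, -1.4]
finger_gap: 0.06
```

Run:
```python
from look import *
s=st(); ing(); delta(gp(0,-61,.06),GY)
```

```text
t 79.45 p [ 0.6031 -0.0504  0.0844] toolY dir deg 6.4 F [ 0.6  0.4 -1.4] M [-0.01  0.   -0.07] gap 0.06
in gap frame mm [-16.6 -61.8  84.4]
[[0.11, 1.76, 2.37], np.float64(-0.008), 'q7 0.38', 'tilt [-0.041 -0.011 -0.999]']
```

Request:
servo_tool:
  moves:
    - [[0,0,-0.5],0,0.4]
    - [[0,0,-1.3],-0.008,0.4]
    - [[0,0,-2.1],0,0.4]
    - [[0,0,-3],0,0.4]
    - [[0,0,-3.9],0,0.4]
    - [[0,0,-4.8],0,0.4]
    - [[0,0,4.8],0,0.4]
    - [[0,0,3.9],0,0.4]
    - [[0,0,3],0,0.4]
    - [[0,0,2.1],0,0.4]
    - [[0,0,1],0,0.4]
    - [[0,0,0.3],0,0.4]

```text
time_s: 80.95
eef_pos: [0.6089, -0.0366, 0.1039]
orientation: [-2.05, -2.361, 0.034]
ft_force: [0.5, 0.0, -1.8]
finger_gap: 0.0599
```

Run:
```python
from look import *
s=st(); ing(); delta(gp(0,-61,.06),GY)
```

```text
t 80.95 p [ 0.6089 -0.0366  0.1039] toolY dir deg 8.1 F [ 0.5  0.  -1.8] M [-0.08  0.03  0.01] gap 0.0599
in gap frame mm [ -9.2 -48.9 103.9]
[[-1.22, 1.01, 4.36], np.float64(0.021), 'q7 0.39', 'tilt [-0.025 -0.007 -1.   ]']
```

Request:
servo_tool:
  moves:
    - [[-0.6,0.5,1.5],0.015,0.4]
    - [[-0.5,0.5,1],0.005,0.4]
    - [[-0.1,0,0.6],0,0.4]
    - [[0,0,0.3],0,0.4]
    - [[0,0,0],0,0.4]

```text
time_s: 81.58
eef_pos: [0.622, -0.0486, 0.069]
orientation: [-2.077, -2.341, 0.031]
ft_force: [-0.3, -0.1, -0.6]
finger_gap: 0.0602
```

Run:
```python
from look import *
s=st(); ing(); p,W=wrist("h1"); delta(gp(0,-61,.04),GY)
a=np.radians(GY);d=W[...,:2]-GC; gy=(-d[...,0]*np.sin(a)+d[...,1]*np.cos(a))*1000; gx=(d[...,0]*np.cos(a)+d[...,1]*np.sin(a))*1000
z=W[...,2]*1000
k=(z>46)&(z<52)&(abs(gx)<24)&(gy<-30)&(gy>-60); print("P30 right edge",np.percentile(gy[k],[0.5,1,2]).round(1) if k.sum() else None,k.sum())
k=(z>39)&(z<44)&(abs(gx)<24)&(gy<-60)&(gy>-95); print("jaw inner edge",np.percentile(gy[k],[95,98,99]).round(1) if k.sum() else None,k.sum())
k=(z>50)&(z<125)&(abs(gx)<24)&(gy<-35)&(gy>-95); print("held block gy",np.percentile(gy[k],[1,5,50,95,99]).round(1),np.percentile(z[k],[5,95]).round(1),k.sum())
```

```text
t 81.58 p [ 0.622  -0.0486  0.069 ] toolY dir deg 6.8 F [-0.3 -0.1 -0.6] M [-0.08  0.02 -0.02] gap 0.0602
in gap frame mm [  2.4 -62.4  69. ]
[[0.14, -0.18, 2.92], np.float64(-0.0), 'q7 0.40', 'tilt [-0.022 -0.007 -1.   ]']
P30 right edge [-49.6 -49.5 -49.3] 2243
jaw inner edge [-72.4 -72.3 -72.3] 143
held block gy [-53.1 -52.9 -52.3 -45.1 -36.1] [ 50.6 123.9] 2627
```

View pics/h1.png

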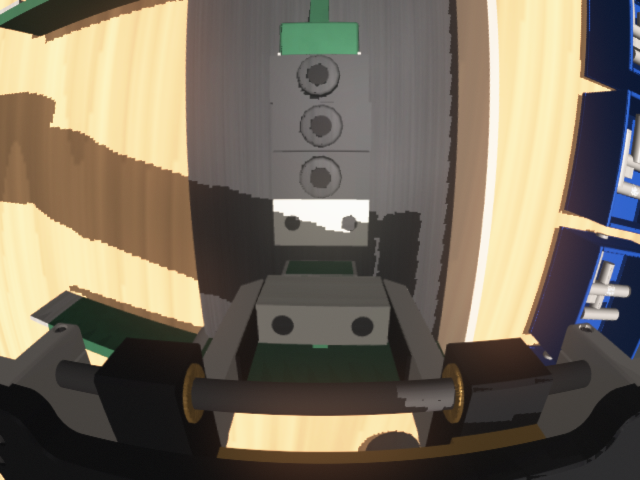

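Request:
servo_tool:
  moves:
    - [[0.18,-0.2,0.7],0,0.4]
    - [[0,0,0.9],0,0.4]
    - [[0,0,0.5],0,0.4]
    - [[0,0,0.2],0,0.4]
    - [[0,0,0],0,0.4]
    - [[0,0,0],0,0.4]

```text
time_s: 82.38
eef_pos: [0.6194, -0.0467, 0.045]
orientation: [-2.076, -2.342, 0.03]
ft_force: [-0.4, -0.1, -1.3]
finger_gap: 0.06
```

```bash
cat > slot.py <<'E'
from look import *
def slot(n):
    p,W=wrist(n)
    a=np.radians(GY);d=W[...,:2]-GC; gy=(-d[...,0]*np.sin(a)+d[...,1]*np.cos(a))*1000; gx=(d[...,0]*np.cos(a)+d[...,1]*np.sin(a))*1000
    z=W[...,2]*1000; zt=readout.get_state()["eef_pos"][2]*1000
    k=(z>46)&(z<52)&(abs(gx)<24)&(gy<-30)&(gy>-52); print("P30 right edge",np.percentile(gy[k],[0.5,1,2]).round(1) if k.sum() else None,k.sum())
    for lo,hi in((30,42),(42,54),(54,60)):
        k=(z>zt+lo)&(z<zt+hi)&(z>53)&(abs(gx)<22)&(gy<-49)&(gy>-80)
        if k.sum()>20: print("held z+",lo,hi,np.percentile(gy[k],[2,10,50,90,98]).round(1),k.sum())
    k=(abs(z-zt-61.5)<2.5)&(abs(gx)<22)&(gy<-45)&(gy>-80)
    if k.sum()>20: print("held top",np.percentile(gy[k],[1,3,50,97,99]).round(1),k.sum())
E
python3 - <<'E'
from slot import *
s=st(); ing(); slot("h2"); delta(gp(0,-60.6,.025),GY)
E
```

```text
t 82.38 p [ 0.6194 -0.0467  0.045 ] toolY dir deg 6.9 F [-0.4 -0.1 -1.3] M [-0.04 -0.04  0.01] gap 0.06
in gap frame mm [  0.  -60.1  45. ]
P30 right edge [-49.5 -49.2 -49.1] 2680
held z+ 30 42 [-50.8 -50.5 -50.1 -49.7 -49.5] 792
held z+ 42 54 [-50.7 -50.5 -50.1 -49.7 -49.5] 933
held z+ 54 60 [-60.  -50.7 -50.1 -49.7 -49.4] 618
held top [-70.  -69.3 -59.  -50.  -49.7] 3940
[[-0.04, 0.04, 2.0], np.float64(0.0), 'q7 0.41', 'tilt [-0.021 -0.007 -1.   ]']
```

View pics/h2.png

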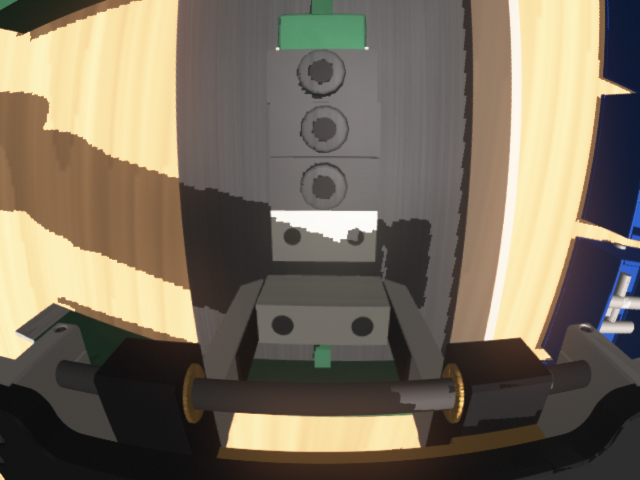

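Request:
servo_tool:
  moves:
    - [[-0.08,0.02,0.6],0,0.4]
    - [[0,0,0.6],0,0.4]
    - [[0,0,0.2],0,0.4]
    - [[0,0,0],0,0.4]

```text
time_s: 82.92
eef_pos: [0.6194, -0.0477, 0.03]
orientation: [-2.077, -2.342, 0.03]
ft_force: [0.8, 0.4, -1.1]
finger_gap: 0.06
```

Run:
```python
from slot import *
s=st(); ing(); slot("h3"); delta(gp(0,-60.9,.0),GY)
```

```text
t 82.92 p [ 0.6194 -0.0477  0.03  ] toolY dir deg 6.9 F [ 0.8  0.4 -1.1] M [-0.05  0.05  0.03] gap 0.06
in gap frame mm [ -0.1 -61.1  30. ]
P30 right edge [-49.6 -49.5 -49.2] 3092
held z+ 30 42 [-51.7 -51.5 -51.1 -50.7 -50.5] 798
held z+ 42 54 [-51.7 -51.5 -51.1 -50.7 -50.4] 925
held z+ 54 60 [-62.  -51.7 -51.1 -50.6 -50.4] 626
held top [-71.  -70.4 -59.9 -51.  -50.7] 3930
[[0.03, 0.07, 3.01], np.float64(0.0), 'q7 0.41', 'tilt [-0.021 -0.007 -1.   ]']
```

Request:
servo_tool:
  moves:
    - [[0.02,0.05,0.5],0,0.4]
    - [[0,0,0.6],0,0.4]
    - [[0,0,0.4],0,0.4]

```text
time_s: 83.35
eef_pos: [0.6201, -0.0474, 0.0146]
orientation: [-2.077, -2.343, 0.029]
ft_force: [-1.1, -0.1, -1.5]
finger_gap: 0.0599
```

Run:
```python
from slot import *
s=st(); ing(); delta(gp(0,-60.9,-.01),GY)
```

```text
t 83.35 p [ 0.6201 -0.0474  0.0146] toolY dir deg 6.9 F [-1.1 -0.1 -1.5] M [-0.08  0.03 -0.  ] gap 0.0599
in gap frame mm [  0.6 -61.   14.6]
[[0.02, -0.01, 2.46], np.float64(0.0), 'q7 0.42', 'tilt [-0.02  -0.007 -1.   ]']
```

Bottom is at 39 mm and in the slot, no force. Continue.

Request:
servo_tool:
  moves:
    - [[0,0,0.5],0,0.4]
    - [[0,0,0.6],0,0.4]
    - [[0,0,0.5],0,0.4]

```text
time_s: 83.72
eef_pos: [0.6196, -0.0476, -0.0027]
orientation: [-2.077, -2.343, 0.029]
ft_force: [0.6, 0.4, -1.7]
finger_gap: 0.0601
```

Run:
```python
from slot import *
s=st(); ing(); delta(gp(0,-60.9,-.012),GY)
```

```text
t 83.72 p [ 0.6196 -0.0476 -0.0027] toolY dir deg 6.9 F [ 0.6  0.4 -1.7] M [-0.04 -0.02 -0.1 ] gap 0.0601
in gap frame mm [  0.2 -61.   -2.7]
[[0.02, 0.0, 0.93], np.float64(0.0), 'q7 0.42', 'tilt [-0.02  -0.007 -1.   ]']
```

Request:
servo_tool:
  moves:
    - [[0,0,0.4],0,0.4]
    - [[0,0,0.3],0,0.4]
    - [[0,0,0.1],0,0.4]

```text
time_s: 84.1
eef_pos: [0.6192, -0.0476, -0.0116]
orientation: [-2.077, -2.342, 0.03]
ft_force: [0.5, 0.7, -1.6]
finger_gap: 0.06
```

Run:
```python
from slot import *
s=st(); ing(); delta(gp(0,-60.9,-.012),GY)
```

```text
t 84.1 p [ 0.6192 -0.0476 -0.0116] toolY dir deg 6.9 F [ 0.5  0.7 -1.6] M [-0.05  0.03  0.02] gap 0.06
in gap frame mm [ -0.3 -61.  -11.6]
[[0.01, 0.03, 0.03], np.float64(0.0), 'q7 0.43', 'tilt [-0.021 -0.007 -1.   ]']
```

Down with no forcing. Touch, release, rise, look.

Request:
servo_tool:
  moves:
    - [[0,0.03,0.1],0,0.4]
    - [[0,0,0],0,-0.4]
    - [[0,0,0],0,-0.6]
    - [[0,0,0],0,-0.7]
    - [[0,0,0],0,-0.7]
    - [[0,0,-0.4],0,-0.7]
    - [[0,0,-1],0,-0.7]
    - [[0,0,-2],0,-0.7]
    - [[0,0,-3],0,-0.7]
    - [[0,0,-3.5],0,-0.7]
    - [[0,0,-3.5],0,-0.7]
    - [[0,0,0],0,-0.7]

```text
time_s: 85.6
eef_pos: [0.624, -0.0472, 0.1302]
orientation: [-2.08, -2.344, 0.025]
ft_force: [-0.6, -0.6, 0.2]
finger_gap: 0.0797
```

Run:
```python
from slot import *
s=st(); ing(); look("h4")
```

```text
t 85.6 p [ 0.624  -0.0472  0.1302] toolY dir deg 6.8 F [-0.6 -0.6  0.2] M [-0.04  0.05  0.04] gap 0.0797
in gap frame mm [  4.5 -61.1 130.2]
y occupancy [(-72, 81), (-70, 170), (-68, 189), (-66, 160), (-64, 173), (-62, 185), (-60, 168), (-58, 186), (-56, 171), (-54, 177), (-52, 149), (-50, 117), (-48, 197), (-46, 162), (-44, 199), (-42, 174), (-40, 183), (-38, 189), (-36, 170), (-34, 201), (-32, 175), (-30, 200), (-28, 173), (-26, 206), (-24, 173), (-22, 210), (-20, 174), (-18, 174), (-16, 125), (-14, 136), (-12, 119), (-10, 116), (-8, 121), (-6, 94), (-4, 130), (-2, 97), (0, 145), (2, 104), (4, 170), (6, 177), (8, 190), (10, 217), (12, 160), (14, 177), (16, 111), (18, 157), (20, 106), (22, 132), (24, 117), (26, 110), (28, 131), (30, 101), (32, 144), (34, 116), (36, 171), (38, 193), (40, 184), (42, 214), (44, 147), (46, 159), (48, 120), (50, 135), (52, 109), (54, 118), (56, 106), (58, 116), (60, 121), (62, 122), (64, 135), (66, 141), (68, 177), (70, 99)]
x ext [-27.8 -25.9  29.2  31.3]
```

View pics/h4.png

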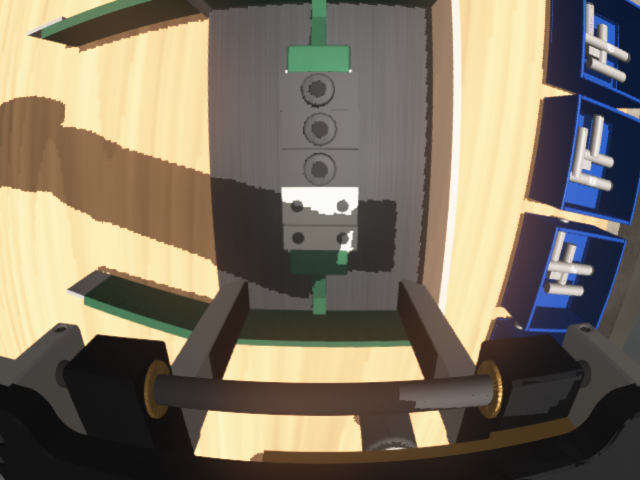

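Run:
```python
from slot import *
p,W=wrist("h5")
a=np.radians(GY);d=W[...,:2]-GC; gy=(-d[...,0]*np.sin(a)+d[...,1]*np.cos(a))*1000; gx=(d[...,0]*np.cos(a)+d[...,1]*np.sin(a))*1000;z=W[...,2]*1000
for nm,lo,hi in(("C1",42,70),("C2",12,40),("C3",-18,9),("P30",-48,-21),("P20",-70,-52)):
    k=(z>46)&(z<54)&(abs(gx)<45)&(gy>lo)&(gy<hi); P=np.c_[gx[k],gy[k]]/1000
    print(nm,"x ext",np.percentile(gx[k],[1,99]).round(1),"z",np.percentile(z[k],50).round(1), "rect",np.round(rect(P),1))
for nm,lo,hi in(("jawL",73,86),("jawR",-86,-73.5)):
    k=(z>39)&(z<44)&(abs(gx)<35)&(gy>lo)&(gy<hi); print(nm,np.percentile(gx[k],[1,99]).round(1) if k.sum() else 0,k.sum())
p,d2=capture("side"); cv2.imwrite("pics/h5s.png",p[:,:,::-1])
for cam in("side","top"):
  for n in("rebated_edge","flanged_edge","rebated_hinge","flanged_hinge"):
    if cam=="top": capture("top")
    for o in tip_of(cam,n)[:1]: print(cam,n,round(o["confidence"],2),np.round(o["position"],4))
```

```text
C1 x ext [-29.1  30.2] z 49.2 rect [ 0.6 56.  59.8 28.   0. ]
C2 x ext [-27.2  31.9] z 49.1 rect [ 2.1 26.1 60.1 27.6 -0. ]
C3 x ext [-28.   31.5] z 49.1 rect [ 1.7 -4.6 60.2 26.8 -0. ]
P30 x ext [-27.7  31.1] z 49.1 rect [  1.7 -34.5  59.9  27.    0. ]
P20 x ext [-27.1  31.3] z 49.2 rect [  2.1 -61.   60.   18.   -0.1]
jawL [-23.9  24.6] 996
jawR [-24.4  24.6] 827
side rebated_edge 0.9 [ 0.4228 -0.134   0.0709]
side flanged_edge 0.56 [0.3938 0.1273 0.0726]
side rebated_hinge 0.68 [ 0.5208 -0.1476  0.0452]
side flanged_hinge 0.62 [0.4852 0.1435 0.0454]
top rebated_edge 0.6 [ 0.4239 -0.1339  0.0677]
top flanged_edge 0.57 [0.3897 0.1295 0.0744]
top rebated_hinge 0.72 [ 0.5193 -0.1411  0.0449]
top flanged_hinge 0.59 [0.4893 0.1488 0.0464]
```

View pics/h5s.png

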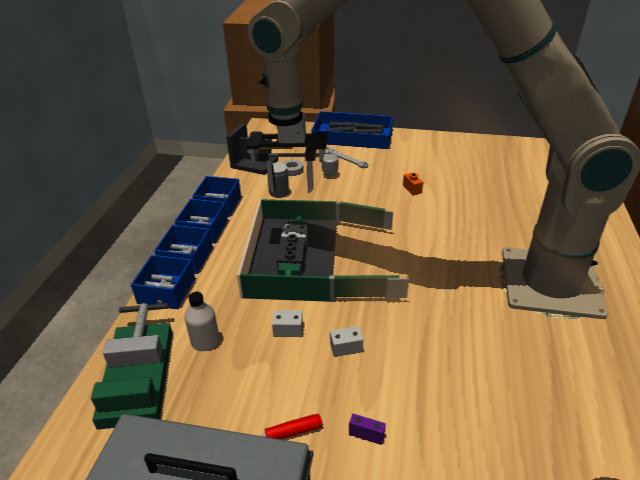

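All five pieces are seated level: tops 49 mm, yaw within 0.1°, x offsets 0.6–2.1 mm, filling −71 to 71. Next I shut the rebated leaf with closed fingers on its outer face.

```bash
cat > leaf.py <<'E'
from h import *
a=np.radians(GY);ex=np.array([np.cos(a),np.sin(a)]);ey=np.array([-np.sin(a),np.cos(a)])
def pt(side,th,off,r=.1):
    s=1 if side=="r" else -1   # r: free edge dir +ey
    H=np.array(gp(-106,-146*s,0)[:2])
    d=np.cos(th)*s*ey-np.sin(th)*ex
    xl=np.cos(th)*ex+np.sin(th)*s*ey
    return H+r*d-off*xl
def path(side,ths,off,z):
    s=readout.get_state();R=Ro.from_rotvec(s["orientation"]).as_matrix();p=s["eef_pos"].copy()
    for th in ths:
        q=np.r_[pt(side,th,off),z]; print(round(th,2),q.round(3),"step",np.round(R.T@(q-p)*100,2)); p=q
E
python3 - <<'E'
from leaf import *
st(); q=pt("r",1.34,.045); delta([*q,.12],GY)
E
```

```text
t 86.35 p [ 0.6215 -0.0468  0.1264] toolY dir deg 6.8 F [-0.1  0.1 -0.3] M [-0.09  0.04  0.02] gap 0.0796
[[-10.64, -21.56, 1.19], np.float64(-0.0), 'q7 0.37', 'tilt [-0.023 -0.007 -1.   ]']
```

Request:
servo_tool:
  moves:
    - [[-1.2,-2.4,-0.3],0,0.3]
    - [[-2,-4,0],0,1]
    - [[-2.3,-4.6,0],0,1]
    - [[-2.2,-4.5,0],0,1]
    - [[-1.6,-3.2,0],0,1]
    - [[-0.8,-1.6,0],0,1]
    - [[-0.3,-0.6,0],0,1]
    - [[0,0,0],0,1]
  force: 15

```text
time_s: 87.35
eef_pos: [0.4246, -0.1777, 0.135]
orientation: [-2.076, -2.347, 0.027]
ft_force: [-0.2, -0.8, 0.1]
finger_gap: 0.0035
```

Run:
```python
from leaf import *
from wr import wrist
s=st(); q=pt("r",1.34,.045); delta([*q,.008],GY)
p,W=wrist("k1")
g=(W[...,:2]-np.array(gp(-106,-146,0)[:2]))
k=(W[...,2]>.062)&(W[...,2]<.076)&(np.hypot(g[...,0],g[...,1])<.15)&(np.hypot(g[...,0],g[...,1])>.03)&(W[...,0]<.51)
P=W[k][:,:2]; 
print(k.sum()); vx,vy,x0,y0=cv2.fitLine((P*1000).astype(np.float32),cv2.DIST_HUBER,0,.01,.01).ravel(); d=np.array([vx,vy]); d*=-np.sign(d[0]); print("leaf dir",d,"th",np.arctan2(-d@ex,d@ey)); print("pt",x0,y0, "top ext", P.min(0),P.max(0))
```

```text
t 87.35 p [ 0.4246 -0.1777  0.135 ] toolY dir deg 7.0 F [-0.2 -0.8  0.1] M [-0.04  0.07  0.03] gap 0.0035
[[0.07, -0.24, 12.71], np.float64(0.003), 'q7 0.68', 'tilt [-0.017 -0.007 -1.   ]']
1903
leaf dir [-0.9888818   0.14870349] th 1.3019842206031107
pt 441.05972 -134.14217 top ext [ 0.38170894 -0.14632521] [ 0.4950448  -0.12270676]
```

View pics/k1.png

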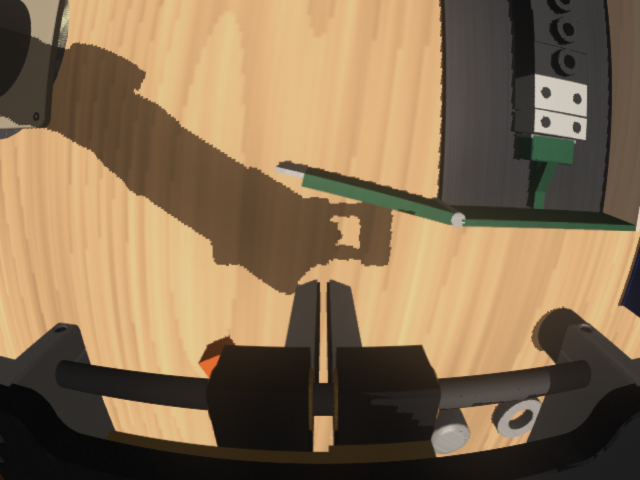

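The rebated leaf runs from its hinge at (458,219) to its lip at (280,165), θ≈1.30, and the fingers are on its outer side. Lowering.

Request:
servo_tool:
  moves:
    - [[0,0,3],0,1]
    - [[0,0,3],0,1]
    - [[0,0,2.5],0,1]
    - [[0,0,2],0,1]
    - [[0,0,1.2],0,1]
    - [[0,0,0.5],0,1]
    - [[0,0,0],0,1]

```text
time_s: 88.28
eef_pos: [0.4334, -0.1739, 0.0086]
orientation: [-2.064, -2.365, 0.018]
ft_force: [-0.1, -0.7, -0.3]
finger_gap: 0.0002
```

Run:
```python
from leaf import *
s=st(); path("r",[1.3,1.2,1.1,1,.9,.8,.7,.6,.5,.4,.3,.2,.1,0],.019,.008)
```

```text
t 88.28 p [ 0.4334 -0.1739  0.0086] toolY dir deg 7.8 F [-0.1 -0.7 -0.3] M [-0.05  0.04 -0.03] gap 0.0002
1.3 [ 0.423 -0.148  0.008] step [ 2.68 -0.72  0.05]
1.2 [ 0.423 -0.138  0.008] step [ 1.01  0.15 -0.01]
1.1 [ 0.424 -0.128  0.008] step [ 0.99  0.25 -0.01]
1 [ 0.426 -0.118  0.008] step [ 0.96  0.35 -0.01]
0.9 [ 0.429 -0.108  0.008] step [ 0.92  0.44 -0.01]
0.8 [ 0.433 -0.099  0.008] step [ 0.87  0.53 -0.01]
0.7 [ 0.438 -0.09   0.008] step [ 0.81  0.62 -0.01]
0.6 [ 0.444 -0.082  0.008] step [ 0.74  0.69 -0.01]
0.5 [ 0.451 -0.074  0.008] step [ 0.67  0.76 -0.01]
0.4 [ 0.458 -0.067  0.008] step [ 0.59  0.83 -0.01]
0.3 [ 0.466 -0.061  0.008] step [ 0.51  0.88 -0.01]
0.2 [ 0.475 -0.056  0.008] step [ 0.42  0.93 -0.01]
0.1 [ 0.484 -0.051  0.008] step [ 0.32  0.97 -0.01]
0 [ 0.494 -0.048  0.008] step [ 0.22  0.99 -0.01]
```

Request:
servo_tool:
  moves:
    - [[1.3,-0.4,0],0.01,1]
    - [[1.2,-0.3,0],0,1]
    - [[1,0.1,0],0,1]
    - [[1,0.2,0],0,1]
    - [[0.95,0.35,0],0,1]
    - [[0.9,0.4,0],0,1]
    - [[0.85,0.5,0],0,1]
    - [[0.8,0.6,0],0,1]

```text
time_s: 89.28
eef_pos: [0.4396, -0.0882, 0.0097]
orientation: [2.077, 2.354, -0.016]
ft_force: [0.4, -1.6, -0.3]
finger_gap: 0.0005
```

Run:
```python
from leaf import *
s=st(); path("r",[.7,.6,.5,.4,.3,.2,.1,0],.019,.008)
```

```text
t 89.28 p [ 0.4396 -0.0882  0.0097] toolY dir deg 7.1 F [ 0.4 -1.6 -0.3] M [-0.29  0.14 -0.01] gap 0.0005
0.7 [ 0.438 -0.09   0.008] step [-0.18 -0.15  0.17]
0.6 [ 0.444 -0.082  0.008] step [ 0.75  0.68 -0.01]
0.5 [ 0.451 -0.074  0.008] step [ 0.68  0.76 -0.01]
0.4 [ 0.458 -0.067  0.008] step [ 0.6   0.82 -0.01]
0.3 [ 0.466 -0.061  0.008] step [ 0.52  0.88 -0.01]
0.2 [ 0.475 -0.056  0.008] step [ 0.43  0.92 -0.01]
0.1 [ 0.484 -0.051  0.008] step [ 0.33  0.96 -0.01]
0 [ 0.494 -0.048  0.008] step [ 0.23  0.99 -0.01]
```

Request:
servo_tool:
  moves:
    - [[0.55,0.5,0.1],0,1]
    - [[0.68,0.76,0],0,1]
    - [[0.6,0.8,0],0,1]
    - [[0.5,0.85,0],0,1]
    - [[0.4,0.85,0],0,1]
    - [[0.3,0.8,0],0,1]

```text
time_s: 90.02
eef_pos: [0.483, -0.0493, 0.0077]
orientation: [2.078, 2.356, -0.017]
ft_force: [-1.2, 0.1, -0.3]
finger_gap: 0.0006
```

Run:
```python
from leaf import *
s=st(); ing(); path("r",[.1,0],.019,.008)
```

```text
t 90.03 p [ 0.483  -0.0493  0.0077] toolY dir deg 7.2 F [-1.2  0.1 -0.3] M [-0.23  0.2  -0.01] gap 0.0006
in gap frame mm [-135.7  -46.5    7.7]
0.1 [ 0.484 -0.051  0.008] step [-0.19  0.08 -0.03]
0 [ 0.494 -0.048  0.008] step [ 0.23  0.99 -0.01]
```

Last centimetre gently until it stops.

Request:
servo_tool:
  moves:
    - [[0.1,0.5,0],0,1]
    - [[0,0.3,0],0,1]

```text
time_s: 90.28
eef_pos: [0.4916, -0.0467, 0.0075]
orientation: [2.077, 2.357, -0.017]
ft_force: [-0.4, -0.3, 0.2]
finger_gap: 0.0005
```

Request:
servo_tool:
  moves:
    - [[0,0.2,0],0,1]

```text
time_s: 90.4
eef_pos: [0.4935, -0.0463, 0.0075]
orientation: [-2.077, -2.357, 0.017]
ft_force: [-1.0, -0.3, 0.5]
finger_gap: 0.0006
```

Request:
servo_tool:
  moves:
    - [[0,0.2,0],0,1]

```text
time_s: 90.52
eef_pos: [0.4934, -0.0462, 0.0074]
orientation: [-2.076, -2.354, 0.02]
ft_force: [-6.9, -1.4, 5.5]
finger_gap: 0.0004
```

Run:
```python
from leaf import *
s=st(); ing()
```

```text
t 90.53 p [ 0.4934 -0.0462  0.0074] toolY dir deg 7.2 F [-6.9 -1.4  5.5] M [-0.36  1.42 -0.03] gap 0.0004
in gap frame mm [-125.   -44.6    7.4]
```

Firm stop at 7 N: the rebated leaf is home. Back off and look.

Request:
servo_tool:
  moves:
    - [[0,-0.5,0],0,1]
    - [[0,-1.5,0],0,1]
    - [[0,-1,-0.5],0,1]
    - [[0,0,-1.5],0,1]
    - [[0,0,-3],0,1]
    - [[0,0,-4],0,1]
    - [[0,0,-3.5],0,1]
    - [[0,0,0],0,1]

```text
time_s: 91.52
eef_pos: [0.4695, -0.0497, 0.1414]
orientation: [2.075, 2.35, -0.009]
ft_force: [0.3, -0.3, -0.6]
finger_gap: 0.0008
```

Run:
```python
from leaf import *
from wr import wrist
s=st(); p,W=wrist("k2")
d=W[...,:2]-GC; gx=(d@ex)*1000; gy=(d@ey)*1000; z=W[...,2]*1000
for lo in range(-140,10,20):
    k=(z>66)&(z<74)&(gy>lo)&(gy<lo+20)&(gx<-85)&(gx>-135)
    if k.sum()>5: print(lo,np.percentile(gx[k],[5,50,95]).round(1),k.sum())
q=pt("l",1.3,.06);delta([*q,.13],GY)
```

```text
t 91.53 p [ 0.4695 -0.0497  0.1414] toolY dir deg 7.1 F [ 0.3 -0.3 -0.6] M [-0.04  0.04 -0.01] gap 0.0008
-140 [-110.6 -106.1 -101.5] 226
-120 [-110.8 -106.  -101.2] 251
-100 [-110.9 -106.4 -101.7] 268
-80 [-110.5 -105.8 -101.1] 285
-60 [-110.5 -105.8 -101.2] 305
-40 [-110.4 -105.3 -101.2] 285
-20 [-105.  -103.1 -100.9] 136
[[22.23, -6.72, 0.86], np.float64(0.005), 'q7 0.46', 'tilt [-0.001 -0.008 -1.   ]']
```

View pics/k2.png

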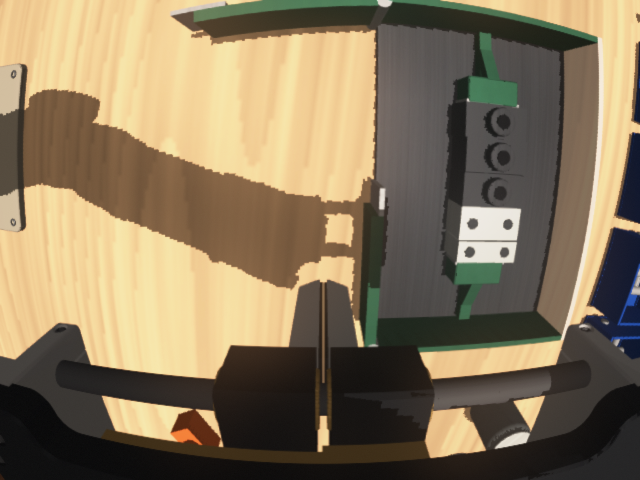

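Rebated leaf is shut (x = −106 along its whole length, lip visible at (381,198)). On to the flanged leaf.

Run:
```python
from leaf import *
q=pt("l",1.5,.05);delta([*q,.13],GY); print(q)
```

```text
[[23.4, -5.8, 0.84], np.float64(0.005), 'q7 0.46', 'tilt [-0.001 -0.008 -1.   ]']
[0.38188918 0.17549165]
```

Request:
servo_tool:
  moves:
    - [[2,-0.5,0],0,1]
    - [[4,-1,0],0,1]
    - [[5,-1.2,0],0,1]
    - [[5,-1.2,0],0,1]
    - [[4,-1,0],0,1]
    - [[2.3,-0.6,0],0,1]
    - [[1,-0.2,0],0,1]
    - [[0,0,0],0,1]

```text
time_s: 92.58
eef_pos: [0.3787, 0.1799, 0.1335]
orientation: [2.078, 2.351, -0.023]
ft_force: [-0.3, -0.8, -0.5]
finger_gap: 0.0004
```

Run:
```python
from leaf import *
from wr import wrist
s=st(); p,W=wrist("k3")
g=(W[...,:2]-np.array(gp(-106,146,0)[:2])); r=np.hypot(g[...,0],g[...,1])
k=(W[...,2]>.064)&(W[...,2]<.076)&(r<.112)&(r>.03)&(W[...,0]<.47)
P=W[k][:,:2];print(k.sum()); vx,vy,x0,y0=cv2.fitLine((P*1000).astype(np.float32),cv2.DIST_HUBER,0,.01,.01).ravel(); d=np.array([vx,vy]); d*=-np.sign(d[0]); print("th",np.arctan2(-d@ex,-d@ey),x0,y0)
q=pt("l",1.5,.05);delta([*q,.008],GY)
```

```text
t 92.58 p [0.3787 0.1799 0.1335] toolY dir deg 7.0 F [-0.3 -0.8 -0.5] M [-0.09 -0.02 -0.01] gap 0.0004
848
th 1.515911505224143 433.94867 135.63881
[[-0.26, 0.36, 12.56], np.float64(0.002), 'q7 -0.08', 'tilt [-0.007 -0.014 -1.   ]']
```

View pics/k3.png

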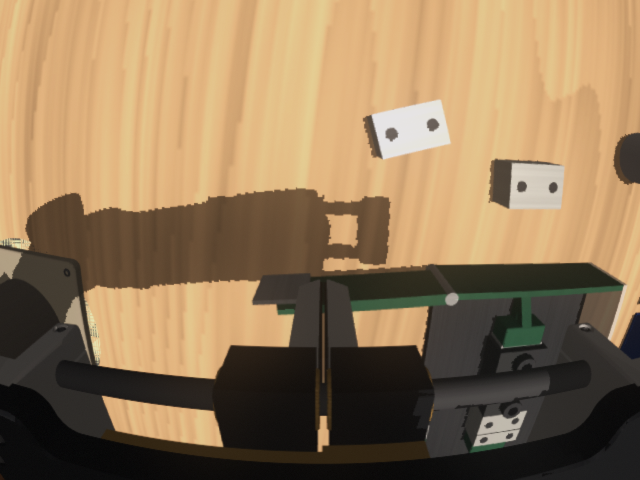

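Request:
servo_tool:
  moves:
    - [[0,0.3,3],0,1]
    - [[0,0,3],0,1]
    - [[0,0,2.5],0,1]
    - [[0,0,2],0,1]
    - [[0,0,1.1],0,1]
    - [[0,0,0.5],0,1]
    - [[0,0,0],0,1]

```text
time_s: 93.5
eef_pos: [0.3873, 0.1707, 0.0098]
orientation: [2.093, 2.331, -0.019]
ft_force: [-1.2, 0.1, -0.1]
finger_gap: 0.0005
```

Run:
```python
from leaf import *
s=st(); path("l",[1.5,1.4,1.3,1.2,1.1,1,.9,.8,.7,.6,.5,.4,.3,.2,.1,0],.019,.008)
```

```text
t 93.5 p [0.3873 0.1707 0.0098] toolY dir deg 6.2 F [-1.2  0.1 -0.1] M [-0.08  0.05 -0.02] gap 0.0005
1.5 [0.388 0.145 0.008] step [-2.55 -0.22  0.21]
1.4 [0.388 0.135 0.008] step [-1.02 -0.06  0.01]
1.3 [0.39  0.125 0.008] step [-1.02  0.05  0.01]
1.2 [0.392 0.115 0.008] step [-1.01  0.15  0.01]
1.1 [0.396 0.105 0.008] step [-0.99  0.25  0.01]
1 [0.4   0.096 0.008] step [-0.96  0.34  0.01]
0.9 [0.406 0.088 0.008] step [-0.92  0.44  0.01]
0.8 [0.412 0.08  0.008] step [-0.87  0.53  0.01]
0.7 [0.419 0.072 0.008] step [-0.81  0.61  0.01]
0.6 [0.426 0.065 0.008] step [-0.75  0.69  0.01]
0.5 [0.435 0.06  0.008] step [-0.68  0.76  0.01]
0.4 [0.444 0.054 0.008] step [-0.6   0.82  0.01]
0.3 [0.453 0.05  0.008] step [-0.51  0.88  0.  ]
0.2 [0.463 0.047 0.008] step [-0.42  0.93  0.  ]
0.1 [0.473 0.045 0.008] step [-0.33  0.96  0.  ]
0 [0.483 0.044 0.008] step [-0.23  0.99  0.  ]
```

Request:
servo_tool:
  moves:
    - [[-1.2,-0.1,0.1],0,1]
    - [[-1.3,-0.1,0],0,1]
    - [[-1,-0.05,0],0,1]
    - [[-1,0.05,0],0,1]
    - [[-1,0.15,0],0,1]
    - [[-0.98,0.25,0],0,1]
    - [[-0.95,0.34,0],0,1]
    - [[-0.9,0.44,0],0,1]
    - [[-0.85,0.5,0],0,1]

```text
time_s: 94.62
eef_pos: [0.4145, 0.0761, 0.0116]
orientation: [2.091, 2.332, -0.013]
ft_force: [-0.4, 0.7, -0.1]
finger_gap: 0.0006
```

Run:
```python
from leaf import *
s=st(); path("l",[.8,.7,.6,.5,.4,.3,.2,.1,0],.019,.008)
```

```text
t 94.62 p [0.4145 0.0761 0.0116] toolY dir deg 6.3 F [-0.4  0.7 -0.1] M [ 0.24  0.1  -0.01] gap 0.0006
0.8 [0.412 0.08  0.008] step [ 0.37 -0.23  0.36]
0.7 [0.419 0.072 0.008] step [-0.81  0.61  0.01]
0.6 [0.426 0.065 0.008] step [-0.75  0.69  0.01]
0.5 [0.435 0.06  0.008] step [-0.68  0.76  0.01]
0.4 [0.444 0.054 0.008] step [-0.6   0.82  0.01]
0.3 [0.453 0.05  0.008] step [-0.51  0.88  0.01]
0.2 [0.463 0.047 0.008] step [-0.42  0.93  0.01]
0.1 [0.473 0.045 0.008] step [-0.33  0.96  0.  ]
0 [0.483 0.044 0.008] step [-0.23  0.99  0.  ]
```

Request:
servo_tool:
  moves:
    - [[-0.45,0.4,0.3],0,1]
    - [[-0.7,0.65,0],0,1]
    - [[-0.65,0.7,0],0,1]
    - [[-0.6,0.8,0],0,1]
    - [[-0.5,0.85,0],0,1]
    - [[-0.4,0.85,0],0,1]
    - [[-0.3,0.6,0],0,1]

```text
time_s: 95.5
eef_pos: [0.4695, 0.0429, 0.0085]
orientation: [2.092, 2.333, -0.016]
ft_force: [-0.9, 1.1, -0.9]
finger_gap: 0.0005
```

Run:
```python
from leaf import *
s=st(); ing(); path("l",[.1,0],.019,.008)
```

```text
t 95.5 p [0.4695 0.0429 0.0085] toolY dir deg 6.2 F [-0.9  1.1 -0.9] M [ 0.06  0.21 -0.  ] gap 0.0005
in gap frame mm [-138.1   46.7    8.5]
0.1 [0.473 0.045 0.008] step [0.17 0.32 0.05]
0 [0.483 0.044 0.008] step [-0.23  0.99  0.  ]
```

Request:
servo_tool:
  moves:
    - [[0,0.4,0],0,1]
    - [[0,0.3,0],0,1]

```text
time_s: 95.75
eef_pos: [0.4771, 0.0429, 0.0084]
orientation: [2.092, 2.331, -0.016]
ft_force: [-1.4, -0.6, 0.0]
finger_gap: 0.0004
```

Request:
servo_tool:
  moves:
    - [[0,0.25,0],0,1]

```text
time_s: 95.88
eef_pos: [0.4795, 0.0431, 0.0084]
orientation: [2.092, 2.332, -0.017]
ft_force: [-1.3, 0.1, -0.4]
finger_gap: 0.0002
```

Request:
servo_tool:
  moves:
    - [[0,0.2,0],0,1]

```text
time_s: 96.0
eef_pos: [0.4815, 0.0433, 0.0084]
orientation: [2.092, 2.332, -0.017]
ft_force: [-0.5, -0.4, 0.3]
finger_gap: 0.0004
```

Request:
servo_tool:
  moves:
    - [[0,0.2,0],0,1]

```text
time_s: 96.12
eef_pos: [0.4832, 0.0435, 0.0084]
orientation: [2.092, 2.332, -0.018]
ft_force: [-4.2, -2.7, 2.7]
finger_gap: 0.0006
```

Run:
```python
from leaf import *
s=st(); ing()
```

```text
t 96.12 p [0.4832 0.0435 0.0084] toolY dir deg 6.2 F [-4.2 -2.7  2.7] M [-0.44  0.8   0.02] gap 0.0006
in gap frame mm [-124.5   45.6    8.4]
```

One more nudge to confirm the stop, then back off.

Request:
servo_tool:
  moves:
    - [[0,0.2,0],0,1]

```text
time_s: 96.25
eef_pos: [0.4829, 0.0436, 0.0082]
orientation: [2.094, 2.334, -0.022]
ft_force: [-5.5, -1.8, 5.5]
finger_gap: 0.0005
```

Request:
servo_tool:
  moves:
    - [[0,-0.5,0],0,1]
    - [[0,-1.5,0],0,1]
    - [[0,-1,-0.5],0,1]
    - [[0,0,-1.5],0,1]
    - [[0,0,-3],0,1]
    - [[0,0,-4],0,1]
    - [[0,0,-4],0,1]
    - [[0,-3,-1],0,1]
    - [[0,-2,0],0,1]
    - [[0,0,0],0,1]

```text
time_s: 97.5
eef_pos: [0.4074, 0.0388, 0.1559]
orientation: [2.087, 2.329, -0.001]
ft_force: [0.0, 0.1, -0.6]
finger_gap: 0.0005
```

Run:
```python
from leaf import *
from wr import wrist
s=st(); p,W=wrist("k4")
d=W[...,:2]-GC; gx=(d@ex)*1000; gy=(d@ey)*1000; z=W[...,2]*1000
for lo in range(-140,140,20):
    k=(z>66)&(z<74)&(gy>lo)&(gy<lo+20)&(gx<-85)&(gx>-135)
    if k.sum()>5: print(lo,np.percentile(gx[k],[5,50,95]).round(1),k.sum())
for nm,lo,hi in(("C1",42,70),("C2",12,40),("C3",-18,9),("P30",-48,-21),("P20",-70,-52)):
    k=(z>46)&(z<54)&(abs(gx)<45)&(gy>lo)&(gy<hi)
    if k.sum()>30: print(nm,np.percentile(gx[k],[1,99]).round(1),np.percentile(z[k],50).round(1),np.round(rect(np.c_[gx[k],gy[k]]/1000),1))
t,_=capture("top"); cv2.imwrite("pics/k4t.png",t[:,:,::-1])
```

```text
t 97.5 p [0.4074 0.0388 0.1559] toolY dir deg 6.3 F [ 0.   0.1 -0.6] M [-0.02  0.07  0.02] gap 0.0005
-80 [-108.3 -104.3 -101.4] 79
-60 [-110.9 -106.4 -101.5] 191
-40 [-110.8 -105.8 -101.2] 194
-20 [-115.1 -105.4 -101.4] 193
0 [-114.5 -108.2 -101.7] 315
20 [-113.9 -107.3 -101.7] 292
40 [-110.9 -106.6 -101.5] 268
60 [-110.7 -106.3 -101.4] 280
80 [-110.6 -106.2 -101.2] 298
100 [-110.7 -106.2 -101.3] 300
120 [-110.7 -106.2 -101.2] 309
C1 [-30.  30.] 48.8 [ 0.2 56.  62.5 27.9  0. ]
C2 [-28.2  31.6] 48.8 [ 1.9 26.  61.5 27.9 -0. ]
C3 [-28.6  31.7] 48.8 [ 2.  -4.5 61.8 27.   0. ]
P30 [-29.   31.3] 48.8 [  1.3 -34.5  61.5  27.   -0. ]
P20 [-28.5  31. ] 48.7 [  1.6 -61.   61.2  18.   -0. ]
```

View pics/k4.png

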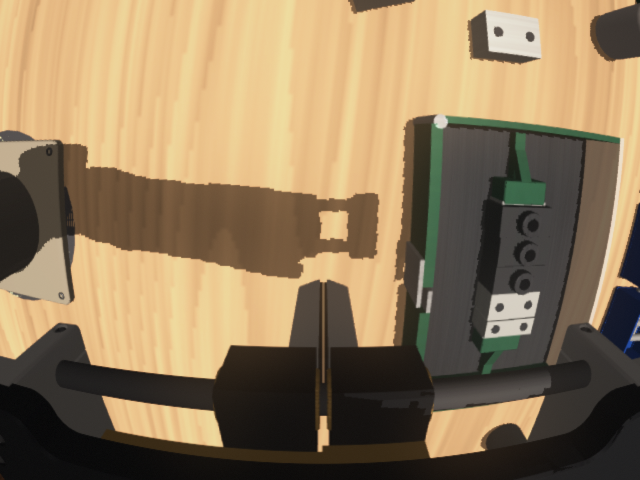

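View pics/k4t.png

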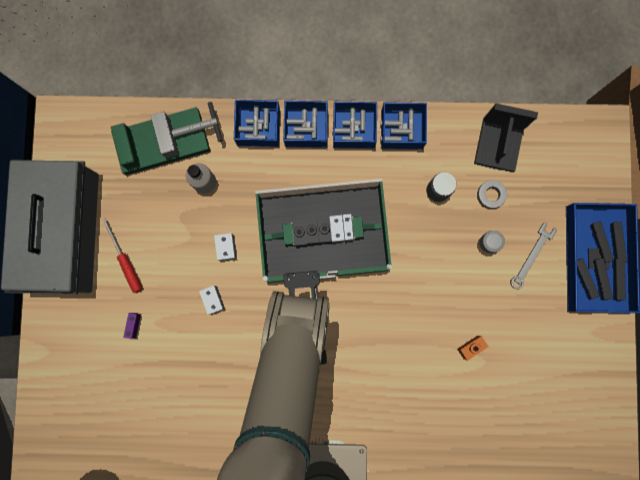

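Both leaves are shut (x = −106 throughout), and the flange shows outside the lip at (422,282). All five pieces are square and in line, and the robot is clear. Handing in.

```bash
python3 -c "
from rig import finish_job; print(finish_job())"
```

```text
the job is handed in; nothing more can be done
None
```

I handed the job in at about 98 s. All three castings stand side by side in the gap with the 30 mm and 20 mm packers. The rebated leaf was swung home first, and the flanged leaf was shut last with its flange over the lip. The hand-in reports no verdict.

**Last checks (wrist and top camera):**
- **Blocks:** all five tops are level at about 49 mm and square to the jaws to within about 0.1°. They fill about −71 to +71 mm between the jaws, and the last packer went in without forcing.
- **Alignment:** the blocks sit 0.2 to 2 mm off the jaw centre along x, so they are in line but not exactly centred.
- **Leaves:** both measure at x = −106 mm along their whole length. Each met a firm stop at about 5–7 N, and the flange shows outside the lip.

**What went wrong or disagreed:**
- **Dropped packer:** I lost the 20 mm packer on the first lift and it fell on its side. The fingertips turned out to be about 28 mm above the reported TCP, so my first grip was too shallow. I stood it upright again and gripped deeper from then on.
- **Tool tilt:** the tool tilted gradually as it moved, by up to 5.6°. I corrected this with up-and-down and sideways moves.
- **Camera offset:** the top and side cameras read about 2.5 mm different from the wrist camera along x. I used the wrist camera because it matched a placed block to 1 mm.
- **42 mm packer:** it was knocked aside during the run, as the task warned. I left it and the 38 mm packer on the bench.

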